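# Sort two lens riders by keyway onto their keyed bench shafts

## Robot

A 6-joint arm with a two-finger parallel gripper is mounted at the origin on the work surface. World frame = base frame: x ahead of the robot, y to its left, z up, the work surface at z = 0. Lengths are in m, angles in rad, forces in N, time in s.
With the tool pointing down it reaches from about 0.25 to 0.725 m from the base axis. Payload 4 kg.
Tool frame: the origin (TCP) lies at the very end of the fingers, on their centre line; the grasp point (between the pads) lies 19 mm behind it; x points along the fingers, y is the direction in which the jaws open and shut, and the axes are right-handed (so a half turn about x gives the same grasp; the last joint's range is limited). The gripper opens to 85 mm and grips with 20 to 120 N. Pads are 22 mm wide; open, the fingers measure 114 mm over their backs; the gripper's body (76 mm by 85 mm) begins 54 mm behind the grasp point. The pads swing forward as they close: fully open they stand 13 mm farther back than shut.
Start: joints at [1.124, 0.241, 0.005, 1.335, 0, 1.571], TCP at [0.216, 0.451, 0.231] pointing down, gripper open.
Joint ranges: [-2.72, 2.72], [-1.05, 1.87], [-1.09, 1.28], [-1.99, 2.15], [-1.42, 1.44], [-3.14, 3.14]. Speed limits (rad/s): [2.79, 2.79, 3.14, 3.14, 3.14, 3.14].

## Interface

Orientations are given as a unit quaternion [x, y, z, w].
In Python, from workcell import get_obs, camera, job_done gives the robot as it stands. The module is installed in compiled form; this text tells all that it offers.
- The arm moves only by the tool arm_command, never from a script. Its argument "motion" is a list of rows, each an object of numbers: "x", "y", "z": the shift along the tool's x, y, z in m; "roll": the turn about the tool's x in rad; "fingers": the opening, from 0 (shut) to 1 (fully open). A call has 1 to 20 rows; each row shifts and turns the pose as measured when the row begins, along the tool's axes as they then stand; what a row does not reach is not made up. A row lasts 1/12 s, in which the tool goes at most 41.7 mm and 7.16 degrees, less where a joint would pass 70% of its speed; a pose out of reach is approached as far as the arm can. A call is refused whole if a number of a shift passes 0.0417 or a number of a turn 0.125, either way. A call with a gripper value outside its range is refused whole. The fingers move at their own pace and stop on an object; the grip force is fixed at half the most. Time passes only in rows, so rows that do not move let the fingers close. It gives the time, the measured TCP pose, the force and the opening at its end, in the units of the state.
- get_obs(): the state, without advancing time (a new reading comes with each control period).
- camera(name): name is "scene" or "top" or "wrist"; returns a dict with "frame" (384x512x3 uint8, red, green, blue), "intrinsics" (3x3 intrinsics, pixels), "k1" (the pictures are not rectified: a ray, as slopes to the right and down, at radius r is drawn at 1 + k1 r^2 times it, then the intrinsics apply), "rvec" (rotation vector, rad) and "tvec" (3), from world to camera coordinates, as OpenCV has them. Camera axes: x right, y down, z forward; pixel columns grow to the right and rows downward; lengths in m; the calibration is good to about 2 mm. A picture is of the moment at which its call begins. There is no depth.
- job_done(): hands the job in, once; it reports no verdict.
The state is a dict: "clock": time; "joint_pos": joint angles; "joint_vel": joint speeds; "tau": joint torques, N m; "eef_pos": TCP position; "tool_rot": TCP orientation; "ft_force": force on the tool from outside, world axes, zero at the start; "ft_torque": the same for the moment, N m; "grip_width": finger opening in m.
Only numpy, scipy, OpenCV 4.12 (cv2) and the standard library are available. Lean on these libraries where they do the work, as an engineer would, in place of code of your own. Each camera call takes 0.05 s, during which the arm holds its last target.

## Task

The two lens riders have got mixed up: one has its keyway in the middle of the block, the other has it off to one side. Sort them by seating each on the keyed shaft that it fits: push it along the table by its grey base, in line onto the tapered nose of the shaft with the brass key in the same position, and on until it sits fully home against the stop. Do not touch the lenses, keep both riders down on the table, and leave the spanner, filter slide, gauge and eyepiece where they lie.

Things in the scene. Friction and masses are not known exactly. Their poses are not given: they have to be found in the camera images.
- rider_mid: Loose lens rider, about 0.6 kg: grey saddle block 88 mm wide (x), 100 long (y), 54 high, too wide to grip; slides flat on the table. Origin: centre of underside; z up. Sides plain and flat: push there. A channel 43 wide, 44 high runs through it along y, open below. Starts beyond the shafts' noses, y within 0.6 rad of theirs; either rider may be the nearer. Keyway in the middle.
- rider_side: Loose lens rider, about 0.6 kg: grey saddle block 88 mm wide (x), 100 long (y), 54 high, too wide to grip; slides flat on the table. Origin: centre of underside; z up. Sides plain and flat: push there. A channel 43 wide, 44 high runs through it along y, open below. Starts beyond the shafts' noses, y within 0.6 rad of theirs; either rider may be the nearer. Keyway off to +x.
- keyway_mid (a point): Point on rider_mid's top (54 mm up), on the centre line of its keyway, at its +y end. The keyway is a slot 11 mm wide through the roof over the channel, all along y, seen from above at both ends with dark edges: here in the middle, x = 0. A bridge plate (88 x 32 mm, top at 61) crosses the middle; two screw heads (top at 64) stand at x -34, y +-34 mm.
- keyway_side (a point): Point on rider_side's top (54 mm up), on the centre line of its keyway, at its +y end. The keyway is a slot 11 mm wide through the roof over the channel, all along y, seen from above at both ends with dark edges: here off to one side, x = +14 mm. A bridge plate (88 x 32 mm, top at 61) crosses the middle; two screw heads (top at 64) stand at x -34, y +-34 mm.
- shaft_mid: Fixed bench shaft on the table: level steel bar of 40 mm diameter along its y, axis 22 mm up. Origin: on the table under the axis, where the rider's origin lies when fully home; z up. Only rider_mid passes its key (1.5 mm play each side); the other is stopped. The shafts lie side by side, about 160 mm apart, y roughly world +y; either may be nearer the robot. The plate round it is flush.
- shaft_side: Fixed bench shaft on the table: level steel bar of 40 mm diameter along its y, axis 22 mm up. Origin: on the table under the axis, where the rider's origin lies when fully home; z up. Only rider_side passes its key (1.5 mm play each side); the other is stopped. The shafts lie side by side, about 160 mm apart, y roughly world +y; either may be nearer the robot. The plate round it is flush.
- nose_mid (a point): Tip of shaft_mid's nose, on the bar's axis, 165 mm along +y from the shaft's origin, 22 mm up: where a rider enters, moving towards the shaft's -y. The bar tapers over the last 30 mm from 40 to 20 mm across, so it centres a rider up to about 8 mm off line. A rider must be in line by here.
- nose_side (a point): Tip of shaft_side's nose, on the bar's axis, 165 mm along +y from the shaft's origin, 22 mm up: where a rider enters, moving towards the shaft's -y. The bar tapers over the last 30 mm from 40 to 20 mm across, so it centres a rider up to about 8 mm off line. A rider must be in line by here.
- stop_mid (a point): Centre of shaft_mid's stop: the flat face, 50 mm along -y from the shaft's origin, of a grey foot 100 mm wide, 66 high, 36 thick (ears 128 wide, 16 high). A home rider's end face rests on it. The brass key, 8 mm wide, top at 52 mm, stands on the bar from here to a rounded end at y = +119 mm, here over the middle, x = 0.
- stop_side (a point): Centre of shaft_side's stop: the flat face, 50 mm along -y from the shaft's origin, of a grey foot 100 mm wide, 66 high, 36 thick (ears 128 wide, 16 high). A home rider's end face rests on it. The brass key, 8 mm wide, top at 52 mm, stands on the bar from here to a rounded end at y = +119 mm, here off to one side, x = +14 mm.
- lens_mid: The lens of rider_mid, fixed upright on its bridge plate: black ring 40 mm across, 12 mm thick, facing along the rider's y. Origin: on the bridge plate, over the rider's centre, 61 mm above the rider's underside; the ring's top is 103.5 mm above the underside. Not to be touched.
- lens_side: The lens of rider_side, fixed upright on its bridge plate: black ring 40 mm across, 12 mm thick, facing along the rider's y. Origin: on the bridge plate, over the rider's centre, 61 mm above the rider's underside; the ring's top is 103.5 mm above the underside. Not to be touched.
- spanner: Loose small steel spanner, 122 mm long along its y, 24 mm wide, 8 mm high, lying between the two shafts. Origin: centre of its underside.
- filter_slide: Loose black filter slide, 45 x 130 (its y) x 10 mm, with a red and a green window, lying between the shafts and the robot. Origin: centre of its underside.
- indicator: Loose round gauge lying on its back, 56 mm across, 26 mm high, with a 9 mm stem reaching 92 mm along its +y; lies on the side away from the robot. Origin: centre of the round case's underside.
- eyepiece: Loose black eyepiece standing upright, up to 48 mm across, 60 mm high, to the robot's left beyond the riders. Origin: centre of its underside.
There are look-alikes about, which are no part of the job. Leave any green or red look-alike of the rider_mid alone. Leave any red look-alike of the rider_side alone.

How it is judged:
By the outcome, as a careful person would: the job done as asked, in the order asked, and still so for the second after the job is handed in, with the robot touching nothing.
It also fails if it takes over 72 s, if anything falls off the work surface, if the arm or the gripper's body presses on something with over 40 N, if the wrist force passes 120 N, or if a joint passes its speed limit or range.

## Working session

There is one attempt and no reset: what is moved stays moved. The work goes in short steps, Python scripts to look and compute and a tool call to move; the robot and the scene stay as the last step left them, time stands still between calls to the robot, and variables do not carry over. Pictures are saved under pics/ and viewed, and the job is handed in when it is done.

Besides the shell and the picture viewer there is one more tool, called after "Request:" as a command line: name --argument value ..., lists and objects as JSON in quotes. arm_command: Moves the arm, as the interface text tells. Its arguments: {"type":"object","properties":{"motion":{"type":"array","items":{"type":"object","properties":{"x":{"type":"number"},"y":{"type":"number"},"z":{"type":"number"},"roll":{"type":"number"},"fingers":{"type":"number"}}}}},"required":["motion"]}

```bash
mkdir -p pics; cat > h.py <<'E'
import numpy as np, cv2
from workcell import get_obs, camera
def snap(name,fn):
    c=camera(name); cv2.imwrite('pics/'+fn,c['frame'][:,:,::-1]); np.savez('pics/'+fn[:-4]+'.npz',**c); return c
def load(fn): return dict(np.load('pics/'+fn+'.npz'))
def ray(c,px):
    K=c['intrinsics'];R=cv2.Rodrigues(c['rvec'])[0];t=c['tvec'].ravel()
    d=np.array([(px[0]-K[0,2])/K[0,0],(px[1]-K[1,2])/K[1,1]]);u=d.copy()
    for _ in range(20): u=d/(1+float(c['k1'])*(u@u))
    return -R.T@t, R.T@np.array([u[0],u[1],1.])
def onz(c,px,z):
    o,d=ray(c,px); return o+d*(z-o[2])/d[2]
def proj(c,P):
    R=cv2.Rodrigues(c['rvec'])[0];q=R@np.asarray(P,float)+c['tvec'].ravel();u=q[:2]/q[2];u=u*(1+float(c['k1'])*(u@u));K=c['intrinsics']
    return np.array([K[0,0]*u[0]+K[0,2],K[1,1]*u[1]+K[1,2]])
E
python3 - <<'E'
from h import *
np.set_printoptions(precision=4,suppress=True)
o=get_obs()
for k,v in o.items(): print(k,v)
for n in ['scene','top','wrist']:
    c=snap(n,n+'0.png'); print(n,c['intrinsics'],c['k1'],ray(c,(256,192)))
E
```

```text
clock 0.0
joint_pos [ 1.124   0.2414  0.0037  1.3352 -0.      1.5708]
joint_vel [ 0.0005 -0.0018  0.0005 -0.0007 -0.0011 -0.0009]
tau [ -0.0003 -37.2317  25.2408   0.0171  -0.0001   0.    ]
eef_pos [0.2158 0.4503 0.2304]
tool_rot [ 0.1559  0.6897 -0.1574  0.6894]
ft_force [ 0.3498  0.2766 -0.0482]
ft_torque [0.0365 0.0107 0.0336]
grip_width 0.0854325255744533
scene [[402.2986   0.     253.0896]
 [  0.     402.2986 186.9438]
 [  0.       0.       1.    ]] -0.02663489829913943 (array([ 0.9439, -0.7282,  0.6977]), array([-0.408 ,  0.7247, -0.5555]))
top [[366.7477   0.     256.9585]
 [  0.     366.7477 194.5119]
 [  0.       0.       1.    ]] -0.022940378816647556 (array([0.3829, 0.0693, 1.0089]), array([ 0.1259, -0.0013, -0.9921]))
wrist [[270.2083   0.     246.2975]
 [  0.     270.2083 191.2449]
 [  0.       0.       1.    ]] 0.011189174182485499 (array([0.1419, 0.4853, 0.3745]), array([ 0.3073, -0.1107, -0.9458]))
```

View pics/top0.png

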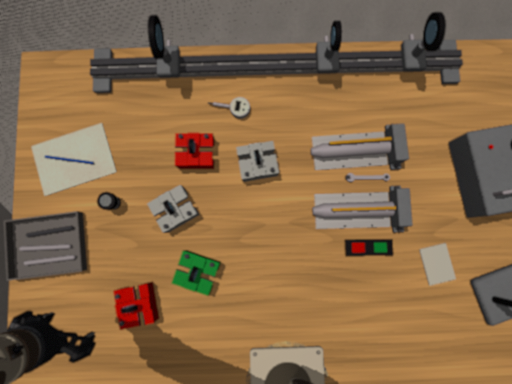

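View pics/scene0.png

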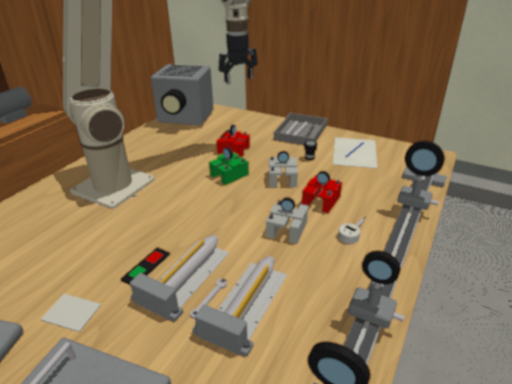

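View pics/wrist0.png

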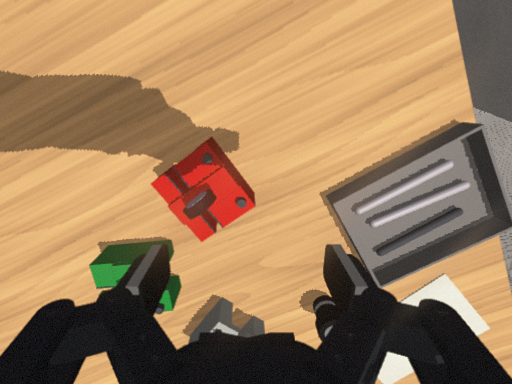

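The grey riders in the top view are at (258,161) and (173,208). The red ones at (195,150) and (136,305) and the green one at (197,272) are look-alikes. The shafts run along image rows 149 (far) and 210 (near), with their noses to the left. I'll crop close to check the keyways and keys.

```bash
python3 - <<'E'
from h import *
c=load('top0')
f=c['frame'][:,:,::-1]
a=cv2.resize(f[130:240,140:290],None,fx=5,fy=5,interpolation=cv2.INTER_CUBIC)
b=cv2.resize(f[115:240,300:420],None,fx=5,fy=5,interpolation=cv2.INTER_CUBIC)
cv2.imwrite('pics/cr1.png',a);cv2.imwrite('pics/cr2.png',b)
E
```

```text
(no output)
```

View pics/cr1.png

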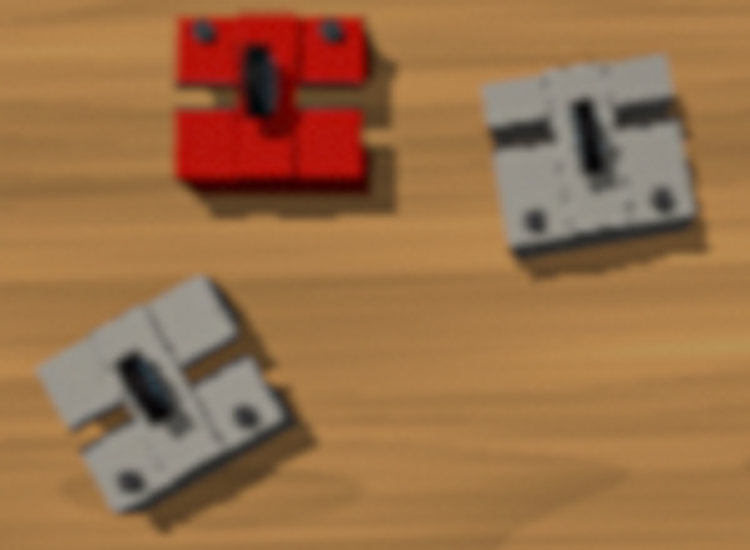

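View pics/cr2.png

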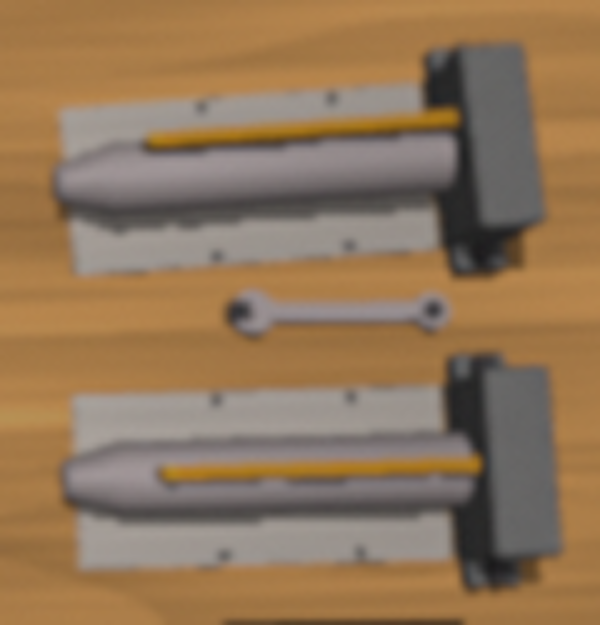

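Keys: the far shaft's key is off to +x, so that is shaft_side. The near shaft's key is central, so that is shaft_mid. Riders: the one at (258,161) has its keyway off to +x, away from its screws, so it is rider_side. The one at (173,208) has a central keyway, so it is rider_mid. Next I measure the poses.

```bash
cat > m.py <<'E'
from h import *
np.set_printoptions(precision=4,suppress=True)
def fitrect(P,L):
    # P measured world xy, L local xy -> yaw, origin (rigid)
    P=np.array(P)[:,:2];L=np.array(L,float);pm=P.mean(0);lm=L.mean(0)
    a=L-lm;b=P-pm
    th=np.arctan2((a[:,0]*b[:,1]-a[:,1]*b[:,0]).sum(),(a*b).sum())
    R=np.array([[np.cos(th),-np.sin(th)],[np.sin(th),np.cos(th)]])
    o=pm-R@lm; res=np.linalg.norm((R@L.T).T+o-P,axis=1)
    return o,th,res
E
python3 - <<'E'
from m import *
c=load('top0')
def cr(p,off): return ((p[0]+.5)/5-.5+off[0],(p[1]+.5)/5-.5+off[1])
o1=(140,130);o2=(300,115)
# local corners order: +x+y, +x-y, -x-y, -x+y
Lc=[(.044,.05),(.044,-.05),(-.044,-.05),(-.044,.05)]
Ls=[(-.034,.034),(-.034,-.034)]
for n,C,S in [('side',[(483,88),(668,55),(693,218),(515,247)],[(535,220),(662,200)]),('mid',[(38,372),(205,275),(295,410),(118,512)],[(130,482),(246,416)])]:
    P=[onz(c,cr(p,o1),.054) for p in C]+[onz(c,cr(p,o1),.064) for p in S]
    print(n,fitrect(P,Lc+Ls))
for n,k,C,N in [('side',.014,[(462,48),(520,45),(545,215),(485,230)],(55,185)),('mid',0,[(487,370),(548,367),(560,555),(500,560)],(63,482))]:
    P=[onz(c,cr(p,o2),.066) for p in C]
    print(n,'foot',fitrect(P,[(.05,-.05),(.05,-.086),(-.05,-.086),(-.05,-.05)]),'nose',onz(c,cr(N,o2),.022))
# brass
f=c['frame'];hsv=cv2.cvtColor(f,cv2.COLOR_RGB2HSV)
m=((hsv[:,:,0]>17)&(hsv[:,:,0]<28)&(hsv[:,:,1]>190)).astype(np.uint8)
n,l,s,ce=cv2.connectedComponentsWithStats(m)
for i in range(1,n):
    if s[i,4]>60 and s[i,0]>300:
        ys,xs=np.nonzero(l==i)
        W=np.array([onz(c,(x,y),.052) for x,y in zip(xs,ys)])[:,:2]
        q=W.mean(0);u=np.linalg.svd(W-q)[2][0];u*=np.sign(u[1]);t=(W-q)@u
        print('key',s[i],q,np.arctan2(-u[0],u[1]),'ends',q+u*t.min(),q+u*t.max(),t.max()-t.min())
E
```

```text
side (array([0.5899, 0.0618]), np.float64(0.13917241328918678), array([0.0006, 0.0008, 0.0019, 0.0029, 0.0007, 0.0011]))
mid (array([0.468 , 0.2883]), np.float64(0.5121221403771627), array([0.0012, 0.0014, 0.0048, 0.0019, 0.0017, 0.0016]))
side foot (array([ 0.6222, -0.2494]), np.float64(0.06308561114942159), array([0.0031, 0.0033, 0.005 , 0.0013])) nose [ 0.6158 -0.0854  0.022 ]
mid foot (array([ 0.4525, -0.2467]), np.float64(-0.005133409218616892), array([0.0025, 0.0018, 0.0032, 0.0021])) nose [ 0.4522 -0.0821  0.022 ]
key [330 137  61   7 107] [ 0.6351 -0.2205] 0.055790419323675886 ends [ 0.6394 -0.2965] [ 0.6303 -0.1338] 0.1629940991528286
key [333 207  63   3  71] [ 0.4526 -0.2165] -0.003989851396753954 ends [ 0.4522 -0.2957] [ 0.4529 -0.1322] 0.16348230109949086
```

```bash
cat > g.py <<'E'
import sys
from m import *
from scipy.spatial.transform import Rotation as Ro
def st():
    o=get_obs();R=Ro.from_quat(o['tool_rot']).as_matrix();return o,R
def to(x,y,z,ry,ref='y'):
    """ry: wanted world direction angle (mod pi) of tool y"""
    o,R=st();p=np.array(o['eef_pos']);d=R.T@(np.array([x,y,z])-p)
    cur=np.arctan2(R[1,1],R[0,1]);dy=(ry-cur+np.pi/2)%np.pi-np.pi/2
    print('clk %.2f pos'%o['clock'],p,'ydir %.3f'%cur,'tilt',R[:,0],'j',np.array(o['joint_pos']),'w %.4f'%o['grip_width'],'F',np.array(o['ft_force']))
    print('tool delta',d,'roll',-dy,'world delta',np.array([x,y,z])-p); print('tool axes y,z',R[:,1],R[:,2])
E
python3 - <<'E'
from g import *
to(.52,.055,.15,np.pi/2+.139)
c=load('top0')
for p in [(195,150),(109,201),(136,305),(197,272)]: print(p,onz(c,p,.06))
E
```

```text
clk 0.15 pos [0.2158 0.4505 0.2306] ydir 1.124 tilt [-0.0007 -0.0015 -1.    ] j [1.124  0.2413 0.004  1.3352 0.     1.5708] w 0.0854 F [ 0.0604  0.446  -0.4712]
tool delta [ 0.081  -0.2251  0.4452] roll -0.5858100425439439 world delta [ 0.3042 -0.3955 -0.0806]
tool axes y,z [ 0.4321  0.9018 -0.0016] [ 0.9018 -0.4321 -0.    ]
(195, 150) [0.62   0.2262 0.06  ]
(109, 201) [0.4908 0.4522 0.06  ]
(136, 305) [0.2245 0.3793 0.06  ]
(197, 272) [0.3025 0.224  0.06  ]
```

Request:
arm_command --motion '[{"x":0.006,"y":-0.0173,"z":0.0342,"fingers":0.35},{"x":0.006,"y":-0.0173,"z":0.0342,"fingers":0.35},{"x":0.006,"y":-0.0173,"z":0.0342,"fingers":0.35},{"x":0.006,"y":-0.0173,"z":0.0342,"fingers":0.35},{"x":0.006,"y":-0.0173,"z":0.0342,"fingers":0.35},{"x":0.006,"y":-0.0173,"z":0.0342,"fingers":0.35},{"x":0.006,"y":-0.0173,"z":0.0342,"fingers":0.35},{"x":0.006,"y":-0.0173,"z":0.0342,"fingers":0.35}]'

```text
schema error: expected keys x, y, z, roll, fingers
```

```bash
python3 - <<'E'
from g import *
to(.52,.055,.15,np.pi/2+.139)
E
```

```text
clk 0.15 pos [0.2158 0.4505 0.2306] ydir 1.124 tilt [-0.0007 -0.0015 -1.    ] j [1.124  0.2413 0.004  1.3352 0.     1.5708] w 0.0854 F [ 0.0604  0.446  -0.4712]
tool delta [ 0.081  -0.2251  0.4452] roll -0.5858100425439439 world delta [ 0.3042 -0.3955 -0.0806]
tool axes y,z [ 0.4321  0.9018 -0.0016] [ 0.9018 -0.4321 -0.    ]
```

Request:
arm_command --motion '[{"x":0.006,"y":-0.0173,"z":0.0342,"roll":0,"fingers":0.35},{"x":0.006,"y":-0.0173,"z":0.0342,"roll":0,"fingers":0.35},{"x":0.006,"y":-0.0173,"z":0.0342,"roll":0,"fingers":0.35},{"x":0.006,"y":-0.0173,"z":0.0342,"roll":0,"fingers":0.35},{"x":0.006,"y":-0.0173,"z":0.0342,"roll":0,"fingers":0.35},{"x":0.006,"y":-0.0173,"z":0.0342,"roll":0,"fingers":0.35},{"x":0.006,"y":-0.0173,"z":0.0342,"roll":0,"fingers":0.35},{"x":0.006,"y":-0.0173,"z":0.0342,"roll":0,"fingers":0.35}]'

```text
clock: 0.82
eef_pos: [0.4063, 0.2062, 0.1789]
tool_rot: [0.151, 0.692, -0.149, 0.69]
ft_force: [0.5, 0.6, 0.5]
grip_width: 0.0299
```

```bash
python3 - <<'E'
from g import *
to(.52,.055,.15,np.pi/2+.139)
E
```

```text
clk 0.82 pos [0.4063 0.2062 0.1789] ydir 1.143 tilt [-0.0017  0.0022 -1.    ] j [ 0.4677  0.1853 -0.2055  1.1805  0.0027  0.8953] w 0.0299 F [0.4575 0.6171 0.5191]
tool delta [ 0.0284 -0.0904  0.1662] roll -0.5665668935870336 world delta [ 0.1137 -0.1512 -0.0289]
tool axes y,z [0.4147 0.91   0.0013] [ 0.91   -0.4147 -0.0025]
```

Request:
arm_command --motion '[{"x":0.006,"y":-0.018,"z":0.0332,"roll":0,"fingers":0.35},{"x":0.006,"y":-0.018,"z":0.0332,"roll":0,"fingers":0.35},{"x":0.006,"y":-0.018,"z":0.0332,"roll":0,"fingers":0.35},{"x":0.006,"y":-0.018,"z":0.0332,"roll":0,"fingers":0.35},{"x":0.0,"y":-0.01,"z":0.015,"roll":-0.12,"fingers":0.35},{"x":0,"y":0,"z":0,"roll":-0.12,"fingers":0.35},{"x":0,"y":0,"z":0,"roll":-0.12,"fingers":0.35},{"x":0,"y":0,"z":0,"roll":-0.12,"fingers":0.35},{"x":0,"y":0,"z":0,"roll":-0.1,"fingers":0.35}]'

```text
clock: 1.57
eef_pos: [0.5129, 0.0522, 0.148]
tool_rot: [-0.057, 0.707, 0.057, 0.702]
ft_force: [0.2, 0.2, -0.2]
grip_width: 0.0298
```

```bash
python3 - <<'E'
from g import *
to(.522,.052,.038,np.pi/2+.139)
snap('wrist','w1.png');snap('top','t1.png')
E
```

```text
clk 1.57 pos [0.5129 0.0522 0.148 ] ydir 1.733 tilt [-0.0074 -0.0005 -1.    ] j [ 0.1013  0.3281 -0.0988  1.1513  0.0003 -0.0613] w 0.0298 F [ 0.2097  0.203  -0.1819]
tool delta [ 0.1099 -0.0017  0.0098] roll 0.023526612454932705 world delta [ 0.0091 -0.0002 -0.11  ]
tool axes y,z [-0.1618  0.9868  0.0007] [ 0.9868  0.1618 -0.0074]
```

View pics/w1.png

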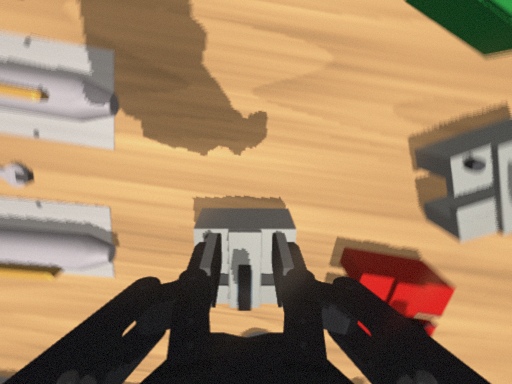

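View pics/t1.png

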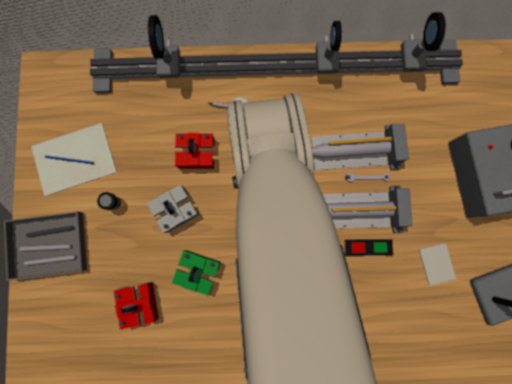

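Request:
arm_command --motion '[{"x":0.03,"y":0,"z":0,"roll":0.012,"fingers":0.35},{"x":0.03,"y":0,"z":0,"roll":0.012,"fingers":0.35},{"x":0.03,"y":0,"z":0,"roll":0,"fingers":0.35},{"x":0.02,"y":0,"z":0,"roll":0,"fingers":0.35}]'

```text
clock: 2.0
eef_pos: [0.5186, 0.0536, 0.041]
tool_rot: [-0.042, 0.703, 0.042, 0.709]
ft_force: [-0.3, 0.3, -0.8]
grip_width: 0.0301
```

```bash
python3 - <<'E'
from g import *
to(.54,.054,.038,np.pi/2+.139)
snap('wrist','w2.png');snap('scene','s2.png')
E
```

```text
clk 2.00 pos [0.5186 0.0536 0.041 ] ydir 1.690 tilt [ 0.0088  0.0014 -1.    ] j [ 0.1027  0.4388 -0.246   0.8771  0.0005 -0.0167] w 0.0301 F [-0.3323  0.2504 -0.7792]
tool delta [ 0.0032 -0.0021  0.0212] roll -0.019670860934313694 world delta [ 0.0214  0.0004 -0.003 ]
tool axes y,z [-0.119   0.9929  0.0003] [0.9928 0.119  0.0089]
```

View pics/w2.png

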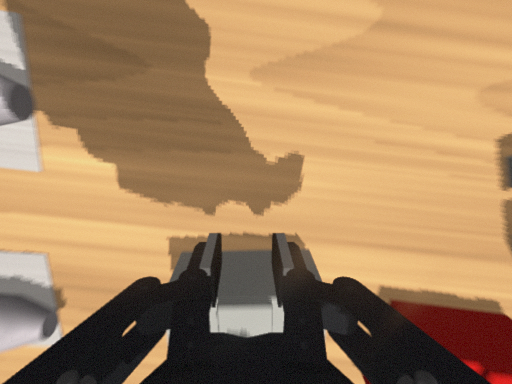

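View pics/s2.png

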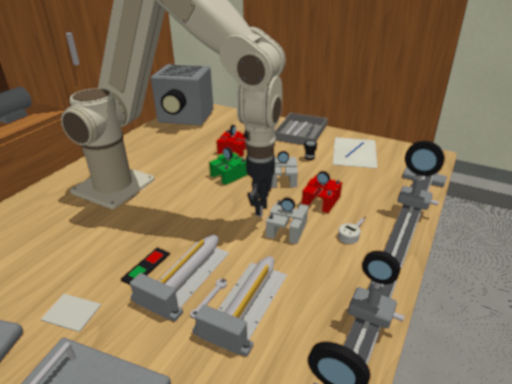

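Request:
arm_command --motion '[{"x":0.002,"y":0,"z":0.006,"roll":-0.01,"fingers":0.35},{"x":0.001,"y":0,"z":0.006,"roll":-0.01,"fingers":0.35},{"x":0,"y":0,"z":0.005,"roll":0,"fingers":0.35},{"x":0,"y":0,"z":0.005,"roll":0,"fingers":0.35},{"x":0,"y":0,"z":0,"roll":0,"fingers":0.35}]'

```text
clock: 2.52
eef_pos: [0.5416, 0.0572, 0.0406]
tool_rot: [-0.049, 0.704, 0.049, 0.707]
ft_force: [-0.7, 0.3, -0.1]
grip_width: 0.0298
```

```bash
python3 - <<'E'
from g import *
to(.552,.054,.038,np.pi/2+.05)
c=snap('wrist','w3.png');cv2.imwrite('pics/w3c.png',cv2.resize(c['frame'][200:384,120:400,::-1],None,fx=2.8,fy=2.8))
E
```

```text
clk 2.52 pos [0.5416 0.0572 0.0406] ydir 1.710 tilt [ 0.0051  0.0011 -1.    ] j [ 0.1048  0.4799 -0.1772  0.9085  0.0005 -0.034 ] w 0.0298 F [-0.7256  0.3045 -0.0509]
tool delta [ 0.0027 -0.0046  0.0098] roll 0.08887861169898459 world delta [ 0.0104 -0.0032 -0.0026]
tool axes y,z [-0.1384  0.9904  0.0004] [0.9904 0.1384 0.0052]
```

View pics/w3c.png

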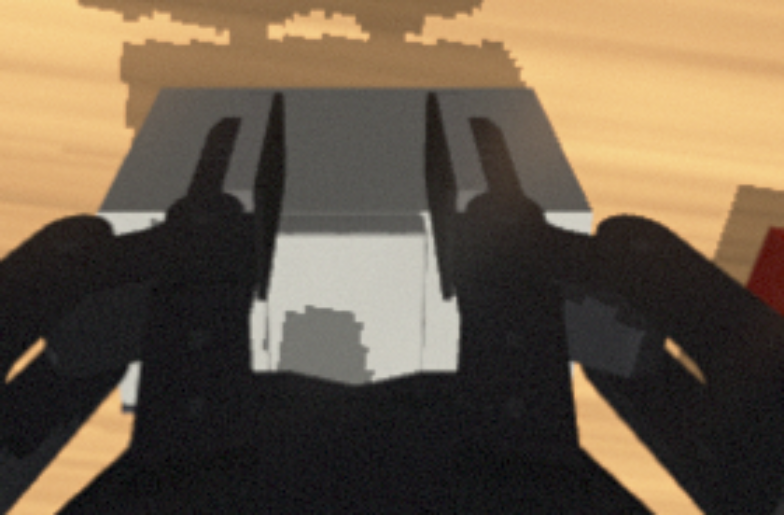

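Request:
arm_command --motion '[{"x":0.001,"y":-0.002,"z":0.005,"roll":0,"fingers":0.35},{"x":0.001,"y":-0.002,"z":0.005,"roll":0.02,"fingers":0.35}]'

```text
clock: 2.73
eef_pos: [0.5482, 0.0557, 0.0397]
tool_rot: [-0.041, 0.706, 0.044, 0.705]
ft_force: [-6.0, 1.1, 4.5]
grip_width: 0.0301
```

```bash
python3 - <<'E'
from g import *
to(.552,.054,.038,np.pi/2+.05)
c=snap('wrist','w4.png');cv2.imwrite('pics/w4c.png',cv2.resize(c['frame'][200:384,120:400,::-1],None,fx=2.8,fy=2.8))
c=snap('scene','s4.png')
cv2.imwrite('pics/s4c.png',cv2.resize(c['frame'][170:270,210:350,::-1],None,fx=5,fy=5))
E
```

```text
clk 2.73 pos [0.5482 0.0557 0.0397] ydir 1.691 tilt [-0.0017  0.0036 -1.    ] j [ 0.0991  0.4959 -0.1524  0.9239  0.0037 -0.0209] w 0.0301 F [-6.0094  1.084   4.4751]
tool delta [ 0.0017 -0.0021  0.0036] roll 0.07003953058922496 world delta [ 0.0038 -0.0017 -0.0017]
tool axes y,z [-0.1198  0.9928  0.0038] [ 0.9928  0.1198 -0.0013]
```

View pics/s4c.png

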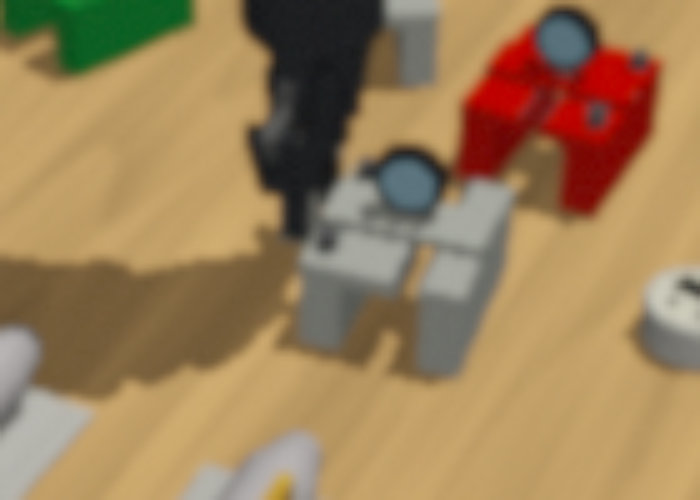

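View pics/w4c.png

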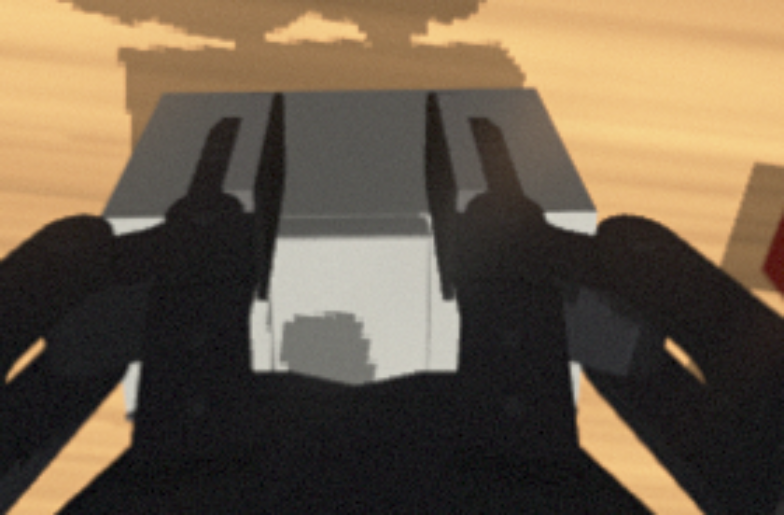

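```bash
python3 - <<'E'
from g import *
c=load('w4')
f=lambda p:(120+(p[0]+.5)/2.8-.5,200+(p[1]+.5)/2.8-.5)
for p,z in [((103,215),.054),((597,211),.054),((162,92),0),((540,89),0)]: print(onz(c,f(p),z))
E
```

```text
[0.567  0.0052 0.054 ]
[0.5544 0.1043 0.054 ]
[0.5674 0.0042 0.    ]
[0.5545 0.1055 0.    ]
```

Request:
arm_command --motion '[{"x":0.001,"y":0,"z":0.003,"roll":0.03,"fingers":0.35},{"x":0.001,"y":0,"z":0.003,"roll":0.04,"fingers":0.35},{"x":0,"y":0,"z":0.001,"roll":0.02,"fingers":0.35},{"x":0,"y":0,"z":0,"roll":0,"fingers":0.35}]'

```text
clock: 3.17
eef_pos: [0.5503, 0.0567, 0.0384]
tool_rot: [-0.008, 0.711, 0.011, 0.703]
ft_force: [0.2, 0.5, -0.7]
grip_width: 0.0298
```

```bash
python3 - <<'E'
from g import *
to(.552,.054,.038,np.pi/2+.05)
c=snap('wrist','w5.png');cv2.imwrite('pics/w5c.png',cv2.resize(c['frame'][200:384,120:400,::-1],None,fx=2.8,fy=2.8))
E
```

```text
clk 3.17 pos [0.5503 0.0567 0.0384] ydir 1.599 tilt [-0.0101  0.0044 -0.9999] j [ 0.0997  0.5068 -0.1376  0.936   0.0054  0.0717] w 0.0298 F [ 0.2398  0.475  -0.7078]
tool delta [ 0.0004 -0.0027  0.0016] roll -0.022090183648646677 world delta [ 0.0017 -0.0027 -0.0004]
tool axes y,z [-0.0279  0.9996  0.0047] [ 0.9996  0.028  -0.01  ]
```

View pics/w5c.png

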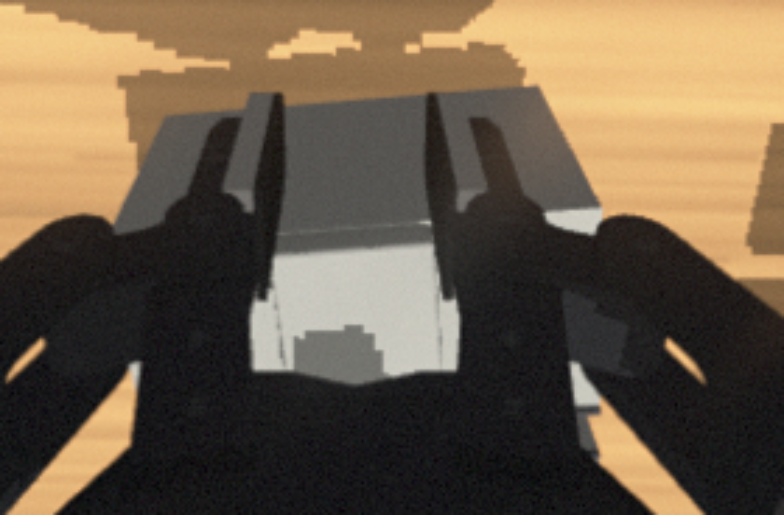

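View pics/w5.png

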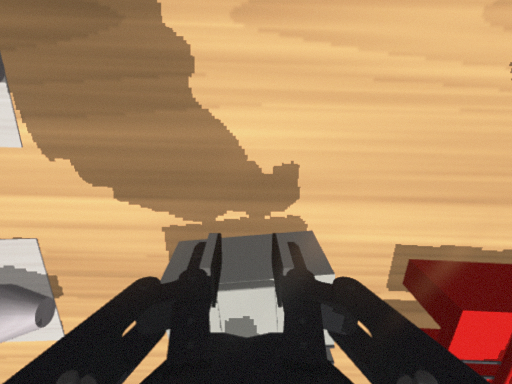

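```bash
python3 - <<'E'
from g import *
c=load('w5')
f=lambda p:(120+(p[0]+.5)/2.8-.5,200+(p[1]+.5)/2.8-.5)
P=[onz(c,f(p),z) for p,z in [((114,235),.054),((602,206),.054),((165,117),0),((540,87),0)]]
print(np.array(P));print(fitrect(P,[(-.044,-.05),(-.044,.05)]*2))
# nose of far shaft visible at left: front circle lower-left
for p in [(37,312),(55,312)]: print(onz(c,p,.022))
E
```

```text
[[0.5683 0.0072 0.054 ]
 [0.559  0.1049 0.054 ]
 [0.5713 0.0046 0.    ]
 [0.5597 0.1054 0.    ]]
(array([0.6083, 0.0601]), np.float64(0.1043864018625017), array([0.0021, 0.0005, 0.0019, 0.0004]))
[ 0.6189 -0.0948  0.022 ]
[ 0.6187 -0.082   0.022 ]
```

Request:
arm_command --motion '[{"x":0,"y":0,"z":-0.025,"roll":0,"fingers":0.35},{"x":0,"y":0,"z":-0.03,"roll":0,"fingers":0.35},{"x":-0.04,"y":0,"z":-0.01,"roll":0,"fingers":0.5},{"x":-0.04,"y":0,"z":0,"roll":0.0,"fingers":0.635},{"x":-0.035,"y":0,"z":0,"roll":0.12,"fingers":0.635},{"x":0,"y":0,"z":0,"roll":0.12,"fingers":0.635},{"x":0,"y":0,"z":0,"roll":0.12,"fingers":0.635},{"x":0,"y":0,"z":0,"roll":0.12,"fingers":0.635},{"x":0,"y":0,"z":0,"roll":0.12,"fingers":0.635},{"x":0,"y":0,"z":0,"roll":0.12,"fingers":0.635},{"x":0,"y":0,"z":0,"roll":0.12,"fingers":0.635},{"x":0,"y":0,"z":0,"roll":0.12,"fingers":0.635},{"x":0,"y":0,"z":0,"roll":0.12,"fingers":0.635},{"x":0,"y":0,"z":0,"roll":0.12,"fingers":0.635},{"x":0,"y":0,"z":0,"roll":0.12,"fingers":0.635},{"x":0,"y":0,"z":0,"roll":0.12,"fingers":0.635},{"x":0,"y":0,"z":0,"roll":0.1,"fingers":0.635}]'

```text
clock: 4.63
eef_pos: [0.5006, 0.0516, 0.1684]
tool_rot: [0.51, 0.49, -0.489, 0.51]
ft_force: [0.3, 0.5, 0.0]
grip_width: 0.0544
```

```bash
python3 - <<'E'
from g import *
to(.605,.147,.15,.05)
c=snap('top','t6.png')
E
```

```text
clk 4.63 pos [0.5006 0.0516 0.1684] ydir -0.000 tilt [ 0.0409  0.0013 -0.9992] j [ 0.1046  0.2525 -0.1484  1.129  -0.003   1.6754] w 0.0544 F [0.2644 0.5163 0.0226]
tool delta [ 0.0228  0.1036 -0.0954] roll -0.050078451534882884 world delta [ 0.1044  0.0954 -0.0184]
tool axes y,z [ 0.9992 -0.0001  0.0409] [-0.     -1.     -0.0013]
```

View pics/t6.png

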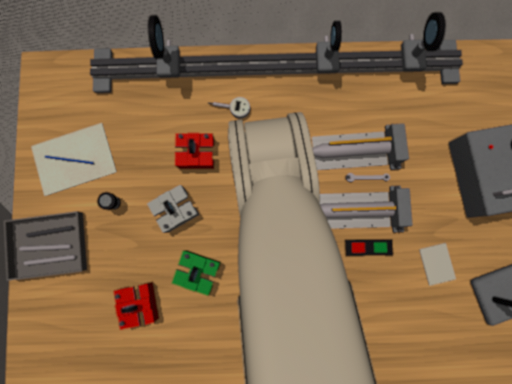

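Request:
arm_command --motion '[{"x":0.0,"y":0.0,"z":-0.025,"roll":-0.0,"fingers":0.635},{"x":0.0,"y":0.025,"z":-0.025,"roll":-0.02,"fingers":0.635},{"x":0.005,"y":0.025,"z":-0.025,"roll":-0.02,"fingers":0.635},{"x":0.005,"y":0.026,"z":-0.022,"roll":-0.01,"fingers":0.635},{"x":0.005,"y":0.026,"z":0,"roll":0,"fingers":0.635},{"x":0,"y":0,"z":0,"roll":0,"fingers":0.635}]'

```text
clock: 5.18
eef_pos: [0.6105, 0.1548, 0.1616]
tool_rot: [0.499, 0.501, -0.47, 0.529]
ft_force: [1.1, 0.3, 0.5]
grip_width: 0.0542
```

```bash
python3 - <<'E'
from g import *
to(.605,.147,.015,.05)
c=snap('wrist','w7.png');snap('top','t7.png')
E
```

```text
clk 5.18 pos [0.6105 0.1548 0.1616] ydir 0.062 tilt [ 0.0576  0.0021 -0.9983] j [ 0.2544  0.4883  0.1818  1.2079 -0.0125  1.7632] w 0.0542 F [1.0596 0.2509 0.4805]
tool delta [ 0.146  -0.0144  0.0073] roll 0.011705956412324747 world delta [-0.0055 -0.0078 -0.1466]
tool axes y,z [0.9964 0.0616 0.0576] [ 0.0616 -0.9981  0.0015]
```

View pics/w7.png

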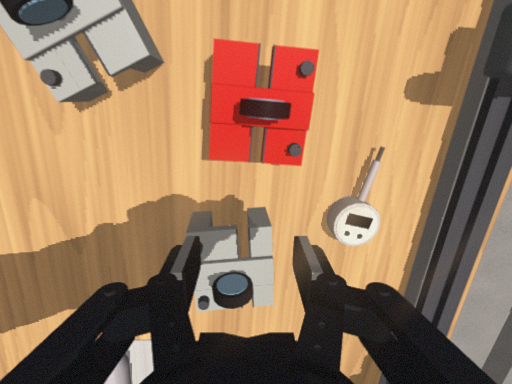

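View pics/t7.png

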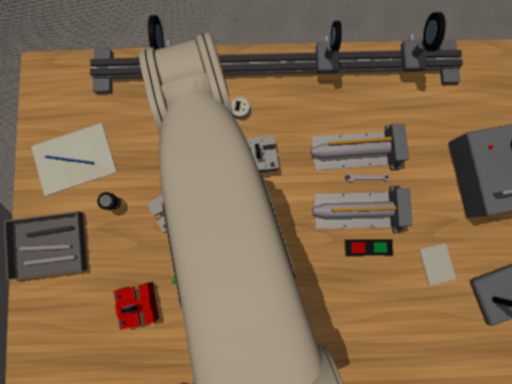

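Request:
arm_command --motion '[{"x":0.02,"y":-0.004,"z":0.002,"roll":0.01,"fingers":0.635},{"x":0.035,"y":-0.005,"z":0.0,"roll":0,"fingers":0.635},{"x":0.035,"y":-0.005,"z":0,"roll":0,"fingers":0.635},{"x":0.02,"y":0,"z":0,"roll":0,"fingers":0.635}]'

```text
clock: 5.62
eef_pos: [0.6044, 0.1511, 0.0589]
tool_rot: [0.506, 0.495, -0.467, 0.53]
ft_force: [-1.2, 0.4, 0.2]
grip_width: 0.0541
```

```bash
python3 - <<'E'
from g import *
to(.605,.147,.015,.05)
c=snap('wrist','w8.png')
E
```

```text
clk 5.62 pos [0.6044 0.1511 0.0589] ydir 0.054 tilt [ 0.0741  0.0059 -0.9972] j [ 0.2512  0.5468 -0.0082  0.9426 -0.0127  1.7679] w 0.0541 F [-1.2246  0.3905  0.2237]
tool delta [ 0.0438 -0.0029  0.0042] roll 0.003509595638054863 world delta [ 0.0006 -0.0041 -0.0439]
tool axes y,z [0.9958 0.0533 0.0743] [ 0.0536 -0.9986 -0.0019]
```

View pics/w8.png

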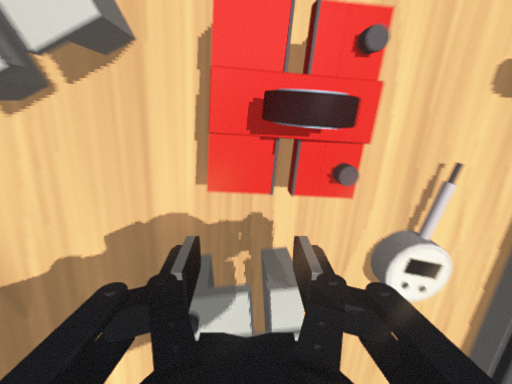

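Request:
arm_command --motion '[{"x":0.015,"y":-0.001,"z":0.002,"roll":0,"fingers":0.635},{"x":0.015,"y":-0.001,"z":0.0,"roll":0,"fingers":0.635},{"x":0.012,"y":-0.001,"z":0.0,"roll":0,"fingers":0.635}]'

```text
clock: 5.92
eef_pos: [0.6029, 0.1469, 0.0164]
tool_rot: [0.505, 0.495, -0.467, 0.531]
ft_force: [-0.3, 0.1, -0.7]
grip_width: 0.0541
```

```bash
python3 - <<'E'
from g import *
to(.605,.122,.015,.05)
c=snap('wrist','w9.png');cv2.imwrite('pics/w9c.png',cv2.resize(c['frame'][200:384,120:400,::-1],None,fx=2.8,fy=2.8))
to(.605,.122,.015,.05)
E
```

```text
clk 5.92 pos [0.6029 0.1469 0.0164] ydir 0.055 tilt [ 0.0737  0.0048 -0.9973] j [ 0.2455  0.5901 -0.0593  0.8487 -0.0132  1.761 ] w 0.0541 F [-0.2718  0.1493 -0.7127]
tool delta [0.0015 0.0007 0.025 ] roll 0.004835161329411974 world delta [ 0.0021 -0.0249 -0.0014]
tool axes y,z [0.9958 0.0547 0.0738] [ 0.0549 -0.9985 -0.0008]
clk 5.97 pos [0.6009 0.1463 0.0139] ydir 0.055 tilt [ 0.0693  0.0036 -0.9976] j [ 0.2454  0.5926 -0.0621  0.8478 -0.0133  1.761 ] w 0.0542 F [-0.6841  1.0626 -0.9653]
tool delta [-0.0009  0.0028  0.0245] roll 0.004770349337532398 world delta [ 0.0041 -0.0243  0.0011]
tool axes y,z [0.9961 0.0546 0.0694] [ 0.0547 -0.9985  0.0002]
```

View pics/w9c.png

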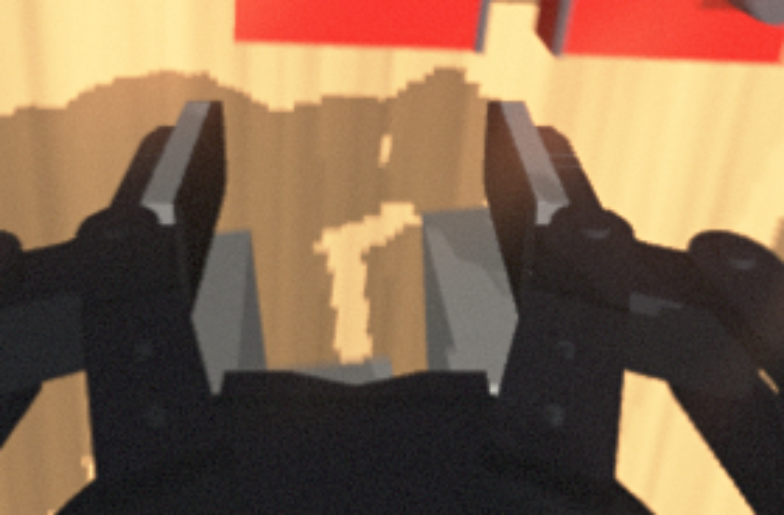

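Request:
arm_command --motion '[{"x":0,"y":0.001,"z":0.008,"roll":0,"fingers":0.635},{"x":0,"y":0.001,"z":0.008,"roll":0,"fingers":0.635},{"x":0,"y":0,"z":0.006,"roll":0,"fingers":0.635},{"x":0,"y":0,"z":0.006,"roll":0,"fingers":0.635},{"x":0,"y":0,"z":0.006,"roll":0,"fingers":0.635},{"x":0,"y":0,"z":0.006,"roll":0,"fingers":0.635},{"x":0,"y":0,"z":0.006,"roll":0,"fingers":0.635},{"x":0,"y":0,"z":0.006,"roll":0,"fingers":0.635},{"x":0,"y":0,"z":0.006,"roll":0,"fingers":0.635}]'

```text
clock: 6.72
eef_pos: [0.6082, 0.0856, 0.0209]
tool_rot: [0.506, 0.497, -0.463, 0.531]
ft_force: [-0.7, 2.9, -1.9]
grip_width: 0.0543
```

```bash
python3 - <<'E'
from g import *
to(.608,.06,.015,.05)
c=snap('top','t10.png');cv2.imwrite('pics/t10c.png',cv2.resize(c['frame'][115:225,220:380,::-1],None,fx=5,fy=5,interpolation=cv2.INTER_CUBIC))
E
```

```text
clk 6.72 pos [0.6082 0.0856 0.0209] ydir 0.058 tilt [ 0.0759  0.0114 -0.997 ] j [ 0.1395  0.5718 -0.0794  0.8427  0.0007  1.6517] w 0.0543 F [-0.703   2.9394 -1.9359]
tool delta [ 0.0056 -0.0021  0.0256] roll 0.008330957947945583 world delta [-0.0002 -0.0256 -0.0059]
tool axes y,z [0.9954 0.0581 0.0765] [ 0.0588 -0.9982 -0.0069]
```

View pics/t10c.png

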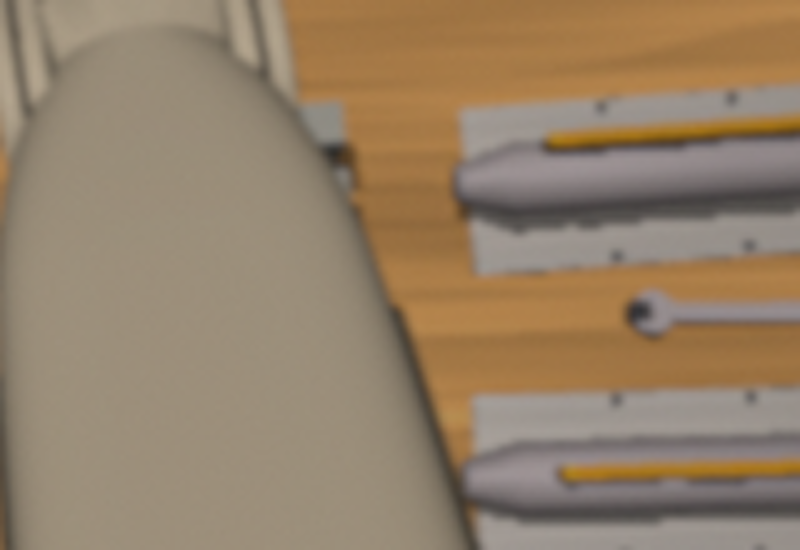

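```bash
python3 - <<'E'
from g import *
c=load('t10');print(onz(c,(288.2,135.2),.054), 'slot',onz(c,(220+345/5-.5,115+153/5-.5),.054))
c=snap('scene','s10.png');cv2.imwrite('pics/s10c.png',cv2.resize(c['frame'][170:330,190:330,::-1],None,fx=4,fy=4,interpolation=cv2.INTER_CUBIC)[:600])
to(.608,.06,.015,.05)
E
```

```text
[ 0.6548 -0.0225  0.054 ] slot [ 0.6276 -0.0222  0.054 ]
clk 6.82 pos [0.6085 0.0844 0.021 ] ydir 0.057 tilt [ 0.0764  0.0094 -0.997 ] j [ 0.1385  0.5717 -0.0792  0.8428 -0.0012  1.6524] w 0.0545 F [-0.3081  0.1199 -0.2583]
tool delta [ 0.0058 -0.0023  0.0244] roll 0.006613859422949897 world delta [-0.0005 -0.0244 -0.006 ]
tool axes y,z [0.9955 0.0564 0.0768] [ 0.057  -0.9984 -0.005 ]
```

View pics/s10c.png

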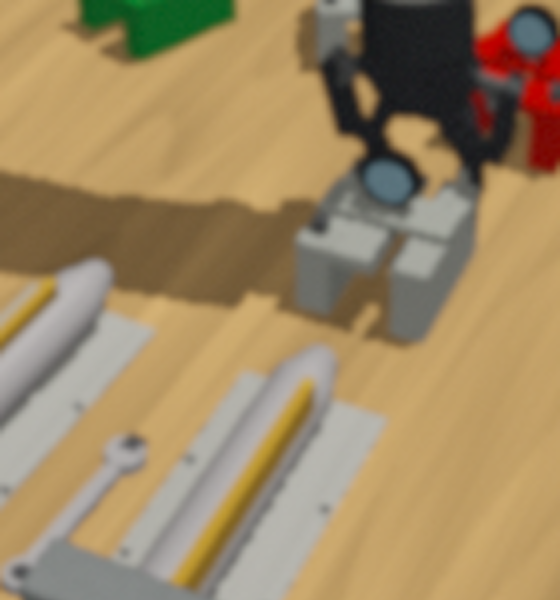

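Request:
arm_command --motion '[{"x":0.003,"y":0,"z":0.008,"roll":0.003,"fingers":0.635},{"x":0.003,"y":0,"z":0.008,"roll":0,"fingers":0.635},{"x":0.001,"y":0,"z":0.008,"roll":0,"fingers":0.635},{"x":0.001,"y":0,"z":0.008,"roll":0,"fingers":0.635},{"x":0.001,"y":0,"z":0.008,"roll":0,"fingers":0.635},{"x":0.001,"y":0,"z":0.008,"roll":0,"fingers":0.635},{"x":0.001,"y":0,"z":0.008,"roll":0,"fingers":0.635},{"x":0.001,"y":0,"z":0.008,"roll":0,"fingers":0.635}]'

```text
clock: 7.48
eef_pos: [0.6196, 0.0346, 0.0175]
tool_rot: [0.514, 0.502, -0.45, 0.53]
ft_force: [-2.1, 6.4, 4.6]
grip_width: 0.054
```

```bash
python3 - <<'E'
from g import *
to(.615,-.08,.015,.05)
c=snap('top','t11.png');cv2.imwrite('pics/t11c.png',cv2.resize(c['frame'][115:225,240,:].reshape(1,-1,3) if 0 else c['frame'][115:225,240:400,::-1],None,fx=5,fy=5,interpolation=cv2.INTER_CUBIC))
c=snap('scene','s11.png');cv2.imwrite('pics/s11c.png',cv2.resize(c['frame'][190:330,180:320,::-1],None,fx=4,fy=4,interpolation=cv2.INTER_CUBIC)[:600])
E
```

```text
clk 7.48 pos [0.6196 0.0346 0.0175] ydir 0.066 tilt [ 0.0912  0.0388 -0.9951] j [ 0.0385  0.5766 -0.0839  0.8175  0.0352  1.5432] w 0.0540 F [-2.0518  6.4393  4.637 ]
tool delta [-0.0024 -0.0123  0.114 ] roll 0.016188646626102754 world delta [-0.0046 -0.1146 -0.0025]
tool axes y,z [0.9934 0.0658 0.0936] [ 0.0692 -0.9971 -0.0325]
```

View pics/t11c.png

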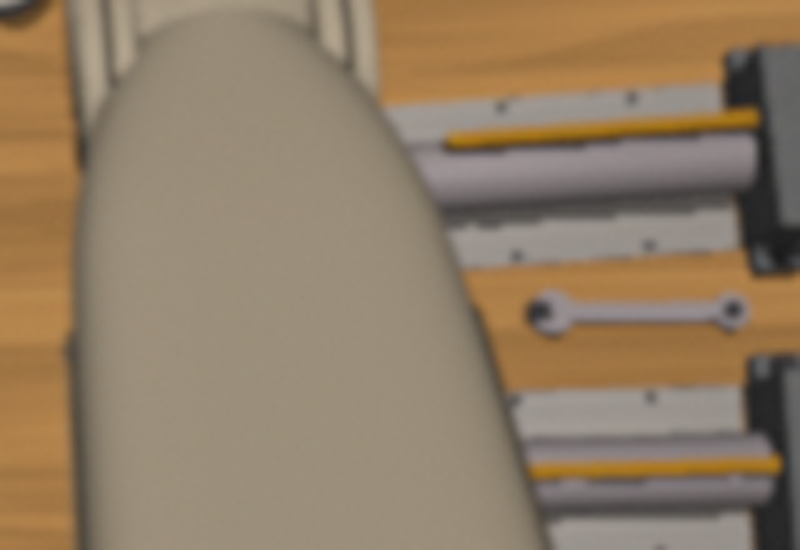

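View pics/s11c.png

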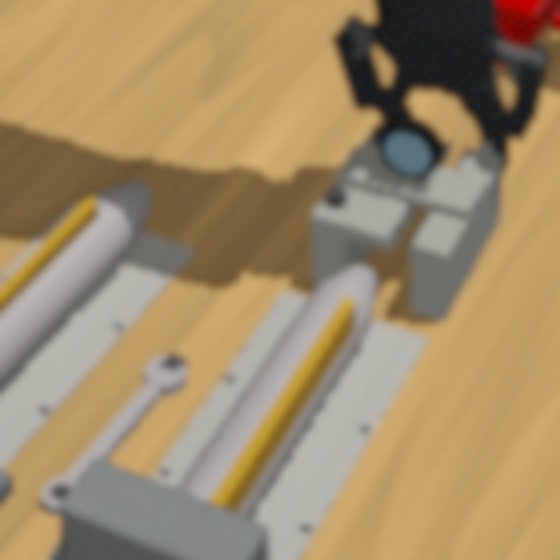

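Request:
arm_command --motion '[{"x":0,"y":0,"z":-0.04,"roll":0,"fingers":0.635}]'

```text
clock: 7.67
eef_pos: [0.6183, 0.0662, 0.0187]
tool_rot: [0.516, 0.497, -0.455, 0.53]
ft_force: [-0.1, -0.1, 0.3]
grip_width: 0.054
```

```bash
python3 - <<'E'
from g import *
to(.615,-.08,.015,.05)
for i in range(4):
    camera('top'); to(.615,-.08,.015,.05)
E
```

```text
clk 7.67 pos [0.6183 0.0662 0.0187] ydir 0.055 tilt [ 0.0933  0.03   -0.9952] j [ 0.0965  0.5754 -0.0824  0.8171  0.0209  1.6121] w 0.0540 F [-0.0912 -0.1105  0.3479]
tool delta [-0.0011 -0.0117  0.1458] roll 0.00502652599026332 world delta [-0.0033 -0.1462 -0.0037]
tool axes y,z [0.994  0.0548 0.0948] [ 0.0573 -0.998  -0.0247]
clk 7.72 pos [0.6176 0.0776 0.0193] ydir 0.065 tilt [ 0.0933  0.0393 -0.9949] j [ 0.111   0.5749 -0.0817  0.817   0.0288  1.6162] w 0.0542 F [-0.2187  4.3672  0.1155]
tool delta [-0.0022 -0.0133  0.1571] roll 0.01538980588288652 world delta [-0.0026 -0.1576 -0.0043]
tool axes y,z [0.9933 0.065  0.0957] [ 0.0685 -0.9971 -0.033 ]
clk 7.77 pos [0.6175 0.0758 0.0191] ydir 0.068 tilt [ 0.093   0.0365 -0.995 ] j [ 0.1093  0.575  -0.082   0.8172  0.0262  1.612 ] w 0.0543 F [ 0.1852  0.1537 -0.1038]
tool delta [-0.0019 -0.0134  0.1553] roll 0.017932826032514004 world delta [-0.0025 -0.1558 -0.0041]
tool axes y,z [0.9932 0.0676 0.0953] [ 0.0707 -0.997  -0.03  ]
clk 7.82 pos [0.6173 0.0741 0.0187] ydir 0.067 tilt [ 0.0924  0.0347 -0.9951] j [ 0.1075  0.5752 -0.0825  0.8174  0.0246  1.6109] w 0.0539 F [ 0.1408 -0.3829 -0.8291]
tool delta [-0.0018 -0.013   0.1536] roll 0.01723679619431384 world delta [-0.0023 -0.1541 -0.0037]
tool axes y,z [0.9933 0.0669 0.0945] [ 0.0698 -0.9972 -0.0283]
clk 7.87 pos [0.6172 0.0731 0.0185] ydir 0.066 tilt [ 0.0919  0.0342 -0.9952] j [ 0.106   0.5754 -0.0828  0.8174  0.0243  1.6106] w 0.0543 F [ 0.8322 -0.9123  0.0114]
tool delta [-0.002  -0.0125  0.1526] roll 0.016004761466055673 world delta [-0.0022 -0.1531 -0.0035]
tool axes y,z [0.9934 0.0657 0.094 ] [ 0.0686 -0.9973 -0.0279]
```

Request:
arm_command --motion '[{"x":0,"y":-0.04,"z":-0.01,"roll":0,"fingers":0.635},{"x":0,"y":0,"z":0,"roll":0,"fingers":0.635},{"x":0,"y":0,"z":0,"roll":0,"fingers":0.635}]'

```text
clock: 8.12
eef_pos: [0.5649, 0.0764, 0.0077]
tool_rot: [0.508, 0.503, -0.458, 0.528]
ft_force: [2.1, -0.2, 0.9]
grip_width: 0.0539
```

```bash
python3 - <<'E'
from g import *
to(.615,-.08,.015,.05)
E
```

```text
clk 8.12 pos [0.5649 0.0764 0.0077] ydir 0.064 tilt [ 0.0739  0.027  -0.9969] j [ 0.1252  0.5182 -0.2213  0.7544  0.0175  1.6317] w 0.0539 F [ 2.1378 -0.1524  0.8844]
tool delta [-0.0078  0.0405  0.1592] roll 0.014159758140482204 world delta [ 0.0501 -0.1564  0.0073]
tool axes y,z [0.9951 0.0639 0.0755] [ 0.0658 -0.9976 -0.0221]
```

Request:
arm_command --motion '[{"x":-0.01,"y":0,"z":0,"roll":0.005,"fingers":0.635},{"x":-0.01,"y":0,"z":0,"roll":0.005,"fingers":0.635},{"x":-0.005,"y":-0.04,"z":-0.02,"roll":0,"fingers":0.635},{"x":0,"y":0,"z":0,"roll":0,"fingers":0.635},{"x":0,"y":0,"z":0,"roll":0,"fingers":0.635},{"x":-0.005,"y":-0.041,"z":0,"roll":0,"fingers":0.635},{"x":0,"y":0,"z":0,"roll":0,"fingers":0.635},{"x":0,"y":0,"z":0,"roll":0,"fingers":0.635}]'

```text
clock: 8.78
eef_pos: [0.473, 0.0838, 0.0316]
tool_rot: [0.507, 0.501, -0.469, 0.521]
ft_force: [1.6, -0.8, 0.8]
grip_width: 0.0542
```

```bash
python3 - <<'E'
from g import *
to(.615,-.08,.015,.05)
E
```

```text
clk 8.78 pos [0.473  0.0838 0.0316] ydir 0.045 tilt [ 0.058   0.019  -0.9981] j [ 0.1696  0.3528 -0.4212  0.7364  0.009   1.6949] w 0.0542 F [ 1.6087 -0.8385  0.8445]
tool delta [0.0217 0.1332 0.1704] roll -0.0047417771611983905 world delta [ 0.142  -0.1638 -0.0166]
tool axes y,z [0.9972 0.0452 0.0588] [ 0.0462 -0.9988 -0.0164]
```

Request:
arm_command --motion '[{"x":0,"y":0.006,"z":0,"roll":0,"fingers":0.635},{"x":0,"y":0.012,"z":0,"roll":0,"fingers":0.635},{"x":0,"y":0.012,"z":0,"roll":0,"fingers":0.635},{"x":0,"y":0.012,"z":0,"roll":0,"fingers":0.635},{"x":0,"y":0.012,"z":0,"roll":0,"fingers":0.635},{"x":0,"y":0.012,"z":0,"roll":0,"fingers":0.635},{"x":0,"y":0.006,"z":0,"roll":0,"fingers":0.635},{"x":0,"y":0.003,"z":0,"roll":0,"fingers":0.635}]'

```text
clock: 9.45
eef_pos: [0.5696, 0.0864, 0.0462]
tool_rot: [0.514, 0.494, -0.464, 0.525]
ft_force: [0.3, -0.0, 0.5]
grip_width: 0.0543
```

```bash
python3 - <<'E'
from g import *
to(.615,-.08,.015,.05)
E
```

```text
clk 9.45 pos [0.5696 0.0864 0.0462] ydir 0.041 tilt [ 0.081   0.0207 -0.9965] j [ 0.146   0.4747 -0.173   0.8398  0.0087  1.6757] w 0.0543 F [ 0.2595 -0.018   0.5309]
tool delta [0.0313 0.0359 0.1687] roll -0.00920323424429803 world delta [ 0.0454 -0.1664 -0.0312]
tool axes y,z [0.9958 0.0406 0.0818] [ 0.0422 -0.999  -0.0173]
```

```bash
python3 - <<'E'
from g import *
c=snap('top','t12.png');cv2.imwrite('pics/t12c.png',cv2.resize(c['frame'][115:225,240:400,::-1],None,fx=5,fy=5,interpolation=cv2.INTER_CUBIC))
c=snap('wrist','w12.png')
E
```

```text
(no output)
```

View pics/t12c.png

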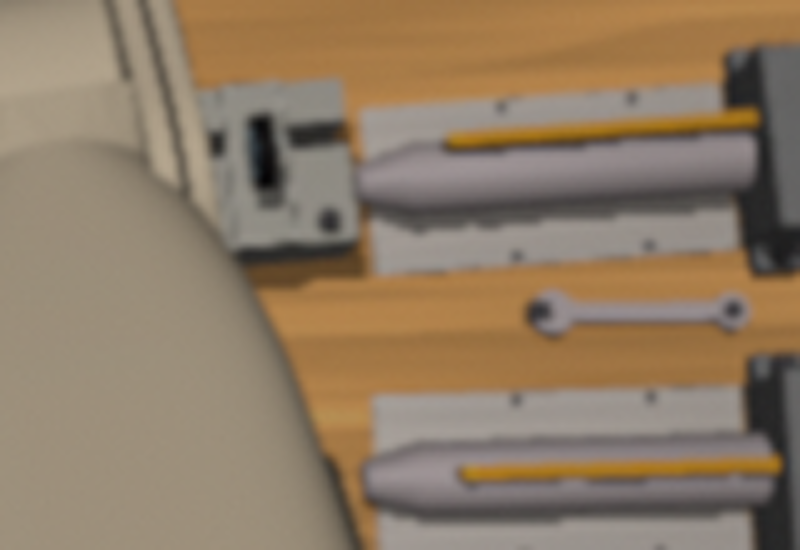

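View pics/w12.png

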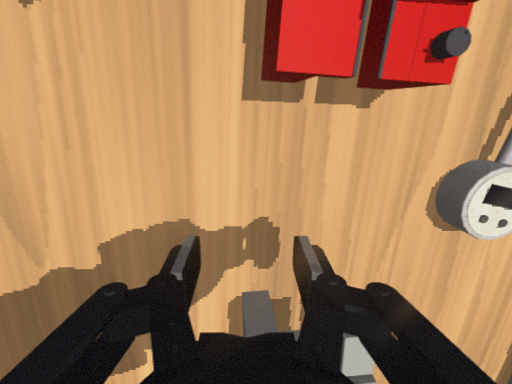

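```bash
python3 - <<'E'
from g import *
c=load('t12');f=lambda p:(240+(p[0]+.5)/5-.5,115+(p[1]+.5)/5-.5)
P=[onz(c,f((342,80)),.054),onz(c,f((357,238)),.054),onz(c,f((330,219)),.064)]
print(np.array(P));print(fitrect(P,[(.044,-.05),(-.044,-.05),(-.034,-.034)]))
print('slot',onz(c,f((318,133)),.054),'key',onz(c,f((450,141)),.052),onz(c,f((750,120)),.052),'nose',onz(c,f((357,180)),.022))
g=c['frame'][115:225,240:400].mean(2)
print(g[5:50,64:69].mean(1).round())
E
```

```text
[[ 0.666  -0.0761  0.054 ]
 [ 0.5795 -0.0801  0.054 ]
 [ 0.588  -0.0648  0.064 ]]
(array([ 0.6202, -0.0285]), np.float64(0.05134790599865082), array([0.0007, 0.0009, 0.0006]))
slot [ 0.6372 -0.0619  0.054 ] key [ 0.6314 -0.1327  0.052 ] [ 0.6386 -0.2949  0.052 ] nose [ 0.6186 -0.0866  0.022 ]
[115. 116. 115. 116. 117. 120. 121. 119. 120. 122. 127. 133. 135. 136.
 136. 136. 137. 136. 122.  85.  54.  49.  53.  76. 110. 132. 137. 137.
 137. 137. 138. 137. 138. 138. 138. 135. 120.  96.  79.  73.  77. 101.
 115.  87.  52.]
```

Request:
arm_command --motion '[{"x":0.01,"y":0.015,"z":0,"roll":0,"fingers":0.635},{"x":0.012,"y":0.015,"z":0.005,"roll":0,"fingers":0.635},{"x":0.01,"y":0.008,"z":0.008,"roll":0,"fingers":0.635},{"x":0.004,"y":0.004,"z":0.008,"roll":0,"fingers":0.635}]'

```text
clock: 9.88
eef_pos: [0.6139, 0.0685, 0.0133]
tool_rot: [0.513, 0.496, -0.463, 0.526]
ft_force: [-0.0, -0.5, -0.0]
grip_width: 0.0539
```

```bash
python3 - <<'E'
from g import *
camera('top')
to(.617,.055,.016,.045)
E
```

```text
clk 9.93 pos [0.6141 0.0667 0.0128] ydir 0.042 tilt [ 0.079   0.0201 -0.9967] j [ 0.1024  0.585  -0.0814  0.8237  0.0119  1.631 ] w 0.0542 F [ 1.0033 -1.1283 -0.063 ]
tool delta [-0.0032  0.0027  0.0118] roll -0.0030361271471062157 world delta [ 0.0029 -0.0117  0.0032]
tool axes y,z [0.9959 0.0418 0.0798] [ 0.0433 -0.9989 -0.0167]
```

Request:
arm_command --motion '[{"x":-0.001,"y":0.002,"z":0.012,"roll":0,"fingers":0.635},{"x":-0.001,"y":0.002,"z":0.012,"roll":0,"fingers":0.635},{"x":0,"y":0,"z":0.008,"roll":0,"fingers":0.635},{"x":0,"y":-0.002,"z":0.01,"roll":0,"fingers":0.635},{"x":0,"y":-0.003,"z":0.01,"roll":0,"fingers":0.635},{"x":0,"y":-0.003,"z":0.01,"roll":0,"fingers":0.635}]'

```text
clock: 10.43
eef_pos: [0.6107, 0.0014, 0.014]
tool_rot: [0.514, 0.497, -0.463, 0.524]
ft_force: [1.6, 3.3, 0.0]
grip_width: 0.0545
```

```bash
python3 - <<'E'
from g import *
to(.617,-.1,.016,.045)
c=snap('top','t13.png');cv2.imwrite('pics/t13c.png',cv2.resize(c['frame'][115:225,240:400,::-1],None,fx=5,fy=5,interpolation=cv2.INTER_CUBIC))
c=snap('scene','s13.png');cv2.imwrite('pics/s13c.png',cv2.resize(c['frame'][190:330,180:320,::-1],None,fx=4,fy=4,interpolation=cv2.INTER_CUBIC)[:600])
E
```

```text
clk 10.43 pos [0.6107 0.0014 0.014 ] ydir 0.045 tilt [ 0.0774  0.026  -0.9967] j [-0.011   0.5744 -0.097   0.8222  0.0268  1.5154] w 0.0545 F [1.5799 3.2915 0.0071]
tool delta [-0.0041  0.0019  0.1015] roll -0.0004878411229292112 world delta [ 0.0063 -0.1014  0.002 ]
tool axes y,z [0.9959 0.0444 0.0785] [ 0.0463 -0.9987 -0.0224]
```

View pics/t13c.png

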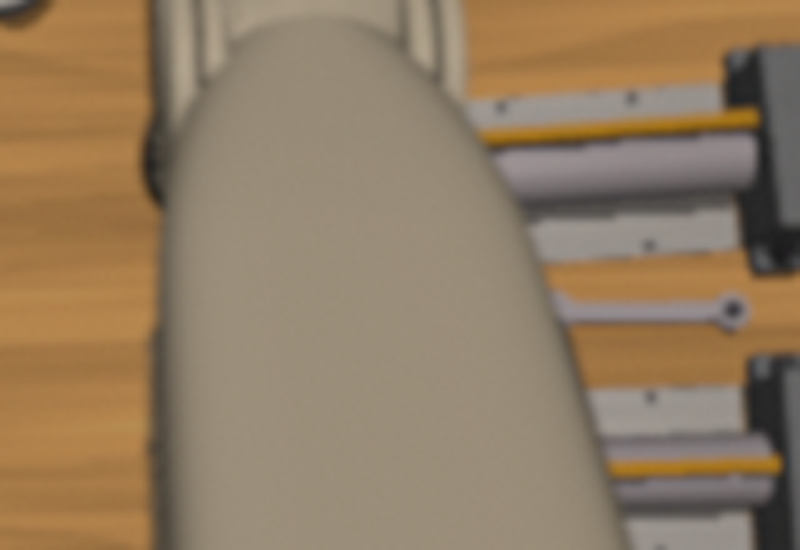

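View pics/s13c.png

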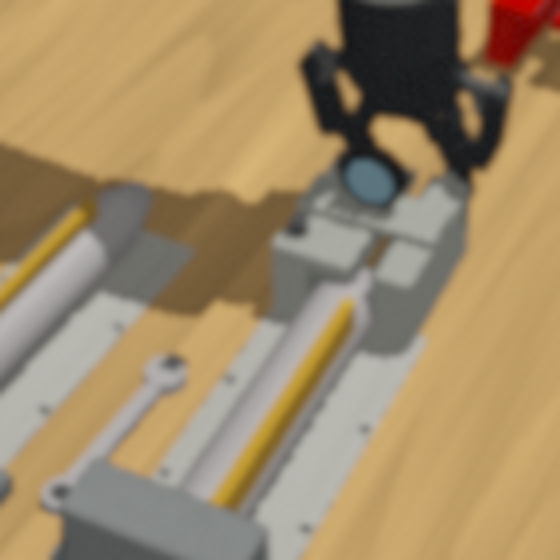

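Request:
arm_command --motion '[{"x":0,"y":-0.001,"z":0.012,"roll":0,"fingers":0.635},{"x":0,"y":0,"z":0.012,"roll":0,"fingers":0.635},{"x":0,"y":0,"z":0.012,"roll":0,"fingers":0.635},{"x":0,"y":0,"z":0.012,"roll":0,"fingers":0.635}]'

```text
clock: 10.87
eef_pos: [0.6121, -0.0447, 0.0139]
tool_rot: [0.515, 0.5, -0.459, 0.524]
ft_force: [1.4, 6.5, -0.3]
grip_width: 0.054
```

```bash
python3 - <<'E'
from g import *
to(.617,-.1,.016,.045)
c=snap('scene','s14.png');cv2.imwrite('pics/s14c.png',cv2.resize(c['frame'][190:330,180:320,::-1],None,fx=4,fy=4,interpolation=cv2.INTER_CUBIC)[:600])
E
```

```text
clk 10.87 pos [ 0.6121 -0.0447  0.0139] ydir 0.050 tilt [ 0.0793  0.033  -0.9963] j [-0.0928  0.5802 -0.0869  0.8277  0.0403  1.4289] w 0.0540 F [ 1.4302  6.5305 -0.2677]
tool delta [-0.0035  0.0023  0.0554] roll 0.004516632770247719 world delta [ 0.0049 -0.0553  0.0021]
tool axes y,z [0.9955 0.0493 0.0809] [ 0.0518 -0.9982 -0.029 ]
```

View pics/s14c.png

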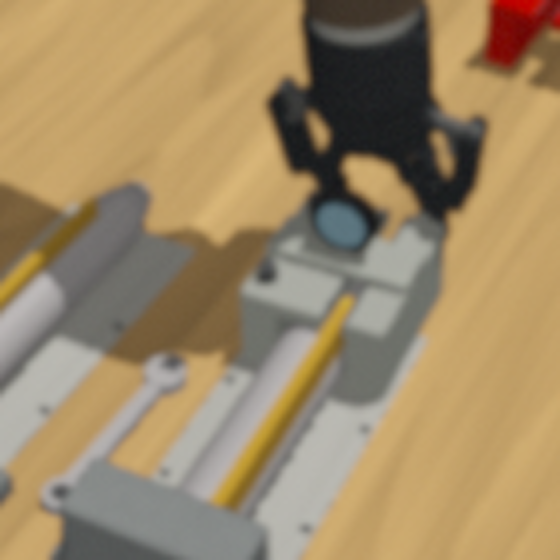

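Request:
arm_command --motion '[{"x":0,"y":0,"z":0.014,"roll":0,"fingers":0.635},{"x":0,"y":0,"z":0.014,"roll":0,"fingers":0.635},{"x":0,"y":0,"z":0.014,"roll":0,"fingers":0.635},{"x":0,"y":0,"z":0.014,"roll":0,"fingers":0.635},{"x":0,"y":0,"z":0.014,"roll":0,"fingers":0.635},{"x":0,"y":0,"z":0.014,"roll":0,"fingers":0.635}]'

```text
clock: 11.42
eef_pos: [0.6179, -0.1253, 0.0139]
tool_rot: [0.517, 0.504, -0.453, 0.523]
ft_force: [-1.3, 6.9, 4.7]
grip_width: 0.0539
```

```bash
python3 - <<'E'
from g import *
to(.618,-.19,.016,.045)
c=snap('scene','s15.png');cv2.imwrite('pics/s15c.png',cv2.resize(c['frame'][190:330,180:320,::-1],None,fx=4,fy=4,interpolation=cv2.INTER_CUBIC)[:600])
E
```

```text
clk 11.42 pos [ 0.6179 -0.1253  0.0139] ydir 0.056 tilt [ 0.0822  0.0469 -0.9955] j [-0.2311  0.612  -0.0278  0.8615  0.0645  1.2839] w 0.0539 F [-1.3148  6.8617  4.7039]
tool delta [-0.0051 -0.0034  0.0644] roll 0.011293970118380514 world delta [ 0.0001 -0.0647  0.0021]
tool axes y,z [0.9948 0.0561 0.0847] [ 0.0598 -0.9973 -0.042 ]
```

View pics/s15c.png

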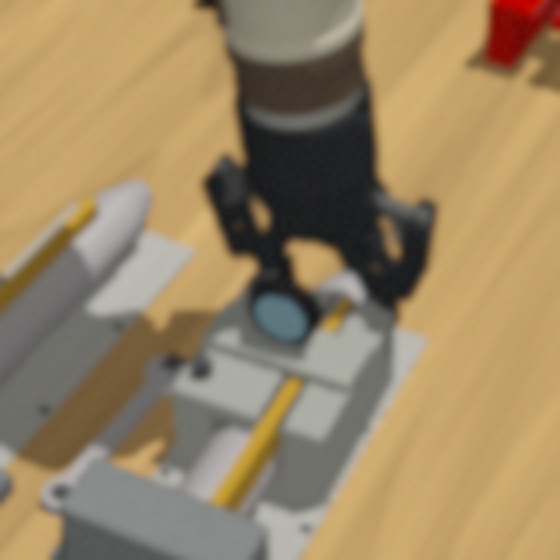

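Request:
arm_command --motion '[{"x":-0.001,"y":-0.001,"z":0.012,"roll":0.003,"fingers":0.635},{"x":0,"y":-0.001,"z":0.012,"roll":0.003,"fingers":0.635},{"x":0,"y":0,"z":0.012,"roll":0.003,"fingers":0.635},{"x":0,"y":0,"z":0.01,"roll":0,"fingers":0.635},{"x":0,"y":0,"z":0.006,"roll":0,"fingers":0.635}]'

```text
clock: 11.88
eef_pos: [0.6197, -0.1763, 0.0143]
tool_rot: [0.521, 0.504, -0.451, 0.52]
ft_force: [0.2, 6.7, 2.7]
grip_width: 0.0541
```

```bash
python3 - <<'E'
from g import *
to(.618,-.19,.016,.045)
c=snap('scene','s16.png');cv2.imwrite('pics/s16c.png',cv2.resize(c['frame'][210:360,180:320,::-1],None,fx=4,fy=4,interpolation=cv2.INTER_CUBIC)[:600])
E
```

```text
clk 11.88 pos [ 0.6197 -0.1763  0.0143] ydir 0.049 tilt [ 0.0849  0.0559 -0.9948] j [-0.3145  0.6383  0.0228  0.8915  0.0795  1.2073] w 0.0541 F [0.216  6.6749 2.6711]
tool delta [-0.0026 -0.0022  0.0135] roll 0.004281887062225209 world delta [-0.0017 -0.0137  0.0017]
tool axes y,z [0.9949 0.0491 0.0877] [ 0.0537 -0.9972 -0.0514]
```

View pics/s16c.png

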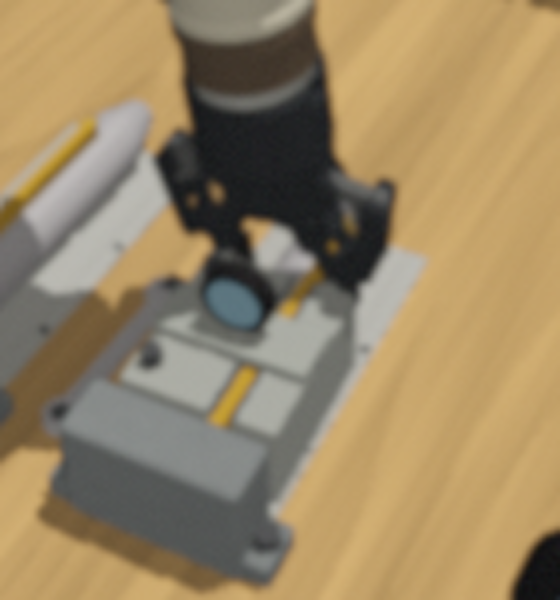

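Nearly home. I'll use small steps and watch the force for the stop.

Request:
arm_command --motion '[{"x":-0.001,"y":-0.001,"z":0.006,"roll":0,"fingers":0.635},{"x":0,"y":0,"z":0.006,"roll":0,"fingers":0.635}]'

```text
clock: 12.1
eef_pos: [0.6194, -0.187, 0.0144]
tool_rot: [0.522, 0.505, -0.45, 0.52]
ft_force: [-0.4, 9.5, 7.0]
grip_width: 0.0541
```

Request:
arm_command --motion '[{"x":0,"y":0,"z":0.006,"roll":0,"fingers":0.635}]'

```text
clock: 12.18
eef_pos: [0.6194, -0.1869, 0.0145]
tool_rot: [0.524, 0.509, -0.446, 0.517]
ft_force: [-1.7, 28.4, 12.4]
grip_width: 0.0542
```

Request:
arm_command --motion '[{"x":0,"y":0,"z":0.006,"roll":0,"fingers":0.635}]'

```text
clock: 12.27
eef_pos: [0.6193, -0.1863, 0.0147]
tool_rot: [0.526, 0.513, -0.442, 0.515]
ft_force: [-1.7, 19.6, 8.7]
grip_width: 0.0538
```

Request:
arm_command --motion '[{"x":0,"y":0,"z":-0.02,"roll":0,"fingers":0.635},{"x":-0.005,"y":0,"z":-0.041,"roll":0,"fingers":0.635},{"x":-0.005,"y":0,"z":-0.04,"roll":0,"fingers":0.635},{"x":-0.03,"y":0,"z":0,"roll":0,"fingers":0.635},{"x":-0.04,"y":0,"z":0,"roll":0,"fingers":0.635},{"x":-0.04,"y":0,"z":0,"roll":0,"fingers":0.635},{"x":-0.03,"y":-0.02,"z":-0.02,"roll":0,"fingers":0.5},{"x":0,"y":-0.041,"z":0,"roll":0,"fingers":0.35},{"x":0,"y":-0.02,"z":-0.02,"roll":0,"fingers":0.35}]'

```text
clock: 13.02
eef_pos: [0.5148, -0.0659, 0.1686]
tool_rot: [0.521, 0.509, -0.452, 0.515]
ft_force: [-2.2, 1.2, -1.3]
grip_width: 0.0299
```

```bash
python3 - <<'E'
from g import *
to(.53,.1,.17,1.7)
c=snap('top','t17.png');cv2.imwrite('pics/t17c.png',cv2.resize(c['frame'][115:225,270:430,::-1],None,fx=5,fy=5,interpolation=cv2.INTER_CUBIC))
c=snap('scene','s17.png')
E
```

```text
clk 13.02 pos [ 0.5148 -0.0659  0.1686] ydir 0.050 tilt [ 0.0731  0.0649 -0.9952] j [-0.1721  0.2668 -0.1323  1.1106  0.0766  1.3486] w 0.0299 F [-2.1523  1.2312 -1.3161]
tool delta [ 0.0104  0.0235 -0.1646] roll 1.4916334733230352 world delta [0.0152 0.1659 0.0014]
tool axes y,z [0.9958 0.0499 0.0764] [ 0.0546 -0.9966 -0.061 ]
```

View pics/t17c.png

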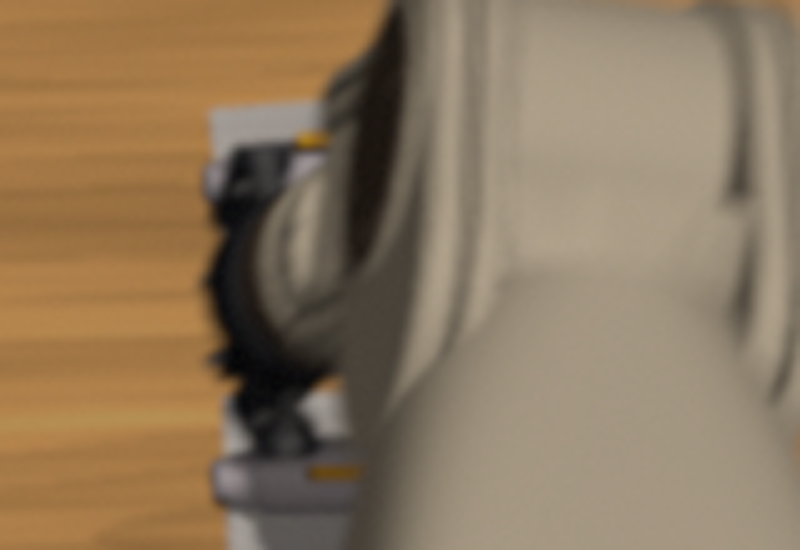

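View pics/s17.png

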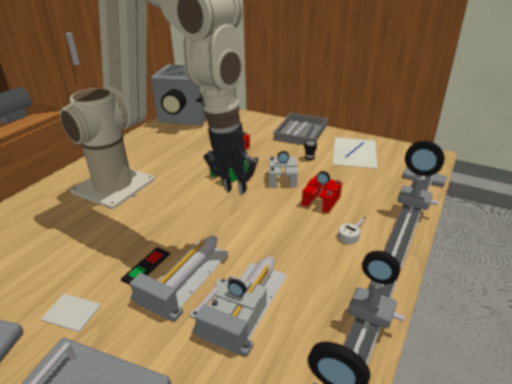

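Request:
arm_command --motion '[{"x":0,"y":-0.005,"z":-0.041,"roll":0,"fingers":0.35},{"x":0,"y":-0.005,"z":-0.041,"roll":0,"fingers":0.35},{"x":0,"y":-0.005,"z":-0.041,"roll":0,"fingers":0.35},{"x":0,"y":-0.004,"z":-0.041,"roll":0,"fingers":0.35},{"x":0,"y":-0.004,"z":-0.041,"roll":0,"fingers":0.35},{"x":0,"y":-0.004,"z":-0.041,"roll":0,"fingers":0.635},{"x":0,"y":-0.004,"z":-0.041,"roll":0,"fingers":0.635},{"x":0,"y":-0.004,"z":-0.041,"roll":0,"fingers":0.635}]'

```text
clock: 13.78
eef_pos: [0.469, 0.2579, 0.1837]
tool_rot: [0.525, 0.497, -0.459, 0.517]
ft_force: [1.7, 0.5, 0.4]
grip_width: 0.0543
```

```bash
python3 - <<'E'
from g import *
to(.452,.385,.13,0)
c=snap('top','t18.png');cv2.imwrite('pics/t18c.png',cv2.resize(c['frame'][115:225,270:430,::-1],None,fx=5,fy=5,interpolation=cv2.INTER_CUBIC))
E
```

```text
clk 13.78 pos [0.469  0.2579 0.1837] ydir 0.028 tilt [ 0.0848  0.0464 -0.9953] j [ 0.5029  0.2605 -0.1003  1.1132 -0.0003  2.0436] w 0.0543 F [1.7313 0.5456 0.404 ]
tool delta [ 0.0579 -0.018  -0.1251] roll 0.028198064297060732 world delta [-0.017   0.1271 -0.0537]
tool axes y,z [0.9959 0.0281 0.0862] [ 0.032  -0.9985 -0.0438]
```

View pics/t18c.png

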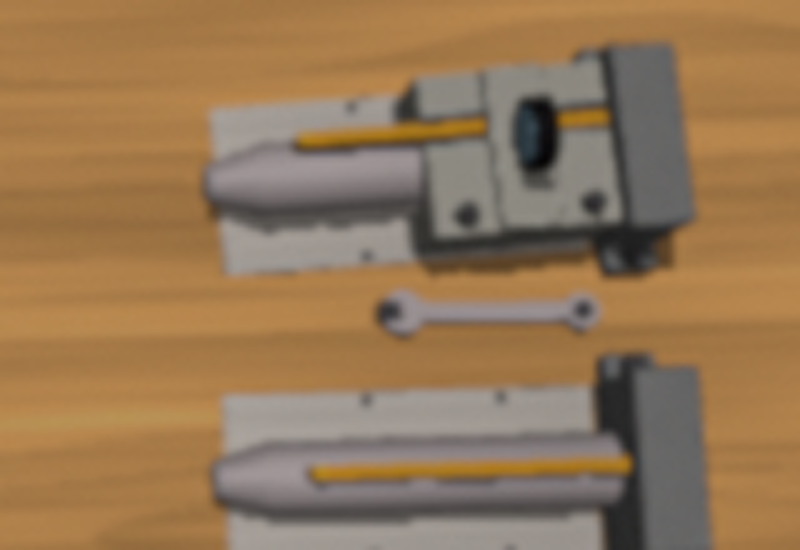

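Request:
arm_command --motion '[{"x":0,"y":-0.003,"z":-0.041,"roll":0,"fingers":0.635},{"x":0,"y":-0.003,"z":-0.041,"roll":0,"fingers":0.635},{"x":0,"y":-0.003,"z":-0.03,"roll":0,"fingers":0.635},{"x":0.01,"y":-0.003,"z":-0.005,"roll":0,"fingers":0.635},{"x":0.02,"y":-0.003,"z":0,"roll":0,"fingers":0.635}]'

```text
clock: 14.25
eef_pos: [0.4573, 0.3837, 0.1596]
tool_rot: [0.526, 0.497, -0.451, 0.522]
ft_force: [0.1, -0.4, 0.2]
grip_width: 0.0542
```

```bash
python3 - <<'E'
from g import *
c=load('t18');f=lambda p:(270+(p[0]+.5)/5-.5,115+(p[1]+.5)/5-.5)
P=[onz(c,f((413,83)),.054),onz(c,f((436,240)),.054),onz(c,f((467,215)),.064),onz(c,f((595,202)),.064)]
print(fitrect(P,[(.044,.05),(-.044,.05),(-.034,.034),(-.034,-.034)]))
to(.452,.385,.015,0)
c=snap('top','t19.png')
c=snap('wrist','w19.png')
E
```

```text
(array([ 0.6222, -0.2478]), np.float64(0.07933381301499855), array([0.0011, 0.0007, 0.0006, 0.0001]))
clk 14.25 pos [0.4573 0.3837 0.1596] ydir 0.040 tilt [ 0.0982  0.0523 -0.9938] j [ 0.7105  0.386   0.0117  1.0877 -0.0244  2.2378] w 0.0542 F [ 0.1294 -0.3901  0.2433]
tool delta [ 0.1433 -0.0198  0.0054] roll 0.03969043182499976 world delta [-0.0053  0.0013 -0.1446]
tool axes y,z [0.9942 0.0395 0.1003] [ 0.0445 -0.9978 -0.0482]
```

View pics/w19.png

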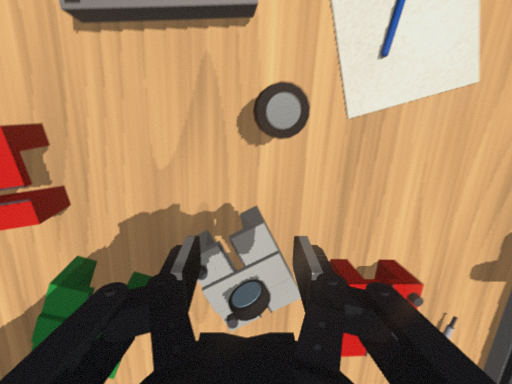

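View pics/t19.png

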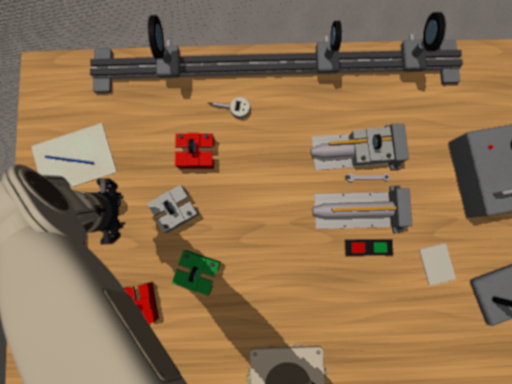

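Request:
arm_command --motion '[{"x":0.02,"y":-0.004,"z":0.001,"roll":0.01,"fingers":0.635},{"x":0.03,"y":-0.004,"z":0.001,"roll":0.01,"fingers":0.635},{"x":0.03,"y":-0.004,"z":0.001,"roll":0.01,"fingers":0.635},{"x":0.025,"y":-0.004,"z":0.001,"roll":0,"fingers":0.635},{"x":0.015,"y":-0.003,"z":0.001,"roll":0,"fingers":0.635},{"x":0.005,"y":0,"z":0,"roll":0,"fingers":0.635}]'

```text
clock: 14.85
eef_pos: [0.4537, 0.3723, 0.0271]
tool_rot: [0.534, 0.485, -0.465, 0.514]
ft_force: [-0.7, 0.4, -0.3]
grip_width: 0.0542
```

```bash
python3 - <<'E'
from g import *
camera('top')
to(.452,.385,.015,0)
c=snap('wrist','w20.png')
c=snap('scene','s20.png')
E
```

```text
clk 14.90 pos [0.4538 0.3721 0.0269] ydir -0.003 tilt [ 0.0968  0.0387 -0.9946] j [ 0.704   0.5066 -0.1816  0.7836 -0.0332  2.274 ] w 0.0538 F [-0.6699 -1.4299 -0.171 ]
tool delta [ 0.0121 -0.003  -0.0124] roll -0.0027651926846683494 world delta [-0.0018  0.0129 -0.0119]
tool axes y,z [ 0.9953 -0.0028  0.0968] [ 0.001  -0.9992 -0.0388]
```

View pics/w20.png

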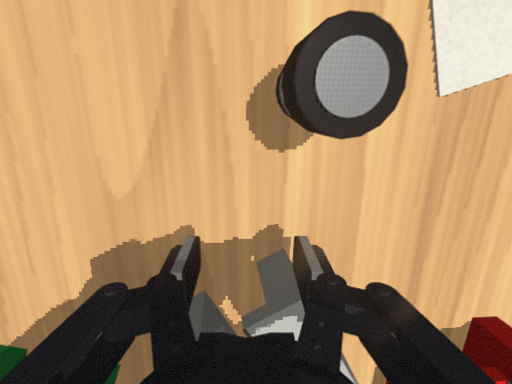

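Request:
arm_command --motion '[{"x":0.003,"y":-0.007,"z":0.0,"roll":-0.1,"fingers":0.635},{"x":0.003,"y":-0.008,"z":-0.001,"roll":-0.11,"fingers":0.635},{"x":0.003,"y":-0.008,"z":-0.001,"roll":-0.11,"fingers":0.635},{"x":0.003,"y":-0.006,"z":-0.001,"roll":-0.11,"fingers":0.635}]'

```text
clock: 15.33
eef_pos: [0.436, 0.3771, 0.0241]
tool_rot: [0.415, 0.572, -0.339, 0.621]
ft_force: [-0.3, 0.5, -1.3]
grip_width: 0.0542
```

```bash
python3 - <<'E'
from g import *
camera('top')
to(.426,.362,.015,.4)
c=snap('wrist','w21.png')
c=snap('top','t21.png')
E
```

```text
clk 15.38 pos [0.4349 0.3768 0.0236] ydir 0.447 tilt [ 0.1143  0.0527 -0.992 ] j [ 0.7336  0.48   -0.2427  0.7276 -0.0374  1.8554] w 0.0544 F [-0.8615 -0.2429 -0.2379]
tool delta [ 0.0068 -0.0154  0.0095] roll 0.04685172544312732 world delta [-0.0089 -0.0148 -0.0086]
tool axes y,z [0.8946 0.4287 0.1258] [ 0.4319 -0.9019  0.0018]
```

View pics/w21.png

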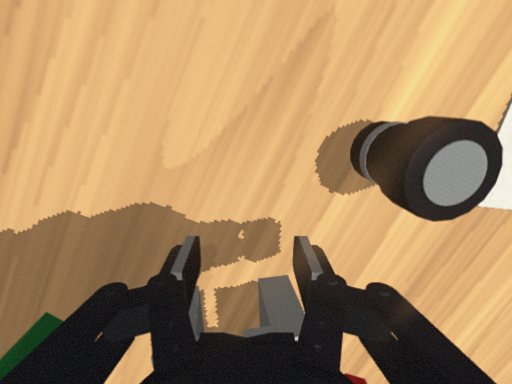

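View pics/t21.png

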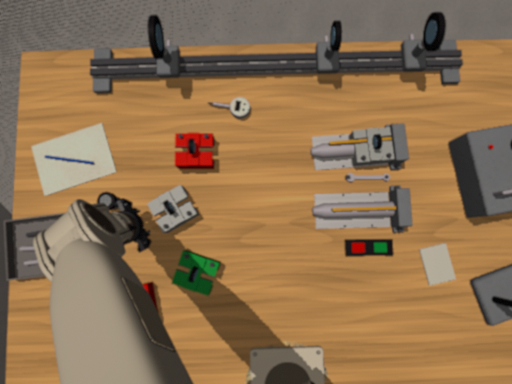

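Request:
arm_command --motion '[{"x":0.004,"y":-0.005,"z":0.012,"roll":0,"fingers":0.635},{"x":0.004,"y":-0.004,"z":0.012,"roll":0,"fingers":0.635},{"x":0,"y":0,"z":0.008,"roll":0.03,"fingers":0.635},{"x":0,"y":-0.002,"z":0.008,"roll":0.04,"fingers":0.635},{"x":0,"y":-0.002,"z":0.008,"roll":0.05,"fingers":0.635},{"x":0,"y":-0.002,"z":0.008,"roll":0.05,"fingers":0.635},{"x":0,"y":-0.002,"z":0.008,"roll":0.05,"fingers":0.635}]'

```text
clock: 16.07
eef_pos: [0.4532, 0.3129, 0.018]
tool_rot: [0.496, 0.525, -0.402, 0.563]
ft_force: [0.1, 4.4, -0.3]
grip_width: 0.0542
```

```bash
python3 - <<'E'
from g import *
camera('top')
to(.45,.3,.015,.2)
c=snap('wrist','w22.png')
c=snap('top','t22.png');cv2.imwrite('pics/t22c.png',cv2.resize(c['frame'][140:260,100:260,::-1],None,fx=5,fy=5,interpolation=cv2.INTER_CUBIC))
E
```

```text
clk 16.12 pos [0.4529 0.3107 0.0177] ydir 0.184 tilt [ 0.1254  0.0665 -0.9899] j [ 0.6109  0.4356 -0.3439  0.6499 -0.0175  1.9935] w 0.0541 F [-0.1756 -1.6184 -0.1491]
tool delta [ 0.0016 -0.0052  0.0101] roll -0.015910732206520617 world delta [-0.0029 -0.0107 -0.0027]
tool axes y,z [0.974  0.1814 0.1356] [ 0.1885 -0.9812 -0.042 ]
```

View pics/w22.png

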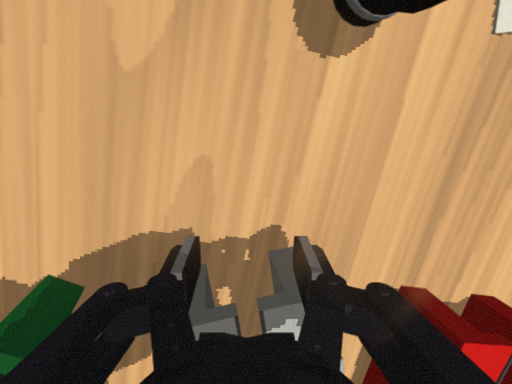

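View pics/t22c.png

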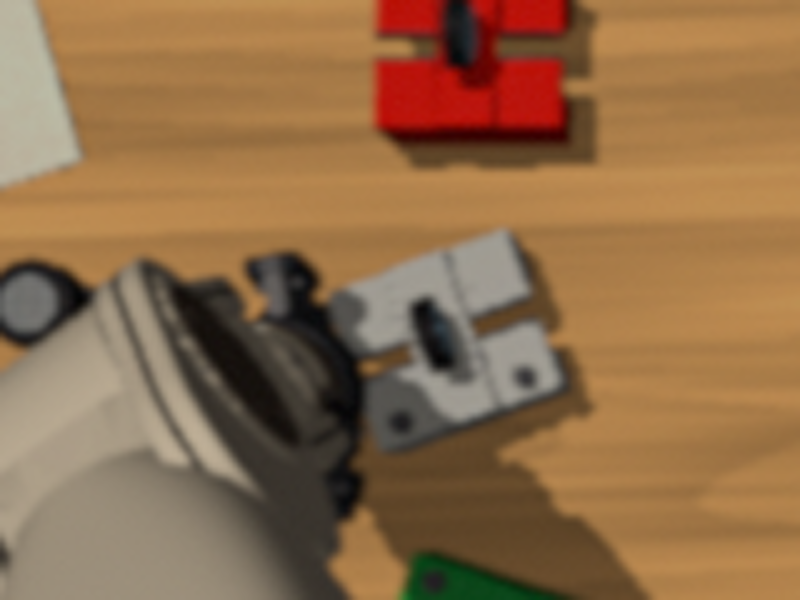

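```bash
python3 - <<'E'
from g import *
c=load('t22');f=lambda p:(100+(p[0]+.5)/5-.5,140+(p[1]+.5)/5-.5)
P=[onz(c,f((512,231)),.054),onz(c,f((569,382)),.054),onz(c,f((400,422)),.064),onz(c,f((526,377)),.064)]
print(fitrect(P,[(.044,-.05),(-.044,-.05),(-.034,.034),(-.034,-.034)]))
to(.45,.3,.015,.2)
E
```

```text
(array([0.4687, 0.2438]), np.float64(0.3177514297753131), array([0.0015, 0.0025, 0.0014, 0.0009]))
clk 16.22 pos [0.4522 0.3114 0.0174] ydir 0.190 tilt [ 0.1242  0.0657 -0.9901] j [ 0.6129  0.4366 -0.343   0.6514 -0.0177  1.9892] w 0.0538 F [ 0.0893 -0.1773 -0.162 ]
tool delta [ 0.0013 -0.0046  0.0109] roll -0.009513253089280305 world delta [-0.0022 -0.0114 -0.0024]
tool axes y,z [0.973  0.1876 0.1345] [ 0.1946 -0.98   -0.0406]
```

Request:
arm_command --motion '[{"x":0,"y":-0.002,"z":0.01,"roll":0.04,"fingers":0.635},{"x":0,"y":-0.002,"z":0.01,"roll":0.04,"fingers":0.635},{"x":0,"y":-0.002,"z":0.01,"roll":0.05,"fingers":0.635},{"x":0,"y":-0.002,"z":0.01,"roll":0.05,"fingers":0.635},{"x":0,"y":-0.002,"z":0.01,"roll":0.05,"fingers":0.635},{"x":0,"y":-0.001,"z":0.01,"roll":0.04,"fingers":0.635},{"x":0,"y":0,"z":0.01,"roll":0.02,"fingers":0.635}]'

```text
clock: 16.8
eef_pos: [0.456, 0.2504, 0.0182]
tool_rot: [0.584, 0.461, -0.465, 0.48]
ft_force: [1.3, 4.7, 1.3]
grip_width: 0.0545
```

```bash
python3 - <<'E'
from g import *
camera('top')
to(.45,.2,.015,-.1)
c=snap('wrist','w23.png')
c=snap('top','t23.png');cv2.imwrite('pics/t23c.png',cv2.resize(c['frame'][140:260,140:300,::-1],None,fx=5,fy=5,interpolation=cv2.INTER_CUBIC))
E
```

```text
clk 16.85 pos [0.4552 0.2479 0.0177] ydir -0.117 tilt [ 0.1424  0.0885 -0.9858] j [ 0.4924  0.3739 -0.4548  0.574   0.0107  2.1739] w 0.0541 F [1.3009 1.7163 2.0429]
tool delta [-0.0023  0.      0.0482] roll -0.016694521792636863 world delta [-0.0052 -0.0479 -0.0027]
tool axes y,z [ 0.9845 -0.1154  0.1318] [-0.1021 -0.9894 -0.1036]
```

View pics/t23c.png

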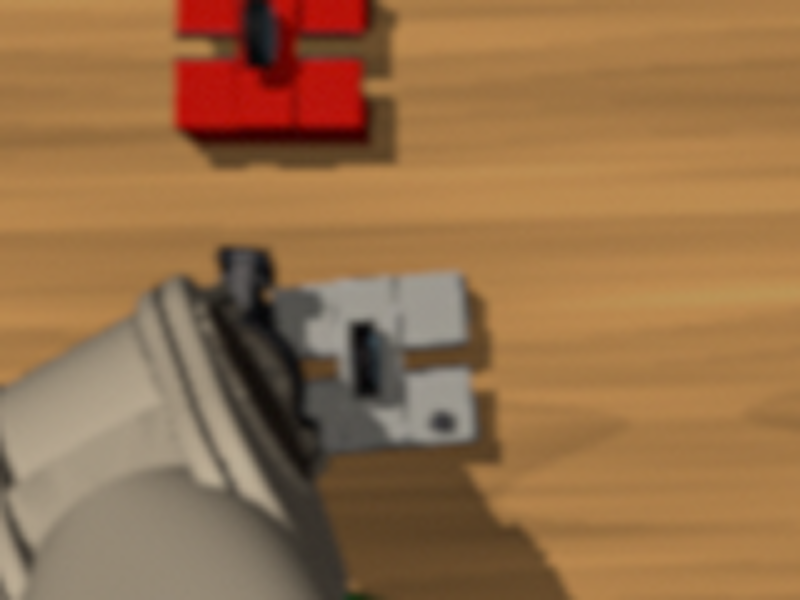

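View pics/w23.png

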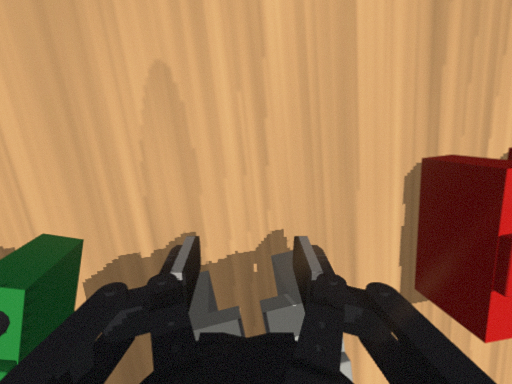

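```bash
python3 - <<'E'
from g import *
c=load('t23');f=lambda p:(140+(p[0]+.5)/5-.5,140+(p[1]+.5)/5-.5)
P=[onz(c,f((465,272)),.054),onz(c,f((479,440)),.054),onz(c,f((443,421)),.064),onz(c,f((390,278)),.061),]
print(fitrect(P[:3],[(.044,-.05),(-.044,-.05),(-.034,-.034)]))
o,R=st();p=np.array(o['eef_pos'])
# body front lower edge positions in world at 73,95 behind TCP
for d in (.073,.1):
  print(p-R[:,0]*d+R[:,2]*.0425)
E
```

```text
(array([0.4541, 0.1771]), np.float64(0.05422412739464955), array([0.0002, 0.0007, 0.0008]))
[0.4398 0.1998 0.0847]
[0.436  0.1974 0.1113]
```

Request:
arm_command --motion '[{"x":-0.01,"y":0,"z":-0.04,"roll":-0.03,"fingers":0.635},{"x":0,"y":0,"z":0,"roll":0,"fingers":0.635},{"x":0,"y":0,"z":0,"roll":0,"fingers":0.635}]'

```text
clock: 17.2
eef_pos: [0.4534, 0.2836, 0.0283]
tool_rot: [0.571, 0.467, -0.465, 0.49]
ft_force: [-0.1, -0.5, 0.3]
grip_width: 0.0545
```

```bash
python3 - <<'E'
from g import *
to(.45,.2,.015,-.1)
E
```

```text
clk 17.20 pos [0.4534 0.2836 0.0283] ydir -0.085 tilt [ 0.1323  0.0783 -0.9881] j [ 0.5612  0.3903 -0.3861  0.6401 -0.0041  2.211 ] w 0.0545 F [-0.0544 -0.5492  0.3336]
tool delta [0.0061 0.002  0.0844] roll 0.015043896628518683 world delta [-0.0034 -0.0836 -0.0133]
tool axes y,z [ 0.9885 -0.0842  0.1257] [-0.0733 -0.9934 -0.0886]
```

Request:
arm_command --motion '[{"x":-0.02,"y":-0.037,"z":0,"roll":-0.03,"fingers":0.635},{"x":0,"y":0,"z":0,"roll":0,"fingers":0.635},{"x":0,"y":0,"z":0,"roll":0,"fingers":0.635}]'

```text
clock: 17.45
eef_pos: [0.4124, 0.2838, 0.0393]
tool_rot: [0.56, 0.475, -0.46, 0.499]
ft_force: [0.5, 0.9, 0.4]
grip_width: 0.0541
```

```bash
python3 - <<'E'
from g import *
to(.45,.2,.015,-.1)
E
```

```text
clk 17.45 pos [0.4124 0.2838 0.0393] ydir -0.052 tilt [ 0.1254  0.0723 -0.9895] j [ 0.6104  0.3243 -0.4516  0.6503 -0.0126  2.2274] w 0.0541 F [0.5295 0.9221 0.4388]
tool delta [0.0227 0.0387 0.0838] roll 0.04810194169911797 world delta [ 0.0376 -0.0838 -0.0243]
tool axes y,z [ 0.9912 -0.0515  0.1218] [-0.0421 -0.9961 -0.0781]
```

Request:
arm_command --motion '[{"x":0,"y":0,"z":0,"roll":0,"fingers":0.635},{"x":0,"y":0,"z":0,"roll":0,"fingers":0.635},{"x":0,"y":0,"z":0,"roll":0,"fingers":0.635},{"x":0,"y":0,"z":0,"roll":0,"fingers":0.635}]'

```text
clock: 17.78
eef_pos: [0.4116, 0.2823, 0.0382]
tool_rot: [0.559, 0.475, -0.462, 0.499]
ft_force: [0.6, -0.4, -0.7]
grip_width: 0.054
```

```bash
python3 - <<'E'
from g import *
to(.45,.2,.015,-.1)
E
```

```text
clk 17.78 pos [0.4116 0.2823 0.0382] ydir -0.052 tilt [ 0.1231  0.0698 -0.9899] j [ 0.6092  0.3254 -0.4529  0.6511 -0.0132  2.2268] w 0.0540 F [ 0.6029 -0.3854 -0.6752]
tool delta [0.0219 0.0396 0.0821] roll 0.047694823326287494 world delta [ 0.0384 -0.0823 -0.0232]
tool axes y,z [ 0.9915 -0.0519  0.1196] [-0.043  -0.9962 -0.0756]
```

Request:
arm_command --motion '[{"x":-0.03,"y":0,"z":0,"roll":0,"fingers":0.635},{"x":-0.03,"y":0,"z":0,"roll":0,"fingers":0.635}]'

```text
clock: 17.95
eef_pos: [0.401, 0.2749, 0.0923]
tool_rot: [0.555, 0.475, -0.467, 0.498]
ft_force: [-0.0, -0.1, 0.6]
grip_width: 0.0541
```

```bash
python3 - <<'E'
from g import *
to(.45,.2,.015,-.1)
for i in range(3): camera('top')
to(.45,.2,.015,-.1)
E
```

```text
clk 17.95 pos [0.401  0.2749 0.0923] ydir -0.053 tilt [ 0.1119  0.0615 -0.9918] j [ 0.6094  0.2361 -0.4011  0.8063 -0.0136  2.2285] w 0.0541 F [-0.0206 -0.0947  0.5753]
tool delta [0.0775 0.0442 0.0776] roll 0.04718385855657137 world delta [ 0.049  -0.0749 -0.0773]
tool axes y,z [ 0.9927 -0.0525  0.1087] [-0.0454 -0.9967 -0.067 ]
clk 18.10 pos [0.4036 0.2768 0.0951] ydir -0.053 tilt [ 0.1191  0.0666 -0.9906] j [ 0.6095  0.2325 -0.3988  0.8034 -0.0135  2.2285] w 0.0543 F [-0.5538  0.0403  0.7756]
tool delta [0.0798 0.0409 0.0802] roll 0.0466964739784923 world delta [ 0.0464 -0.0768 -0.0801]
tool axes y,z [ 0.9919 -0.0529  0.1157] [-0.0447 -0.9964 -0.0724]
```

Request:
arm_command --motion '[{"x":-0.041,"y":0,"z":0,"roll":0,"fingers":0.635},{"x":0,"y":0,"z":0,"roll":0,"fingers":0.635}]'

```text
clock: 18.27
eef_pos: [0.3981, 0.273, 0.1328]
tool_rot: [0.556, 0.475, -0.466, 0.498]
ft_force: [1.1, 0.9, 0.1]
grip_width: 0.0543
```

```bash
python3 - <<'E'
from g import *
to(.45,.2,.015,-.1)
for i in range(3): camera('top')
to(.45,.2,.015,-.1)
E
```

```text
clk 18.27 pos [0.3981 0.273  0.1328] ydir -0.054 tilt [ 0.1151  0.0636 -0.9913] j [ 0.6098  0.1802 -0.3523  0.9072 -0.0137  2.2297] w 0.0543 F [1.1333 0.8607 0.124 ]
tool delta [0.1181 0.0423 0.0785] roll 0.04602857853987019 world delta [ 0.0519 -0.073  -0.1178]
tool axes y,z [ 0.9923 -0.0536  0.1118] [-0.046  -0.9965 -0.0693]
clk 18.42 pos [0.3945 0.2705 0.1268] ydir -0.053 tilt [ 0.1063  0.0575 -0.9927] j [ 0.6098  0.186  -0.3611  0.9033 -0.0137  2.2296] w 0.0544 F [ 0.3157 -0.299  -0.7418]
tool delta [0.1128 0.0473 0.0748] roll 0.04690455148703254 world delta [ 0.0555 -0.0705 -0.1118]
tool axes y,z [ 0.9932 -0.0528  0.1033] [-0.0465 -0.9969 -0.0628]
```

Request:
arm_command --motion '[{"x":0.041,"y":0,"z":0,"roll":0,"fingers":0.635},{"x":0,"y":0,"z":0,"roll":0,"fingers":0.635}]'

```text
clock: 18.58
eef_pos: [0.3989, 0.2726, 0.0834]
tool_rot: [0.552, 0.475, -0.471, 0.498]
ft_force: [-2.1, -2.5, -1.5]
grip_width: 0.0542
```

```bash
python3 - <<'E'
from g import *
to(.45,.2,.015,-.1)
for i in range(3): camera('top')
to(.45,.2,.015,-.1)
E
```

```text
clk 18.58 pos [0.3989 0.2726 0.0834] ydir -0.053 tilt [ 0.1051  0.0567 -0.9928] j [ 0.6081  0.2475 -0.4121  0.7922 -0.0135  2.2283] w 0.0542 F [-2.1139 -2.5315 -1.5013]
tool delta [0.0692 0.0477 0.0743] roll 0.04655675616807109 world delta [ 0.0511 -0.0726 -0.0684]
tool axes y,z [ 0.9933 -0.0531  0.1022] [-0.047  -0.997  -0.0619]
clk 18.73 pos [0.4033 0.2758 0.0913] ydir -0.054 tilt [ 0.1162  0.0644 -0.9911] j [ 0.6082  0.2383 -0.4021  0.7978 -0.0135  2.2284] w 0.0544 F [-0.2275  0.2823  0.1779]
tool delta [0.0761 0.0418 0.0788] roll 0.04575750450839178 world delta [ 0.0467 -0.0758 -0.0763]
tool axes y,z [ 0.9922 -0.0539  0.1128] [-0.0461 -0.9965 -0.0702]
```

Request:
arm_command --motion '[{"x":-0.041,"y":0,"z":0,"roll":0,"fingers":0.635},{"x":0,"y":0,"z":0,"roll":0,"fingers":0.635},{"x":0,"y":0,"z":0,"roll":0,"fingers":0.635},{"x":-0.041,"y":0,"z":0,"roll":0,"fingers":0.635},{"x":0,"y":0,"z":0,"roll":0,"fingers":0.635},{"x":0,"y":0,"z":0,"roll":0,"fingers":0.635},{"x":-0.041,"y":0,"z":0,"roll":0,"fingers":0.635},{"x":0,"y":0,"z":0,"roll":0,"fingers":0.635},{"x":0,"y":0,"z":0,"roll":0,"fingers":0.635}]'

```text
clock: 19.48
eef_pos: [0.3914, 0.2696, 0.2261]
tool_rot: [0.563, 0.473, -0.459, 0.499]
ft_force: [-0.5, 0.4, -0.2]
grip_width: 0.0543
```

```bash
python3 - <<'E'
from g import *
for i in range(2): camera('top')
to(.45,.2,.015,-.1)
E
```

```text
clk 19.58 pos [0.392  0.2701 0.2262] ydir -0.056 tilt [ 0.1319  0.0754 -0.9884] j [ 0.6123  0.0771 -0.2179  1.124  -0.0141  2.2323] w 0.0543 F [ 0.171  -0.3661 -0.1673]
tool delta [0.2111 0.0342 0.0845] roll 0.04438994172014765 world delta [ 0.058  -0.0701 -0.2112]
tool axes y,z [ 0.9903 -0.0551  0.1279] [-0.0448 -0.9956 -0.0819]
```

Request:
arm_command --motion '[{"x":0,"y":-0.033,"z":0.024,"roll":0,"fingers":0.635},{"x":0,"y":0,"z":0,"roll":0,"fingers":0.635},{"x":0,"y":0,"z":0,"roll":0,"fingers":0.635},{"x":0,"y":-0.033,"z":0.024,"roll":0,"fingers":0.635},{"x":0,"y":0,"z":0,"roll":0,"fingers":0.635},{"x":0,"y":0,"z":0,"roll":0,"fingers":0.635}]'

```text
clock: 20.08
eef_pos: [0.3126, 0.2175, 0.1999]
tool_rot: [0.553, 0.475, -0.47, 0.498]
ft_force: [0.9, 0.7, -0.1]
grip_width: 0.0542
```

```bash
python3 - <<'E'
from g import *
for i in range(2): camera('top')
to(.45,.2,.015,-.1)
E
```

```text
clk 20.18 pos [0.3128 0.2176 0.2001] ydir -0.053 tilt [ 0.1051  0.0564 -0.9929] j [ 0.6199 -0.0731 -0.4334  1.0919 -0.0151  2.2401] w 0.0543 F [ 0.108   0.0577 -0.136 ]
tool delta [0.1972 0.1184 0.0225] roll 0.04651947931444145 world delta [ 0.1372 -0.0176 -0.1851]
tool axes y,z [ 0.9934 -0.0532  0.1021] [-0.047  -0.997  -0.0616]
```

Request:
arm_command --motion '[{"x":0,"y":0.033,"z":-0.024,"roll":0,"fingers":0.635}]'

```text
clock: 20.27
eef_pos: [0.3403, 0.2354, 0.2025]
tool_rot: [0.548, 0.476, -0.475, 0.497]
ft_force: [-0.6, -0.0, -0.6]
grip_width: 0.0542
```

```bash
python3 - <<'E'
from g import *
for i in range(3): camera('top')
to(.45,.2,.015,-.1)
E
```

```text
clk 20.42 pos [0.3497 0.2418 0.2054] ydir -0.054 tilt [ 0.1069  0.0576 -0.9926] j [ 0.6154  0.0118 -0.338   1.1002 -0.0146  2.2358] w 0.0544 F [-1.1638  0.002   0.0677]
tool delta [0.1973 0.0821 0.0489] roll 0.04621658317934707 world delta [ 0.1003 -0.0418 -0.1904]
tool axes y,z [ 0.9932 -0.0535  0.1039] [-0.0471 -0.9969 -0.063 ]
```

Request:
arm_command --motion '[{"x":0,"y":0.033,"z":-0.024,"roll":0,"fingers":0.635}]'

```text
clock: 20.5
eef_pos: [0.3743, 0.2576, 0.2063]
tool_rot: [0.548, 0.476, -0.475, 0.497]
ft_force: [-1.3, -2.0, -0.3]
grip_width: 0.054
```

```bash
python3 - <<'E'
from g import *
for i in range(3): camera('top')
to(.45,.2,.015,-.1)
E
```

```text
clk 20.65 pos [0.3834 0.2638 0.2099] ydir -0.054 tilt [ 0.1075  0.058  -0.9925] j [ 0.612   0.0887 -0.2441  1.1164 -0.0143  2.2326] w 0.0543 F [-0.3792 -0.2399 -0.7567]
tool delta [0.1969 0.0492 0.0728] roll 0.046040915023162876 world delta [ 0.0666 -0.0638 -0.1949]
tool axes y,z [ 0.9931 -0.0536  0.1044] [-0.0472 -0.9969 -0.0634]
```

Request:
arm_command --motion '[{"x":0,"y":-0.033,"z":0.024,"roll":0,"fingers":0.635},{"x":0,"y":0,"z":0,"roll":0,"fingers":0.635},{"x":0,"y":0,"z":0,"roll":0,"fingers":0.635},{"x":0,"y":-0.033,"z":0.024,"roll":0,"fingers":0.635},{"x":0,"y":0,"z":0,"roll":0,"fingers":0.635},{"x":0,"y":0,"z":0,"roll":0,"fingers":0.635}]'

```text
clock: 21.15
eef_pos: [0.3051, 0.2122, 0.1931]
tool_rot: [0.546, 0.476, -0.478, 0.497]
ft_force: [0.8, 0.2, 0.7]
grip_width: 0.0546
```

```bash
python3 - <<'E'
from g import *
for i in range(2): camera('top')
to(.45,.2,.015,-.1)
E
```

```text
clk 21.25 pos [0.3053 0.2123 0.1932] ydir -0.053 tilt [ 0.089   0.0451 -0.995 ] j [ 0.62   -0.071  -0.4482  1.0948 -0.015   2.2407] w 0.0540 F [-0.0765 -0.1268  1.3368]
tool delta [0.1896 0.1292 0.0141] roll 0.04714773454981369 world delta [ 0.1447 -0.0123 -0.1782]
tool axes y,z [ 0.9948 -0.0526  0.0866] [-0.0485 -0.9976 -0.0496]
```

Request:
arm_command --motion '[{"x":0,"y":0.033,"z":-0.024,"roll":0,"fingers":0.635},{"x":0,"y":0,"z":0,"roll":0,"fingers":0.635}]'

```text
clock: 21.42
eef_pos: [0.339, 0.2344, 0.1964]
tool_rot: [0.545, 0.477, -0.479, 0.497]
ft_force: [1.0, 0.2, 0.4]
grip_width: 0.0538
```

```bash
python3 - <<'E'
from g import *
for i in range(3): camera('top')
to(.45,.2,.015,-.1)
E
```

```text
clk 21.57 pos [0.3338 0.2308 0.1958] ydir -0.052 tilt [ 0.0816  0.0401 -0.9959] j [ 0.6158  0.004  -0.3683  1.1086 -0.0144  2.2363] w 0.0541 F [-0.5686 -0.3561  0.2265]
tool delta [0.1883 0.1029 0.0331] roll 0.0478502049827112 world delta [ 0.1162 -0.0308 -0.1808]
tool axes y,z [ 0.9955 -0.052   0.0795] [-0.0486 -0.9978 -0.0441]
```

Request:
arm_command --motion '[{"x":0,"y":0.033,"z":-0.024,"roll":0,"fingers":0.635},{"x":0,"y":0,"z":0,"roll":0,"fingers":0.635}]'

```text
clock: 21.73
eef_pos: [0.365, 0.251, 0.1965]
tool_rot: [0.54, 0.478, -0.484, 0.496]
ft_force: [1.5, 0.3, 1.6]
grip_width: 0.0547
```

```bash
python3 - <<'E'
from g import *
for i in range(3): camera('top')
to(.45,.2,.015,-.1)
E
```

```text
clk 21.88 pos [0.3598 0.2475 0.1967] ydir -0.051 tilt [ 0.0704  0.0324 -0.997 ] j [ 0.6123  0.0757 -0.2891  1.1296 -0.0139  2.2327] w 0.0542 F [ 0.3767  0.6207 -0.1006]
tool delta [0.186  0.0798 0.0496] roll 0.04862464006892586 world delta [ 0.0902 -0.0475 -0.1817]
tool axes y,z [ 0.9963 -0.0512  0.0687] [-0.0488 -0.9982 -0.0359]
```

Request:
arm_command --motion '[{"x":0,"y":-0.033,"z":0.024,"roll":0,"fingers":0.635},{"x":0,"y":0,"z":0,"roll":0,"fingers":0.635},{"x":0,"y":0,"z":0,"roll":0,"fingers":0.635},{"x":0,"y":-0.025,"z":0.018,"roll":0,"fingers":0.635},{"x":0,"y":0,"z":0,"roll":0,"fingers":0.635},{"x":0,"y":0,"z":0,"roll":0,"fingers":0.635}]'

```text
clock: 22.38
eef_pos: [0.2922, 0.2033, 0.1901]
tool_rot: [0.537, 0.478, -0.487, 0.496]
ft_force: [1.0, 0.3, 1.0]
grip_width: 0.0539
```

```bash
python3 - <<'E'
from g import *
for i in range(2): camera('top')
E
```

Request:
arm_command --motion '[{"x":0,"y":0.034,"z":-0.024,"roll":0,"fingers":0.635},{"x":0,"y":0,"z":0,"roll":0,"fingers":0.635}]'

```text
clock: 22.65
eef_pos: [0.3262, 0.2248, 0.1914]
tool_rot: [0.535, 0.479, -0.489, 0.496]
ft_force: [1.9, 0.7, 0.9]
grip_width: 0.0543
```

```bash
python3 - <<'E'
from g import *
for i in range(3): camera('top')
E
```

Request:
arm_command --motion '[{"x":0,"y":0.034,"z":-0.024,"roll":0,"fingers":0.635},{"x":0,"y":0,"z":0,"roll":0,"fingers":0.635}]'

```text
clock: 22.97
eef_pos: [0.3526, 0.2412, 0.1903]
tool_rot: [0.529, 0.48, -0.495, 0.495]
ft_force: [1.6, 0.9, 0.4]
grip_width: 0.0543
```

```bash
python3 - <<'E'
from g import *
for i in range(3): camera('top')
to(.45,.2,.015,-.1)
E
```

```text
clk 23.12 pos [0.3474 0.2377 0.1909] ydir -0.050 tilt [ 0.0462  0.016  -0.9988] j [ 0.6098  0.0716 -0.3075  1.1446 -0.0134  2.2295] w 0.0541 F [-0.3188 -0.3751 -0.107 ]
tool delta [0.1798 0.0963 0.0359] roll 0.05041253252186828 world delta [ 0.1026 -0.0377 -0.1759]
tool axes y,z [ 0.9977 -0.0495  0.0454] [-0.0487 -0.9986 -0.0182]
```

Request:
arm_command --motion '[{"x":0,"y":0.034,"z":-0.024,"roll":0,"fingers":0.635},{"x":0,"y":0,"z":0,"roll":0,"fingers":0.635}]'

```text
clock: 23.28
eef_pos: [0.3785, 0.2573, 0.1898]
tool_rot: [0.525, 0.481, -0.499, 0.494]
ft_force: [1.1, 0.2, 0.0]
grip_width: 0.0541
```

```bash
python3 - <<'E'
from g import *
for i in range(2): camera('top')
to(.447,.265,.1,-.03)
c=snap('top','t24.png');cv2.imwrite('pics/t24c.png',cv2.resize(c['frame'][140:260,140:300,::-1],None,fx=5,fy=5,interpolation=cv2.INTER_CUBIC))
E
```

```text
clk 23.38 pos [0.3736 0.2541 0.1904] ydir -0.049 tilt [ 0.0344  0.008  -0.9994] j [ 0.606   0.1438 -0.2257  1.1686 -0.013   2.2254] w 0.0542 F [-0.0096 -0.275   0.4666]
tool delta [ 0.0929  0.0696 -0.0135] roll -0.01894736982495515 world delta [ 0.0734  0.0109 -0.0904]
tool axes y,z [ 0.9982 -0.0489  0.0339] [-0.0486 -0.9988 -0.0097]
```

View pics/t24c.png

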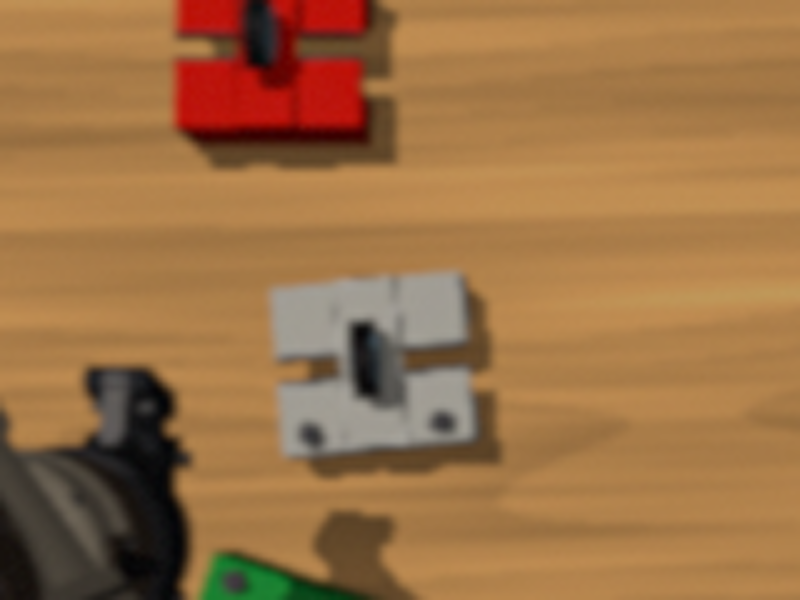

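```bash
python3 - <<'E'
from g import *
c=load('t24');f=lambda p:(140+(p[0]+.5)/5-.5,140+(p[1]+.5)/5-.5)
P=[onz(c,f(p),.054) for p in [(272,288),(465,272),(479,440),(286,458)]]+[onz(c,f(p),.064) for p in [(311,434),(443,421)]]
L=[(.044,.05),(.044,-.05),(-.044,-.05),(-.044,.05),(-.034,.034),(-.034,-.034)]
print(fitrect(P,L))
c=load('t18');f=lambda p:(270+(p[0]+.5)/5-.5,115+(p[1]+.5)/5-.5)
print(onz(c,f((314,473)),.052),onz(c,f((628,464)),.052),'nose',onz(c,f((213,481)),.022))
print('bar sides mid', onz(c,f((450,438)),.022),onz(c,f((450,512)),.022))
E
```

```text
(array([0.4538, 0.1775]), np.float64(0.06199234747985243), array([0.0009, 0.0008, 0.0008, 0.0007, 0.0005, 0.0007]))
[ 0.4532 -0.1306  0.052 ] [ 0.4531 -0.2961  0.052 ] nose [ 0.4527 -0.0821  0.022 ]
bar sides mid [ 0.4722 -0.2117  0.022 ] [ 0.4322 -0.2092  0.022 ]
```

Request:
arm_command --motion '[{"x":0,"y":0.038,"z":-0.01,"roll":-0.03,"fingers":0.635},{"x":0,"y":0,"z":0,"roll":0,"fingers":0.635}]'

```text
clock: 23.6
eef_pos: [0.4088, 0.2605, 0.1919]
tool_rot: [0.514, 0.49, -0.494, 0.502]
ft_force: [0.8, 1.3, -0.0]
grip_width: 0.0542
```

```bash
python3 - <<'E'
from g import *
for i in range(2): camera('top')
to(.452,.268,.016,0)
E
```

```text
clk 23.70 pos [0.4042 0.2588 0.1923] ydir -0.016 tilt [ 0.0281  0.0056 -0.9996] j [ 0.5761  0.2018 -0.149   1.1935 -0.0106  2.1629] w 0.0540 F [0.2289 0.3256 0.3898]
tool delta [ 0.1776  0.0427 -0.0089] roll -0.016168192816837124 world delta [ 0.0478  0.0092 -0.1763]
tool axes y,z [ 0.9995 -0.0162  0.028 ] [-0.016  -0.9999 -0.006 ]
```

Request:
arm_command --motion '[{"x":0.01,"y":0.035,"z":-0.01,"roll":-0.02,"fingers":0.635}]'

```text
clock: 23.78
eef_pos: [0.4348, 0.2667, 0.1856]
tool_rot: [0.506, 0.496, -0.491, 0.507]
ft_force: [-0.4, -0.4, 0.6]
grip_width: 0.0541
```

```bash
python3 - <<'E'
from g import *
for i in range(2): camera('top')
to(.452,.268,.016,0)
E
```

```text
clk 23.88 pos [0.4418 0.2688 0.1827] ydir 0.003 tilt [ 0.0302  0.0063 -0.9995] j [ 0.5528  0.2778 -0.0748  1.1892 -0.0105  2.1202] w 0.0543 F [-1.3618 -0.0123 -0.5276]
tool delta [0.167  0.0052 0.0019] roll 0.00316487039811042 world delta [ 0.0102 -0.0008 -0.1667]
tool axes y,z [0.9995 0.0032 0.0302] [ 0.0034 -1.     -0.0062]
```

Now down.

Request:
arm_command --motion '[{"x":0.03,"y":0.001,"z":0,"roll":0,"fingers":0.635},{"x":0.038,"y":0.001,"z":0,"roll":0,"fingers":0.635},{"x":0.038,"y":0.001,"z":0,"roll":0,"fingers":0.635},{"x":0.025,"y":0,"z":0,"roll":0,"fingers":0.635},{"x":0.012,"y":0,"z":0,"roll":0,"fingers":0.635}]'

```text
clock: 24.3
eef_pos: [0.4544, 0.2738, 0.0483]
tool_rot: [0.518, 0.492, -0.481, 0.508]
ft_force: [-0.4, -0.7, -0.4]
grip_width: 0.0543
```

```bash
python3 - <<'E'
from g import *
for i in range(2): camera('top')
to(.453,.25,.016,0)
c=snap('wrist','w25.png')
E
```

```text
clk 24.40 pos [0.4538 0.2734 0.0486] ydir 0.001 tilt [ 0.0514  0.0196 -0.9985] j [ 0.548   0.4136 -0.2652  0.8378 -0.01    2.1167] w 0.0541 F [ 0.3865 -0.7369  0.3819]
tool delta [ 0.032  -0.0025  0.0241] roll 0.0013405262036765286 world delta [-0.0008 -0.0234 -0.0326]
tool axes y,z [0.9987 0.0013 0.0514] [ 0.0023 -0.9998 -0.0196]
```

View pics/w25.png

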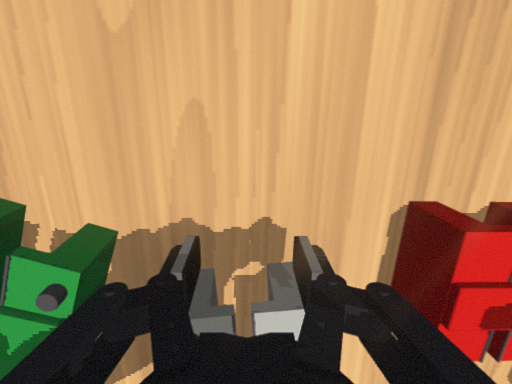

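Request:
arm_command --motion '[{"x":0.014,"y":-0.001,"z":0.002,"roll":0,"fingers":0.635},{"x":0.014,"y":-0.001,"z":0.006,"roll":0,"fingers":0.635},{"x":0.004,"y":0,"z":0.012,"roll":0,"fingers":0.635},{"x":0,"y":0,"z":0.012,"roll":0,"fingers":0.635},{"x":0,"y":0,"z":0.012,"roll":0,"fingers":0.635},{"x":0,"y":0,"z":0.012,"roll":0,"fingers":0.635},{"x":0,"y":0,"z":0.012,"roll":0,"fingers":0.635},{"x":0,"y":0,"z":0.012,"roll":0,"fingers":0.635}]'

```text
clock: 25.12
eef_pos: [0.4641, 0.1981, 0.0315]
tool_rot: [0.528, 0.491, -0.467, 0.511]
ft_force: [-1.3, 2.6, -0.8]
grip_width: 0.054
```

```bash
python3 - <<'E'
from g import *
for i in range(2): camera('top')
to(.453,.15,.016,0)
c=snap('top','t26.png');cv2.imwrite('pics/t26c.png',cv2.resize(c['frame'][140:260,150:310,::-1],None,fx=5,fy=5,interpolation=cv2.INTER_CUBIC))
E
```

```text
clk 25.22 pos [0.4637 0.1964 0.0311] ydir 0.002 tilt [ 0.0793  0.0385 -0.9961] j [ 0.3978  0.374  -0.3917  0.717   0.0047  1.9653] w 0.0543 F [-0.1896 -0.1522 -0.2469]
tool delta [ 0.0124 -0.0119  0.0469] roll 0.0019229575409938082 world delta [-0.0107 -0.0464 -0.0151]
tool axes y,z [0.9968 0.0019 0.0794] [ 0.005  -0.9993 -0.0382]
```

View pics/t26c.png

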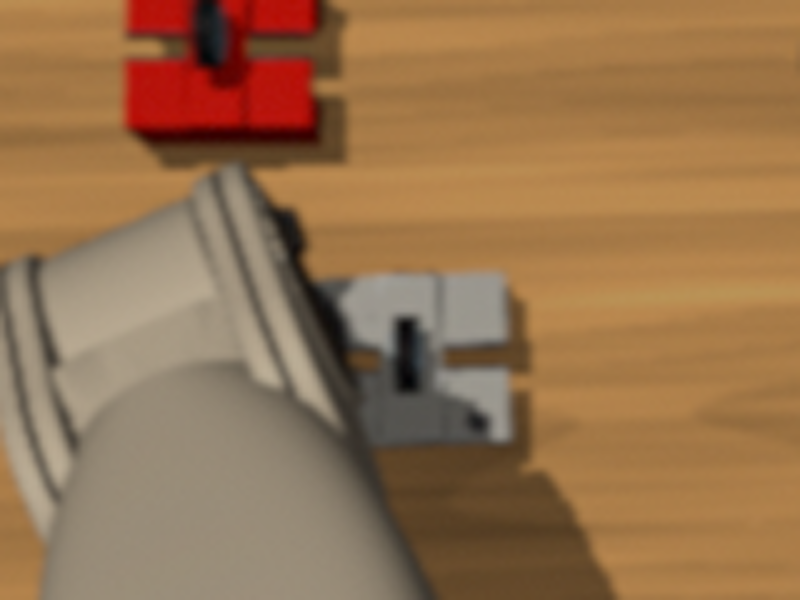

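```bash
python3 - <<'E'
from g import *
c=load('t26');f=lambda p:(150+(p[0]+.5)/5-.5,140+(p[1]+.5)/5-.5)
P=[onz(c,f((506,271)),.054),onz(c,f((514,440)),.054),onz(c,f((478,421)),.064)]
print(fitrect(P,[(.044,-.05),(-.044,-.05),(-.034,-.034)]),onz(c,f((483,357)),.054))
E
```

```text
(array([0.455 , 0.1314]), np.float64(0.010797966308688059), array([0.0003, 0.001 , 0.0011])) [0.4549 0.095  0.054 ]
```

Request:
arm_command --motion '[{"x":0.006,"y":-0.006,"z":-0.015,"roll":0,"fingers":0.635},{"x":0.006,"y":-0.006,"z":0,"roll":0,"fingers":0.635}]'

```text
clock: 25.43
eef_pos: [0.4558, 0.2126, 0.0207]
tool_rot: [0.531, 0.488, -0.468, 0.511]
ft_force: [0.2, 0.1, -0.3]
grip_width: 0.0542
```

```bash
python3 - <<'E'
from g import *
for i in range(2): camera('top')
to(.453,.19,.016,0)
E
```

```text
clk 25.53 pos [0.453  0.2105 0.019 ] ydir -0.001 tilt [ 0.0801  0.0368 -0.9961] j [ 0.4353  0.3859 -0.4149  0.6818 -0.0004  2.0053] w 0.0540 F [ 0.1423 -0.8202 -0.0534]
tool delta [ 0.0022 -0.0002  0.0206] roll -0.0006420447738191282 world delta [-0.     -0.0205 -0.003 ]
tool axes y,z [ 0.9968 -0.0006  0.0801] [ 0.0023 -0.9993 -0.0367]
```

Request:
arm_command --motion '[{"x":0.001,"y":-0.001,"z":0.012,"roll":0,"fingers":0.635},{"x":0.001,"y":-0.0015,"z":0.013,"roll":0,"fingers":0.635},{"x":0,"y":-0.0015,"z":0.013,"roll":0,"fingers":0.635},{"x":0,"y":-0.0015,"z":0.013,"roll":0,"fingers":0.635},{"x":0,"y":-0.0015,"z":0.013,"roll":0,"fingers":0.635},{"x":0,"y":-0.0015,"z":0.013,"roll":0,"fingers":0.635},{"x":0,"y":-0.0015,"z":0.013,"roll":0,"fingers":0.635}]'

```text
clock: 26.12
eef_pos: [0.4499, 0.1251, 0.0167]
tool_rot: [0.533, 0.494, -0.458, 0.512]
ft_force: [0.5, 4.1, 2.9]
grip_width: 0.0543
```

```bash
python3 - <<'E'
from g import *
for i in range(2): camera('top')
to(.453,.1,.016,0)
c=snap('top','t27.png');cv2.imwrite('pics/t27c.png',cv2.resize(c['frame'][140:260,200:360,::-1],None,fx=5,fy=5,interpolation=cv2.INTER_CUBIC))
E
```

```text
clk 26.22 pos [0.4487 0.1228 0.016 ] ydir 0.008 tilt [ 0.0902  0.0533 -0.9945] j [ 0.2479  0.3302 -0.5193  0.6206  0.0295  1.81  ] w 0.0541 F [ 0.1372 -0.3615  0.1564]
tool delta [-0.0008  0.0041  0.0228] roll 0.007739118378253584 world delta [ 0.0043 -0.0228  0.    ]
tool axes y,z [0.9958 0.0077 0.0907] [ 0.0125 -0.9986 -0.0523]
```

View pics/t27c.png

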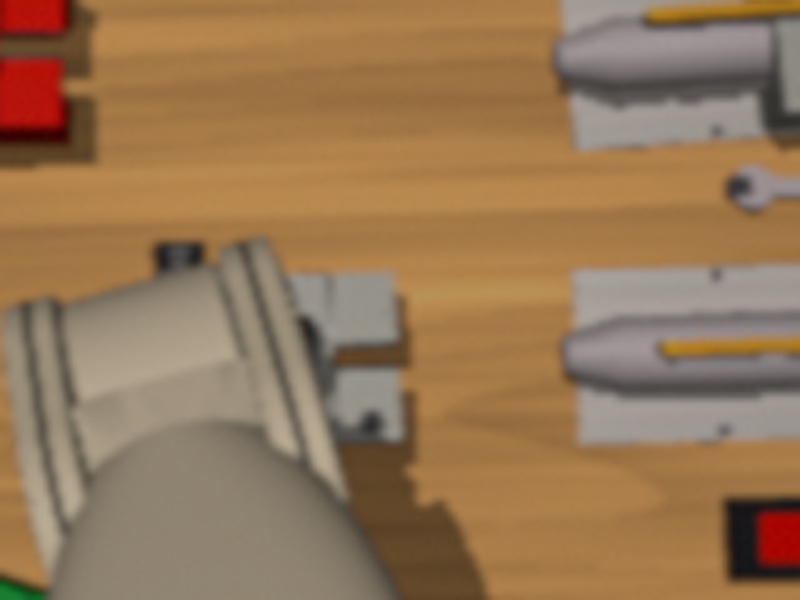

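```bash
python3 - <<'E'
from g import *
c=load('t27');f=lambda p:(200+(p[0]+.5)/5-.5,140+(p[1]+.5)/5-.5)
P=[onz(c,f((396,272)),.054),onz(c,f((404,440)),.054),onz(c,f((371,422)),.064)]
print(fitrect(P,[(.044,-.05),(-.044,-.05),(-.034,-.034)]),onz(c,f((370,356)),.054))
E
```

```text
(array([0.4527, 0.0582]), np.float64(0.006578018243338103), array([0.0002, 0.0006, 0.0007])) [0.4534 0.0236 0.054 ]
```

Request:
arm_command --motion '[{"x":0,"y":-0.0008,"z":0.012,"roll":0.004,"fingers":0.635},{"x":0,"y":-0.0008,"z":0.013,"roll":0.003,"fingers":0.635},{"x":0,"y":-0.0008,"z":0.013,"roll":0,"fingers":0.635},{"x":0,"y":-0.0008,"z":0.013,"roll":0,"fingers":0.635},{"x":0,"y":-0.0008,"z":0.013,"roll":0,"fingers":0.635},{"x":0,"y":-0.0008,"z":0.01,"roll":0,"fingers":0.635}]'

```text
clock: 26.77
eef_pos: [0.4517, 0.0602, 0.016]
tool_rot: [0.54, 0.497, -0.449, 0.509]
ft_force: [0.4, 5.3, 5.5]
grip_width: 0.0544
```

```bash
python3 - <<'E'
from g import *
for i in range(2): camera('top')
to(.453,.1,.016,0)
c=snap('top','t28.png');cv2.imwrite('pics/t28c.png',cv2.resize(c['frame'][140:260,220:380,::-1],None,fx=5,fy=5,interpolation=cv2.INTER_CUBIC))
c=snap('scene','s28.png');cv2.imwrite('pics/s28c.png',cv2.resize(c['frame'][150:300,110:250,::-1],None,fx=4,fy=4,interpolation=cv2.INTER_CUBIC)[:600])
E
```

```text
clk 26.87 pos [0.4518 0.0587 0.0159] ydir 0.011 tilt [ 0.102   0.076  -0.9919] j [ 0.0845  0.3115 -0.5529  0.5979  0.0671  1.6441] w 0.0543 F [0.3492 0.938  4.8004]
tool delta [ 0.0031  0.0017 -0.0412] roll 0.010970144191736919 world delta [0.0012 0.0413 0.0001]
tool axes y,z [0.9946 0.0109 0.1031] [ 0.0187 -0.9971 -0.0744]
```

View pics/t28c.png

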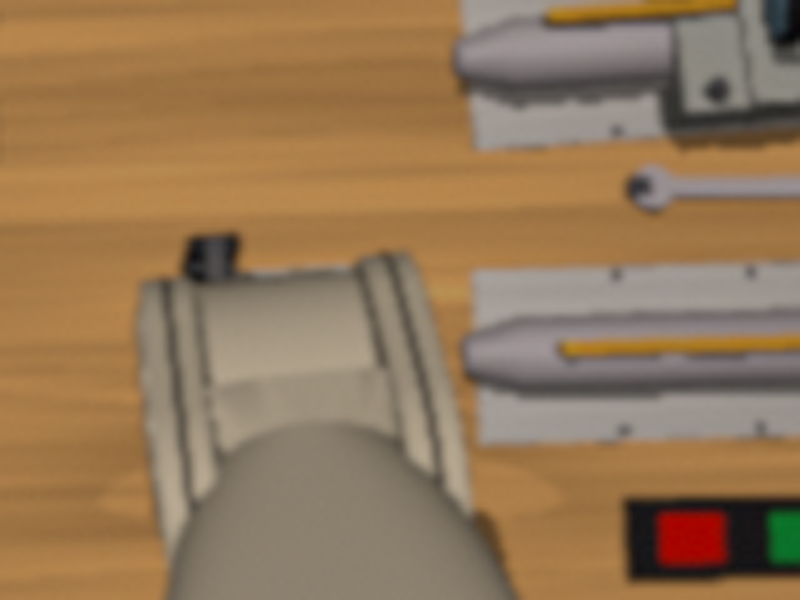

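View pics/s28c.png

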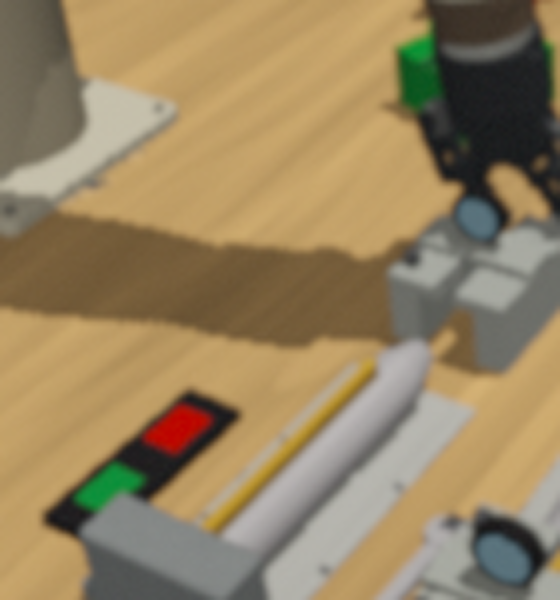

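Request:
arm_command --motion '[{"x":-0.003,"y":0,"z":-0.041,"roll":0,"fingers":0.635},{"x":0,"y":0,"z":0,"roll":0,"fingers":0.635}]'

```text
clock: 27.13
eef_pos: [0.4516, 0.0996, 0.0219]
tool_rot: [0.54, 0.494, -0.452, 0.509]
ft_force: [-0.1, -0.2, 0.2]
grip_width: 0.0545
```

```bash
python3 - <<'E'
from g import *
for i in range(3): camera('top')
to(.453,.1,.016,0)
E
```

```text
clk 27.28 pos [0.4498 0.0947 0.0204] ydir 0.003 tilt [ 0.0995  0.0688 -0.9927] j [ 0.1743  0.3088 -0.5388  0.6129  0.0505  1.7409] w 0.0541 F [-0.0878  0.883   0.3841]
tool delta [ 0.0051  0.0027 -0.0049] roll 0.0034793156774342027 world delta [ 0.0032  0.0053 -0.0044]
tool axes y,z [0.995  0.0035 0.0999] [ 0.0103 -0.9976 -0.0681]
```

Request:
arm_command --motion '[{"x":-0.003,"y":0,"z":-0.041,"roll":0,"fingers":0.635},{"x":0,"y":0,"z":0,"roll":0,"fingers":0.635}]'

```text
clock: 27.45
eef_pos: [0.4488, 0.1346, 0.0255]
tool_rot: [0.54, 0.492, -0.457, 0.507]
ft_force: [1.0, -0.5, 0.7]
grip_width: 0.0542
```

```bash
python3 - <<'E'
from g import *
for i in range(3): camera('top')
to(.453,.1,.016,0)
c=snap('top','t29.png');cv2.imwrite('pics/t29c.png',cv2.resize(c['frame'][140:260,220:380,::-1],None,fx=5,fy=5,interpolation=cv2.INTER_CUBIC))
E
```

```text
clk 27.60 pos [0.4471 0.1292 0.0241] ydir -0.006 tilt [ 0.0946  0.062  -0.9936] j [ 0.258   0.313  -0.5175  0.6327  0.0358  1.8336] w 0.0542 F [-0.578  -0.4185 -0.2184]
tool delta [0.0068 0.0053 0.0297] roll -0.005839743714403323 world delta [ 0.0059 -0.0292 -0.0081]
tool axes y,z [ 0.9955 -0.0058  0.0945] [ 0.0001 -0.9981 -0.0623]
```

View pics/t29c.png

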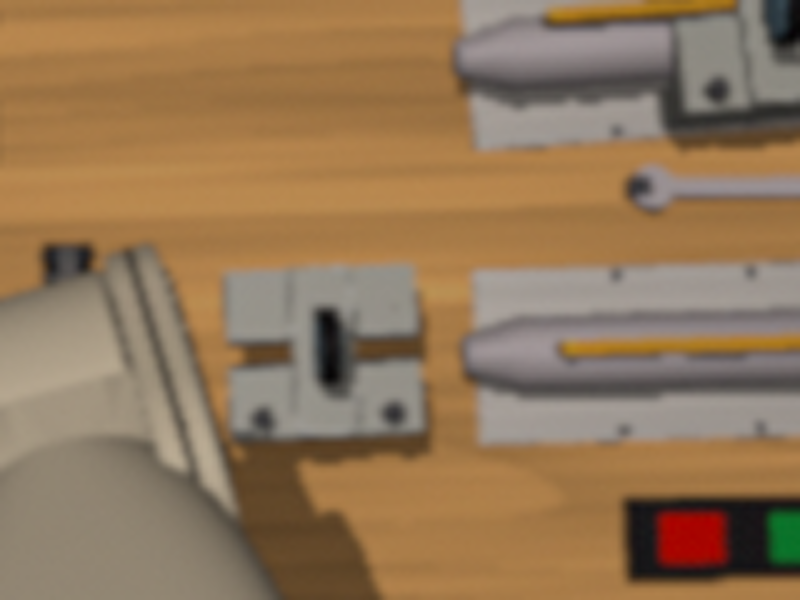

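```bash
python3 - <<'E'
from g import *
c=load('t29');f=lambda p:(220+(p[0]+.5)/5-.5,140+(p[1]+.5)/5-.5)
P=[onz(c,f(p),.054) for p in [(225,273),(416,264),(427,434),(234,442)]]+[onz(c,f(p),.064) for p in [(263,418),(394,413)]]
L=[(.044,.05),(.044,-.05),(-.044,-.05),(-.044,.05),(-.034,.034),(-.034,-.034)]
print(fitrect(P,L))
print('slot',onz(c,f((395,346)),.054),onz(c,f((262,354)),.054),'key',onz(c,f((565,350)),.052),onz(c,f((790,343)),.052))
E
```

```text
(array([ 0.4545, -0.0052]), np.float64(0.01463851928709268), array([0.0002, 0.0004, 0.0011, 0.0007, 0.0009, 0.001 ]))
slot [ 0.4567 -0.0419  0.054 ] [0.4545 0.0277 0.054 ] key [ 0.4522 -0.1311  0.052 ] [ 0.4524 -0.2496  0.052 ]
```

Request:
arm_command --motion '[{"x":0.002,"y":0.003,"z":0.04,"roll":0,"fingers":0.635},{"x":0,"y":0,"z":0,"roll":0,"fingers":0.635},{"x":0,"y":0,"z":0,"roll":0,"fingers":0.635}]'

```text
clock: 27.9
eef_pos: [0.4507, 0.0845, 0.0193]
tool_rot: [0.54, 0.489, -0.462, 0.505]
ft_force: [0.4, 0.5, -0.9]
grip_width: 0.0541
```

```bash
python3 - <<'E'
from g import *
for i in range(2): camera('top')
to(.453,.06,.016,0)
E
```

```text
clk 28.00 pos [0.4501 0.0851 0.0191] ydir -0.010 tilt [ 0.0938  0.0604 -0.9938] j [ 0.1569  0.3129 -0.5359  0.6196  0.045   1.737 ] w 0.0544 F [ 0.7706 -0.5513  0.0662]
tool delta [0.0019 0.0028 0.0252] roll -0.009840239248084526 world delta [ 0.0029 -0.0251 -0.0031]
tool axes y,z [ 0.9956 -0.0098  0.0934] [-0.0041 -0.9981 -0.0611]
```

Request:
arm_command --motion '[{"x":0.002,"y":0.001,"z":0.013,"roll":0,"fingers":0.635},{"x":0,"y":0,"z":0.013,"roll":-0.005,"fingers":0.635},{"x":-0.0005,"y":-0.001,"z":0.014,"roll":0,"fingers":0.635},{"x":-0.0005,"y":-0.001,"z":0.014,"roll":0,"fingers":0.635},{"x":-0.0005,"y":-0.001,"z":0.014,"roll":0,"fingers":0.635},{"x":-0.0005,"y":-0.001,"z":0.014,"roll":0,"fingers":0.635}]'

```text
clock: 28.5
eef_pos: [0.4503, 0.0095, 0.0159]
tool_rot: [0.541, 0.496, -0.452, 0.507]
ft_force: [0.1, 4.6, 3.5]
grip_width: 0.0545
```

```bash
python3 - <<'E'
from g import *
to(.453,-.03,.016,0)
c=snap('scene','s30.png');cv2.imwrite('pics/s30c.png',cv2.resize(c['frame'][180:330,110:250,::-1],None,fx=4,fy=4,interpolation=cv2.INTER_CUBIC)[:600])
E
```

```text
clk 28.50 pos [0.4503 0.0095 0.0159] ydir 0.005 tilt [ 0.0998  0.0782 -0.9919] j [-0.034   0.3097 -0.5551  0.6084  0.0817  1.5321] w 0.0545 F [0.0961 4.6339 3.5471]
tool delta [-0.0029  0.0025  0.0394] roll 0.004797112623674327 world delta [ 0.0027 -0.0395  0.0001]
tool axes y,z [0.9949 0.0048 0.1005] [ 0.0126 -0.9969 -0.0774]
```

View pics/s30c.png

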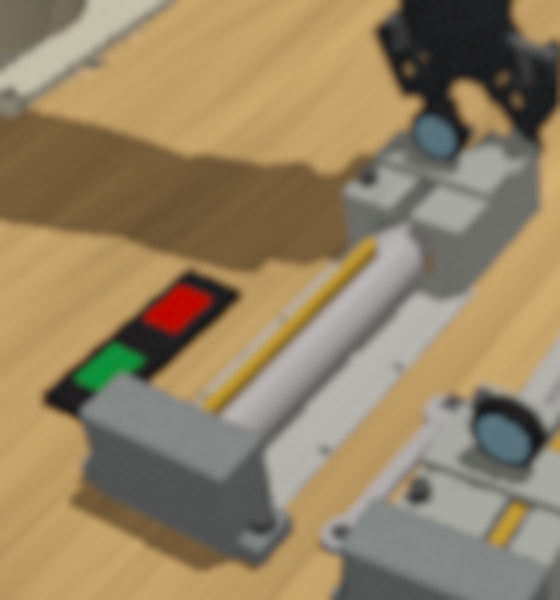

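Request:
arm_command --motion '[{"x":-0.001,"y":0,"z":0.013,"roll":0.003,"fingers":0.635},{"x":-0.001,"y":0,"z":0.013,"roll":0,"fingers":0.635},{"x":-0.001,"y":0,"z":0.013,"roll":0,"fingers":0.635},{"x":-0.001,"y":0,"z":0.013,"roll":0,"fingers":0.635}]'

```text
clock: 28.88
eef_pos: [0.4499, -0.0401, 0.0162]
tool_rot: [0.543, 0.498, -0.45, 0.505]
ft_force: [-0.2, 4.8, 2.0]
grip_width: 0.054
```

```bash
python3 - <<'E'
from g import *
to(.453,-.03,.016,0)
c=snap('scene','s31.png');cv2.imwrite('pics/s31c.png',cv2.resize(c['frame'][180:330,110:250,::-1],None,fx=4,fy=4,interpolation=cv2.INTER_CUBIC)[:600])
E
```

```text
clk 28.88 pos [ 0.4499 -0.0401  0.0162] ydir 0.005 tilt [ 0.0993  0.0858 -0.9914] j [-0.1562  0.3186 -0.5402  0.6267  0.1003  1.4092] w 0.0540 F [-0.2035  4.7666  2.0412]
tool delta [ 0.0013  0.0031 -0.01  ] roll 0.005365188496561535 world delta [ 0.0031  0.0101 -0.0002]
tool axes y,z [0.995  0.0053 0.1001] [ 0.0139 -0.9963 -0.0848]
```

View pics/s31c.png

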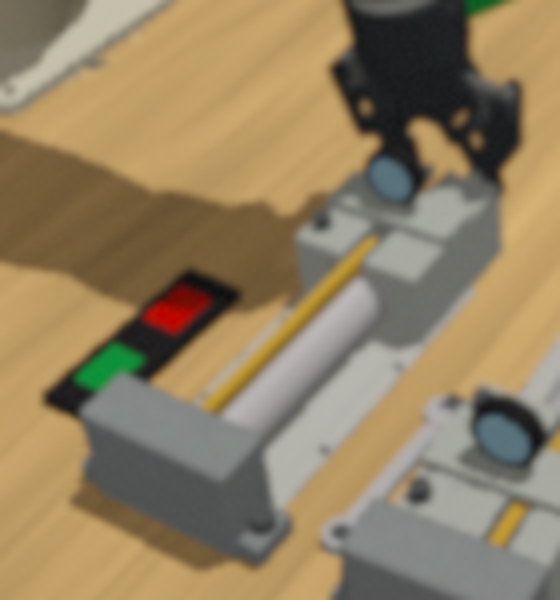

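Request:
arm_command --motion '[{"x":-0.001,"y":0,"z":0.014,"roll":0.003,"fingers":0.635},{"x":-0.001,"y":0,"z":0.014,"roll":0.002,"fingers":0.635},{"x":-0.001,"y":0,"z":0.014,"roll":0,"fingers":0.635},{"x":-0.001,"y":0,"z":0.014,"roll":0,"fingers":0.635},{"x":-0.001,"y":0,"z":0.014,"roll":0,"fingers":0.635},{"x":-0.001,"y":0,"z":0.014,"roll":0,"fingers":0.635},{"x":-0.001,"y":0,"z":0.012,"roll":0,"fingers":0.635}]'

```text
clock: 29.52
eef_pos: [0.4503, -0.1227, 0.0165]
tool_rot: [0.549, 0.506, -0.441, 0.498]
ft_force: [-1.4, 9.5, 6.4]
grip_width: 0.0544
```

```bash
python3 - <<'E'
from g import *
to(.453,-.185,.016,0)
c=snap('scene','s32.png');cv2.imwrite('pics/s32c.png',cv2.resize(c['frame'][200:350,110:250,::-1],None,fx=4,fy=4,interpolation=cv2.INTER_CUBIC)[:600])
E
```

```text
clk 29.52 pos [ 0.4503 -0.1227  0.0165] ydir 0.009 tilt [ 0.099   0.1155 -0.9884] j [-0.3592  0.3616 -0.4719  0.6848  0.1435  1.2007] w 0.0544 F [-1.3709  9.5049  6.4351]
tool delta [-0.0064  0.0021  0.062 ] roll 0.008908806168522077 world delta [ 0.0027 -0.0623 -0.0005]
tool axes y,z [0.9949 0.0089 0.1007] [ 0.0204 -0.9933 -0.1141]
```

View pics/s32c.png

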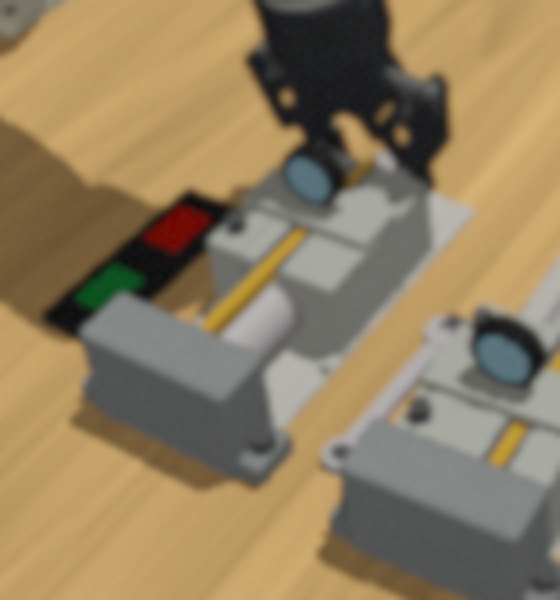

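Request:
arm_command --motion '[{"x":0.0,"y":0,"z":-0.041,"roll":0,"fingers":0.635},{"x":0,"y":0,"z":0,"roll":0,"fingers":0.635}]'

```text
clock: 29.73
eef_pos: [0.4504, -0.0838, 0.0211]
tool_rot: [0.55, 0.503, -0.444, 0.498]
ft_force: [-1.2, -0.1, -0.6]
grip_width: 0.0539
```

```bash
python3 - <<'E'
from g import *
for i in range(3): camera('top')
to(.453,-.12,.016,0)
E
```

```text
clk 29.88 pos [ 0.4517 -0.0882  0.0211] ydir -0.000 tilt [ 0.1018  0.1075 -0.989 ] j [-0.2796  0.334  -0.4994  0.6685  0.1318  1.2903] w 0.0542 F [-0.1857  0.0857 -0.7253]
tool delta [0.0017 0.0008 0.0322] roll -4.3978476749417794e-05 world delta [ 0.0013 -0.0318 -0.0051]
tool axes y,z [ 0.9947 -0.      0.1024] [ 0.011  -0.9942 -0.1069]
```

Request:
arm_command --motion '[{"x":0.0,"y":0,"z":-0.041,"roll":0,"fingers":0.635},{"x":0,"y":0,"z":0,"roll":0,"fingers":0.635}]'

```text
clock: 30.05
eef_pos: [0.4522, -0.0478, 0.0255]
tool_rot: [0.551, 0.5, -0.446, 0.498]
ft_force: [-0.6, -0.7, -0.6]
grip_width: 0.0544
```

```bash
python3 - <<'E'
from g import *
for i in range(3): camera('top')
to(.453,-.12,.016,0)
E
```

```text
clk 30.20 pos [ 0.4529 -0.0526  0.0253] ydir -0.009 tilt [ 0.1044  0.1022 -0.9893] j [-0.196   0.3115 -0.5194  0.6568  0.1208  1.3832] w 0.0541 F [ 0.2275 -0.2986  0.4023]
tool delta [ 0.0023 -0.0003  0.068 ] roll -0.008803448891418375 world delta [ 0.0001 -0.0674 -0.0093]
tool axes y,z [ 0.9945 -0.0088  0.104 ] [ 0.002  -0.9947 -0.1025]
```

Request:
arm_command --motion '[{"x":0.0,"y":0,"z":-0.041,"roll":0,"fingers":0.635},{"x":0,"y":0,"z":0,"roll":0,"fingers":0.635}]'

```text
clock: 30.37
eef_pos: [0.4539, -0.0134, 0.0295]
tool_rot: [0.553, 0.495, -0.449, 0.497]
ft_force: [-0.2, -0.8, -0.8]
grip_width: 0.0543
```

```bash
python3 - <<'E'
from g import *
for i in range(3): camera('top')
to(.453,-.12,.016,0)
E
```

```text
clk 30.52 pos [ 0.454  -0.0181  0.0291] ydir -0.020 tilt [ 0.106   0.0971 -0.9896] j [-0.1124  0.2953 -0.5304  0.6499  0.1086  1.4785] w 0.0540 F [-0.2164 -0.9533  0.0204]
tool delta [ 0.003  -0.0003  0.1027] roll -0.020160241918626642 world delta [-0.001  -0.1019 -0.0131]
tool axes y,z [ 0.9943 -0.02    0.1046] [-0.0097 -0.9951 -0.0987]
```

Request:
arm_command --motion '[{"x":0.0,"y":0,"z":0.04,"roll":-0.01,"fingers":0.635},{"x":0,"y":0,"z":0,"roll":0,"fingers":0.635},{"x":0,"y":0,"z":0,"roll":0,"fingers":0.635},{"x":0.0,"y":0,"z":0.035,"roll":-0.01,"fingers":0.635},{"x":0,"y":0,"z":0,"roll":0,"fingers":0.635},{"x":0,"y":0,"z":0,"roll":0,"fingers":0.635}]'

```text
clock: 31.02
eef_pos: [0.4532, -0.1035, 0.0211]
tool_rot: [0.551, 0.494, -0.45, 0.5]
ft_force: [-0.7, 0.3, -0.1]
grip_width: 0.0544
```

```bash
python3 - <<'E'
from g import *
for i in range(2): camera('top')
to(.453,-.185,.016,0)
E
```

```text
clk 31.12 pos [ 0.4534 -0.1027  0.0212] ydir -0.011 tilt [ 0.1079  0.0941 -0.9897] j [-0.3024  0.337  -0.4936  0.6645  0.1223  1.2787] w 0.0543 F [0.1902 0.5688 0.9758]
tool delta [-0.0027 -0.0001  0.0824] roll -0.010792632483214826 world delta [-0.0004 -0.0823 -0.0052]
tool axes y,z [ 0.9942 -0.0107  0.1074] [-0.0005 -0.9955 -0.0947]
```

Request:
arm_command --motion '[{"x":-0.001,"y":0,"z":0.014,"roll":-0.003,"fingers":0.635},{"x":-0.001,"y":0,"z":0.014,"roll":0,"fingers":0.635},{"x":-0.001,"y":0,"z":0.015,"roll":0,"fingers":0.635},{"x":-0.001,"y":0,"z":0.015,"roll":0,"fingers":0.635},{"x":-0.001,"y":0,"z":0.01,"roll":0,"fingers":0.635}]'

```text
clock: 31.53
eef_pos: [0.4524, -0.1604, 0.0205]
tool_rot: [0.552, 0.502, -0.441, 0.499]
ft_force: [0.1, 4.5, 1.5]
grip_width: 0.0544
```

```bash
python3 - <<'E'
from g import *
to(.453,-.185,.016,0)
c=snap('scene','s33.png');cv2.imwrite('pics/s33c.png',cv2.resize(c['frame'][200:350,110:250,::-1],None,fx=4,fy=4,interpolation=cv2.INTER_CUBIC)[:600])
E
```

```text
clk 31.53 pos [ 0.4524 -0.1604  0.0205] ydir 0.004 tilt [ 0.1071  0.1142 -0.9877] j [-0.4348  0.3779 -0.431   0.7123  0.1492  1.1299] w 0.0544 F [0.0865 4.5199 1.5106]
tool delta [ 0.0017 -0.      0.025 ] roll 0.0036106449958519526 world delta [ 0.0006 -0.0246 -0.0045]
tool axes y,z [0.9941 0.0036 0.1082] [ 0.0159 -0.9935 -0.1131]
```

View pics/s33c.png

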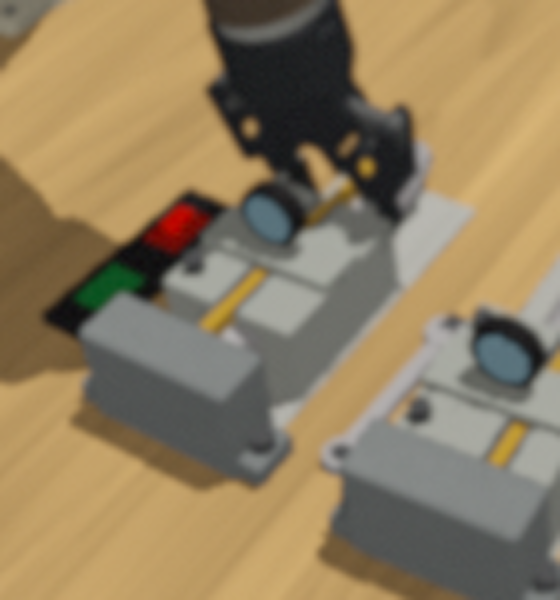

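Request:
arm_command --motion '[{"x":0,"y":0,"z":0.01,"roll":0,"fingers":0.635},{"x":0,"y":0,"z":0.007,"roll":0,"fingers":0.635}]'

```text
clock: 31.75
eef_pos: [0.4524, -0.1718, 0.0196]
tool_rot: [0.553, 0.506, -0.437, 0.497]
ft_force: [0.2, 13.5, 12.4]
grip_width: 0.0538
```

Request:
arm_command --motion '[{"x":0,"y":0,"z":0.006,"roll":0,"fingers":0.635}]'

```text
clock: 31.83
eef_pos: [0.4522, -0.1732, 0.0197]
tool_rot: [0.555, 0.508, -0.434, 0.495]
ft_force: [-3.2, 14.7, 14.3]
grip_width: 0.054
```

Request:
arm_command --motion '[{"x":0,"y":0,"z":0.006,"roll":0,"fingers":0.635}]'

```text
clock: 31.92
eef_pos: [0.4519, -0.1742, 0.0198]
tool_rot: [0.557, 0.511, -0.431, 0.493]
ft_force: [-2.1, 12.9, 13.4]
grip_width: 0.0542
```

```bash
python3 - <<'E'
from g import *
to(.453,-.185,.016,0)
c=snap('scene','s34.png');cv2.imwrite('pics/s34c.png',cv2.resize(c['frame'][215:335,120:240,::-1],None,fx=5,fy=5,interpolation=cv2.INTER_CUBIC)[:600])
o,R=st();p=np.array(o['eef_pos'])
for d in (.073,.09): print(p-R[:,0]*d+R[:,2]*.0425)
E
```

```text
clk 31.92 pos [ 0.4519 -0.1742  0.0198] ydir 0.010 tilt [ 0.1067  0.1441 -0.9838] j [-0.4791  0.3991 -0.4019  0.7411  0.178   1.0767] w 0.0542 F [-2.0984 12.8966 13.3981]
tool delta [0.0023 0.0006 0.0113] roll 0.009613008932896516 world delta [ 0.0011 -0.0108 -0.0038]
tool axes y,z [0.994  0.0096 0.1092] [ 0.0251 -0.9895 -0.1422]
[ 0.4452 -0.2274  0.0855]
[ 0.4433 -0.2298  0.1023]
```

View pics/s34c.png

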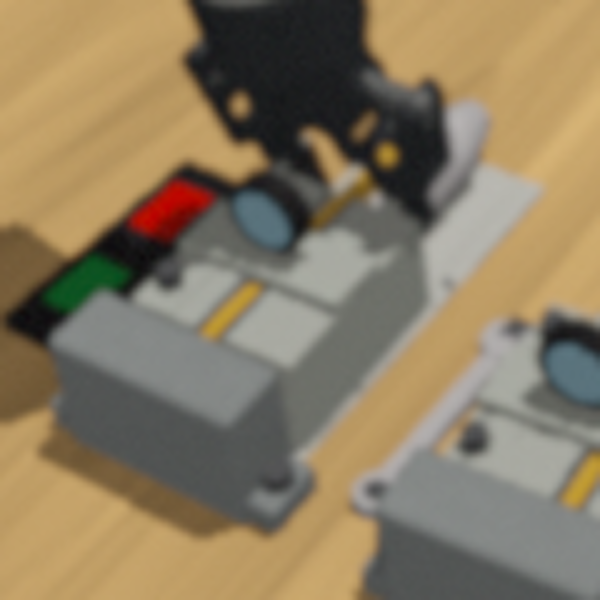

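```bash
python3 - <<'E'
from g import *
c=load('s34')
f=lambda p:(120+(p[0]+.5)/5-.5,215+(p[1]+.5)/5-.5)
print('mid screw',onz(c,f((170,274)),.064),'home expects', .4525-.034,-.247-.034)
print('side screw',onz(c,f((475,437)),.064),'expects',.6222-.034+.05*.034,-.249-.034-.002)
print('foot mid top edge corners',onz(c,f((98,292)),.066),onz(c,f((288,374)),.066))
print('foot side',onz(c,f((412,452)),.066),onz(c,f((575,525)),.066))
print('mid rider far corner +x+y top', onz(c,f((425,243)),.054))
c=snap('top','t34.png');cv2.imwrite('pics/t34c.png',cv2.resize(c['frame'][120:240,300:420,::-1],None,fx=5,fy=5,interpolation=cv2.INTER_CUBIC))
E
```

```text
mid screw [ 0.4264 -0.2774  0.064 ] home expects 0.4185 -0.281
side screw [ 0.5971 -0.2898  0.064 ] expects 0.5899 -0.28500000000000003
foot mid top edge corners [ 0.4074 -0.3025  0.066 ] [ 0.5107 -0.3004  0.066 ]
foot side [ 0.5803 -0.3096  0.066 ] [ 0.6561 -0.309   0.066 ]
mid rider far corner +x+y top [ 0.5083 -0.1992  0.054 ]
```

View pics/t34c.png

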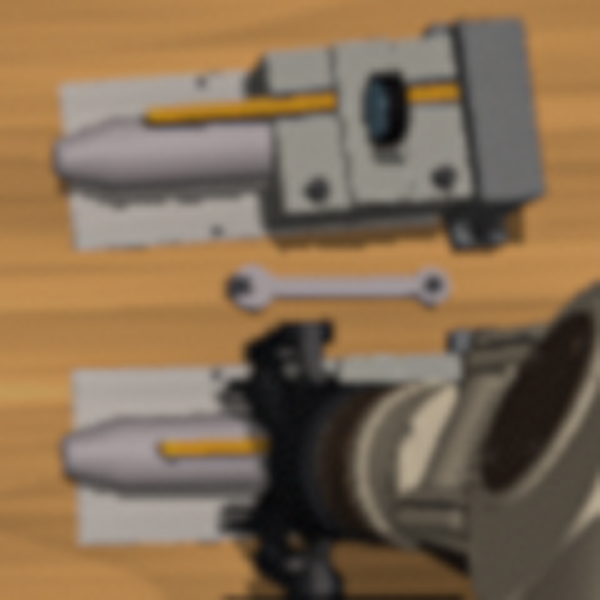

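Request:
arm_command --motion '[{"x":0,"y":0,"z":-0.02,"roll":0,"fingers":0.635},{"x":0,"y":0,"z":-0.04,"roll":0,"fingers":0.635},{"x":0,"y":0,"z":-0.041,"roll":0,"fingers":0.635},{"x":-0.03,"y":0,"z":-0.02,"roll":0,"fingers":0.635},{"x":-0.04,"y":0,"z":0,"roll":0,"fingers":0.635},{"x":-0.04,"y":0,"z":0,"roll":0,"fingers":0.635},{"x":-0.03,"y":-0.02,"z":-0.02,"roll":0,"fingers":0.635},{"x":0,"y":-0.014,"z":-0.039,"roll":0,"fingers":0.635},{"x":0,"y":-0.014,"z":-0.039,"roll":0,"fingers":0.635},{"x":0,"y":-0.014,"z":-0.039,"roll":0,"fingers":0.635},{"x":0,"y":-0.014,"z":-0.039,"roll":0,"fingers":0.635},{"x":0,"y":-0.014,"z":-0.039,"roll":0,"fingers":0.635},{"x":0,"y":-0.014,"z":-0.039,"roll":0,"fingers":0.635},{"x":0,"y":-0.014,"z":-0.039,"roll":0,"fingers":0.635}]'

```text
clock: 33.18
eef_pos: [0.3073, 0.2244, 0.2099]
tool_rot: [0.56, 0.507, -0.428, 0.496]
ft_force: [1.0, 0.3, 0.7]
grip_width: 0.0544
```

```bash
python3 - <<'E'
from g import *
for i in range(2): camera('top')
to(.29,.385,.18,0)
c=snap('top','t35.png');cv2.imwrite('pics/t35c.png',cv2.resize(c['frame'][120:240,300:420,::-1],None,fx=5,fy=5,interpolation=cv2.INTER_CUBIC))
E
```

```text
clk 33.28 pos [0.3056 0.2289 0.2104] ydir 0.021 tilt [ 0.1169  0.1462 -0.9823] j [ 0.5994 -0.1283 -0.4648  1.0541  0.0548  2.1452] w 0.0543 F [ 1.0667 -0.1952  0.2755]
tool delta [ 0.0508 -0.0159 -0.1506] roll 0.021148687255772458 world delta [-0.0156  0.1561 -0.0304]
tool axes y,z [0.9924 0.021  0.1212] [ 0.0383 -0.989  -0.1426]
```

View pics/t35c.png

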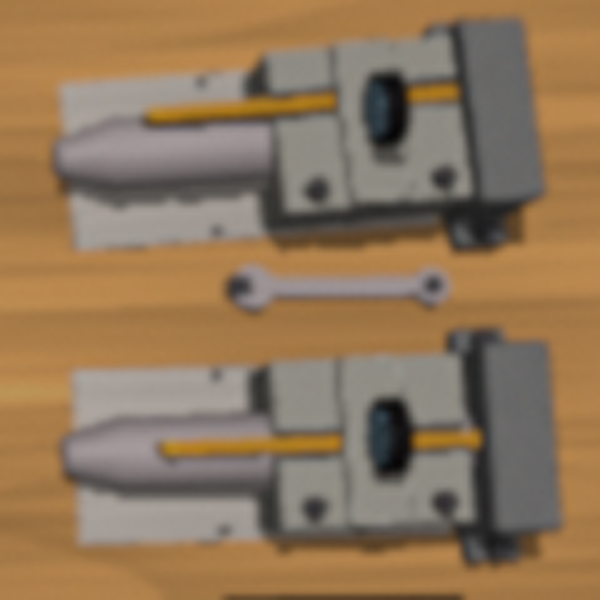

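```bash
python3 - <<'E'
from g import *
c=load('t35');f=lambda p:(300+(p[0]+.5)/5-.5,120+(p[1]+.5)/5-.5)
g=c['frame'].astype(float).mean(2)
for n,S,N in [('side',[(317,189),(445,177)],(55,158)),('mid',[(315,508),(445,503)],(65,455))]:
    P=[onz(c,f(p),.064) for p in S]; print(n,np.array(P),fitrect(P,[(-.034,.034),(-.034,-.034)]),'nose',onz(c,f(N),.022))
print('foot top edges', [onz(c,f(p),.066) for p in [(460,25),(482,205),(487,345),(502,530)]])
print('rider ends', [onz(c,f(p),.054) for p in [(455,60),(465,170),(463,370),(472,500)]])
# profiles along x through rows between rider and foot
for name,row in [('side',120+ 140//5),('side',120+70//5),('mid',120+380//5),('mid',120+470//5)]:
    print(name,row,g[row,380:404].round().astype(int))
E
```

```text
side [[ 0.5865 -0.2162  0.064 ]
 [ 0.5911 -0.2844  0.064 ]] (array([ 0.6227, -0.248 ]), np.float64(0.06724264974413809), array([0.0002, 0.0002])) nose [ 0.617  -0.0854  0.022 ]
mid [[ 0.4191 -0.2045  0.064 ]
 [ 0.4196 -0.272   0.064 ]] (array([ 0.4533, -0.238 ]), np.float64(0.00816694287914368), array([0.0002, 0.0002])) nose [ 0.4532 -0.0832  0.022 ]
foot top edges [array([ 0.6729, -0.2978,  0.066 ]), array([ 0.5751, -0.3021,  0.066 ]), array([ 0.5009, -0.2991,  0.066 ]), array([ 0.4048, -0.2998,  0.066 ])]
rider ends [array([ 0.6573, -0.2983,  0.054 ]), array([ 0.5968, -0.2991,  0.054 ]), array([ 0.4895, -0.2901,  0.054 ]), array([ 0.4211, -0.2899,  0.054 ])]
side 148 [ 85 117 134 138 138 136 137 138 137 138 138 138 123  82  62  87 102 105
 104 104 104 103 102 103]
side 134 [105 128 136 134 132 131 131 130 129 128 113  73  58  81  99 103 103 103
 102 103 104 103 102 103]
mid 196 [137 137 138 138 137 138 138 138 138 138 139 129  93  55  41  42  56  83
 101 105 105 104 104 104]
mid 214 [ 59  92 123 137 139 139 139 139 139 138 138 139 138 126  83  46  39  51
  73  94 104 106 105 105]
```

Request:
arm_command --motion '[{"x":0,"y":-0.012,"z":-0.039,"roll":0,"fingers":0.635},{"x":0,"y":-0.012,"z":-0.039,"roll":0,"fingers":0.635},{"x":0,"y":-0.008,"z":-0.039,"roll":0,"fingers":0.635},{"x":0,"y":0,"z":0,"roll":0,"fingers":0.635}]'

```text
clock: 33.67
eef_pos: [0.2743, 0.3371, 0.2212]
tool_rot: [0.561, 0.504, -0.43, 0.497]
ft_force: [0.9, 0.5, 0.5]
grip_width: 0.0547
```

```bash
python3 - <<'E'
from g import *
for i in range(2): camera('top')
to(.27,.35,.18,0)
E
```

```text
clk 33.77 pos [0.2742 0.332  0.2196] ydir -0.000 tilt [ 0.1203  0.1325 -0.9839] j [ 0.8871 -0.032  -0.3525  1.0705 -0.0095  2.4493] w 0.0541 F [ 0.2561 -0.1985 -0.4398]
tool delta [ 0.0409 -0.009  -0.0127] roll -0.00037344977353237496 world delta [-0.0042  0.018  -0.0396]
tool axes y,z [ 0.9926 -0.0004  0.1213] [ 0.0157 -0.9912 -0.1316]
```

Request:
arm_command --motion '[{"x":0,"y":-0.026,"z":0.031,"roll":0,"fingers":0.635},{"x":0,"y":0,"z":0,"roll":0,"fingers":0.635},{"x":0,"y":0,"z":0,"roll":0,"fingers":0.635},{"x":0,"y":-0.026,"z":0.031,"roll":0,"fingers":0.635},{"x":0,"y":0,"z":0,"roll":0,"fingers":0.635},{"x":0,"y":0,"z":0,"roll":0,"fingers":0.635}]'

```text
clock: 34.27
eef_pos: [0.2183, 0.2513, 0.1928]
tool_rot: [0.553, 0.497, -0.449, 0.496]
ft_force: [0.4, 1.3, 0.3]
grip_width: 0.0539
```

```bash
python3 - <<'E'
from g import *
for i in range(2): camera('top')
to(.27,.35,.18,0)
E
```

```text
clk 34.37 pos [0.2182 0.2516 0.1929] ydir -0.013 tilt [ 0.1032  0.1031 -0.9893] j [ 0.8675 -0.1931 -0.5556  1.0624 -0.012   2.4452] w 0.0540 F [ 0.4559  0.6283 -0.968 ]
tool delta [ 0.0283  0.049  -0.0966] roll -0.013125612143822352 world delta [ 0.0518  0.0984 -0.0129]
tool axes y,z [ 0.9947 -0.0131  0.1024] [-0.0024 -0.9946 -0.1039]
```

Now outward steps with hold captures.

Request:
arm_command --motion '[{"x":0,"y":0.026,"z":-0.031,"roll":0,"fingers":0.635},{"x":0,"y":0,"z":0,"roll":0,"fingers":0.635}]'

```text
clock: 34.53
eef_pos: [0.2451, 0.2811, 0.1978]
tool_rot: [0.552, 0.496, -0.451, 0.496]
ft_force: [-0.1, 0.9, 0.4]
grip_width: 0.0545
```

```bash
python3 - <<'E'
from g import *
for i in range(3): camera('top')
E
```

Request:
arm_command --motion '[{"x":0,"y":0.026,"z":-0.031,"roll":0,"fingers":0.635},{"x":0,"y":0,"z":0,"roll":0,"fingers":0.635}]'

```text
clock: 34.85
eef_pos: [0.265, 0.3042, 0.1991]
tool_rot: [0.547, 0.496, -0.456, 0.497]
ft_force: [0.8, 0.7, 0.7]
grip_width: 0.0539
```

```bash
python3 - <<'E'
from g import *
for i in range(3): camera('top')
to(.27,.35,.18,0)
E
```

```text
clk 35.00 pos [0.2607 0.2992 0.1985] ydir -0.015 tilt [ 0.0881  0.0846 -0.9925] j [ 0.8632 -0.0416 -0.4093  1.0812 -0.0119  2.4442] w 0.0546 F [0.2374 0.4985 0.8151]
tool delta [ 0.0234  0.0069 -0.0491] roll -0.01459912621286552 world delta [ 0.0093  0.0508 -0.0185]
tool axes y,z [ 0.9961 -0.0145  0.0871] [-0.0071 -0.9963 -0.0856]
```

Request:
arm_command --motion '[{"x":0,"y":0.026,"z":-0.031,"roll":0,"fingers":0.635},{"x":0,"y":0,"z":0,"roll":0,"fingers":0.635}]'

```text
clock: 35.17
eef_pos: [0.2841, 0.3264, 0.2007]
tool_rot: [0.543, 0.496, -0.461, 0.497]
ft_force: [1.2, 1.4, 1.2]
grip_width: 0.0543
```

```bash
python3 - <<'E'
from g import *
for i in range(3): camera('top')
to(.27,.35,.18,0)
E
```

```text
clk 35.32 pos [0.2801 0.3218 0.2005] ydir -0.014 tilt [ 0.0797  0.0749 -0.994 ] j [ 0.863   0.0275 -0.3337  1.1007 -0.0119  2.444 ] w 0.0539 F [ 0.457  -0.0429 -0.147 ]
tool delta [ 0.0217 -0.012  -0.0265] roll -0.01383387228195554 world delta [-0.0101  0.0282 -0.0205]
tool axes y,z [ 0.9968 -0.0138  0.0789] [-0.0078 -0.9971 -0.0757]
```

Request:
arm_command --motion '[{"x":0,"y":-0.026,"z":0.031,"roll":0,"fingers":0.635},{"x":0,"y":0,"z":0,"roll":0,"fingers":0.635},{"x":0,"y":0,"z":0,"roll":0,"fingers":0.635},{"x":0,"y":-0.026,"z":0.031,"roll":0,"fingers":0.635},{"x":0,"y":0,"z":0,"roll":0,"fingers":0.635},{"x":0,"y":0,"z":0,"roll":0,"fingers":0.635}]'

```text
clock: 35.82
eef_pos: [0.2183, 0.2496, 0.1873]
tool_rot: [0.537, 0.495, -0.467, 0.498]
ft_force: [-0.1, 2.1, 0.7]
grip_width: 0.0541
```

```bash
python3 - <<'E'
from g import *
for i in range(2): camera('top')
to(.27,.35,.18,0)
E
```

```text
clk 35.92 pos [0.2184 0.2497 0.1872] ydir -0.013 tilt [ 0.0714  0.0652 -0.9953] j [ 0.863  -0.1494 -0.5308  1.0933 -0.0118  2.4439] w 0.0541 F [-0.5788  0.139   0.7742]
tool delta [ 0.0174  0.0497 -0.1   ] roll -0.012989461414135262 world delta [ 0.0516  0.1003 -0.0072]
tool axes y,z [ 0.9974 -0.013   0.0707] [-0.0083 -0.9978 -0.066 ]
```

Request:
arm_command --motion '[{"x":0,"y":0.026,"z":-0.031,"roll":0,"fingers":0.635},{"x":0,"y":0,"z":0,"roll":0,"fingers":0.635}]'

```text
clock: 36.08
eef_pos: [0.2448, 0.2806, 0.191]
tool_rot: [0.536, 0.495, -0.468, 0.498]
ft_force: [1.4, 1.1, 0.6]
grip_width: 0.054
```

```bash
python3 - <<'E'
from g import *
for i in range(3): camera('top')
E
```

Request:
arm_command --motion '[{"x":0,"y":0.026,"z":-0.031,"roll":0,"fingers":0.635},{"x":0,"y":0,"z":0,"roll":0,"fingers":0.635}]'

```text
clock: 36.4
eef_pos: [0.265, 0.3042, 0.191]
tool_rot: [0.531, 0.495, -0.473, 0.499]
ft_force: [0.8, 2.2, 0.1]
grip_width: 0.0542
```

```bash
python3 - <<'E'
from g import *
for i in range(3): camera('top')
E
```

Request:
arm_command --motion '[{"x":0,"y":0.026,"z":-0.031,"roll":0,"fingers":0.635},{"x":0,"y":0,"z":0,"roll":0,"fingers":0.635}]'

```text
clock: 36.72
eef_pos: [0.2843, 0.3268, 0.1915]
tool_rot: [0.527, 0.495, -0.478, 0.499]
ft_force: [1.0, 0.7, -0.1]
grip_width: 0.0544
```

```bash
python3 - <<'E'
from g import *
for i in range(3): camera('top')
to(.27,.35,.18,0)
E
```

```text
clk 36.87 pos [0.2804 0.3222 0.1919] ydir -0.011 tilt [ 0.0503  0.0406 -0.9979] j [ 0.863   0.0701 -0.3075  1.1295 -0.0118  2.4439] w 0.0542 F [-0.2945  0.0847 -0.6514]
tool delta [ 0.0124 -0.0113 -0.0272] roll -0.011498227591576926 world delta [-0.0104  0.0278 -0.0119]
tool axes y,z [ 0.9987 -0.0115  0.0499] [-0.0094 -0.9991 -0.0412]
```

Request:
arm_command --motion '[{"x":0,"y":0.026,"z":-0.031,"roll":0,"fingers":0.635},{"x":0,"y":0,"z":0,"roll":0,"fingers":0.635}]'

```text
clock: 37.03
eef_pos: [0.3035, 0.3491, 0.1922]
tool_rot: [0.523, 0.495, -0.482, 0.5]
ft_force: [1.5, 0.3, 0.6]
grip_width: 0.0542
```

```bash
python3 - <<'E'
from g import *
for i in range(3): camera('top')
to(.453,-.13,.18,0)
E
```

```text
clk 37.18 pos [0.2998 0.3448 0.1929] ydir -0.011 tilt [ 0.0428  0.0319 -0.9986] j [ 0.863   0.1369 -0.228   1.1539 -0.0118  2.4439] w 0.0541 F [-0.5056  0.0713  0.6194]
tool delta [0.0043 0.1578 0.4735] roll -0.011061055625074756 world delta [ 0.1532 -0.4748 -0.0129]
tool axes y,z [ 0.999  -0.0111  0.0425] [-0.0097 -0.9994 -0.0323]
```

Request:
arm_command --motion '[{"x":0,"y":0.008,"z":0.025,"roll":0,"fingers":0.635},{"x":0,"y":0.013,"z":0.039,"roll":0,"fingers":0.635},{"x":0,"y":0.013,"z":0.039,"roll":0,"fingers":0.635},{"x":0,"y":0.013,"z":0.039,"roll":0,"fingers":0.635},{"x":0,"y":0.013,"z":0.039,"roll":0,"fingers":0.635},{"x":0,"y":0.013,"z":0.039,"roll":0,"fingers":0.635},{"x":0,"y":0.013,"z":0.039,"roll":0,"fingers":0.635},{"x":0,"y":0.013,"z":0.039,"roll":0,"fingers":0.635},{"x":0,"y":0.013,"z":0.039,"roll":0,"fingers":0.635}]'

```text
clock: 37.93
eef_pos: [0.409, 0.0055, 0.1979]
tool_rot: [0.528, 0.495, -0.466, 0.509]
ft_force: [1.2, 1.0, 0.4]
grip_width: 0.0543
```

```bash
python3 - <<'E'
from g import *
for i in range(2): camera('top')
to(.453,-.12,.18,0)
E
```

```text
clk 38.03 pos [0.4105 0.0019 0.1979] ydir -0.003 tilt [ 0.0766  0.0456 -0.996 ] j [-0.0307  0.0232 -0.3426  1.1296  0.0479  1.5432] w 0.0543 F [-0.0086  1.1333  0.1219]
tool delta [0.0155 0.0414 0.1226] roll -0.0031430211741045877 world delta [ 0.0425 -0.1219 -0.0179]
tool axes y,z [ 0.9971 -0.0031  0.0766] [ 0.0004 -0.999  -0.0457]
```

Request:
arm_command --motion '[{"x":0,"y":0.014,"z":0.038,"roll":0,"fingers":0.635}]'

```text
clock: 38.12
eef_pos: [0.4211, -0.0294, 0.1983]
tool_rot: [0.531, 0.493, -0.467, 0.507]
ft_force: [-0.4, 0.9, -0.5]
grip_width: 0.054
```

```bash
python3 - <<'E'
from g import *
for i in range(3): camera('top')
E
```

Request:
arm_command --motion '[{"x":0,"y":0.014,"z":0.038,"roll":0,"fingers":0.635}]'

```text
clock: 38.35
eef_pos: [0.4347, -0.0661, 0.1984]
tool_rot: [0.531, 0.493, -0.467, 0.507]
ft_force: [0.7, 0.7, -0.8]
grip_width: 0.0543
```

```bash
python3 - <<'E'
from g import *
for i in range(3): camera('top')
E
```

Request:
arm_command --motion '[{"x":0,"y":0.014,"z":0.038,"roll":0,"fingers":0.635}]'

```text
clock: 38.58
eef_pos: [0.4483, -0.1036, 0.1981]
tool_rot: [0.531, 0.492, -0.467, 0.507]
ft_force: [0.7, 0.1, -0.4]
grip_width: 0.0542
```

```bash
python3 - <<'E'
from g import *
for i in range(3): camera('top')
to(.453,-.13,.02,0)
E
```

```text
clk 38.73 pos [ 0.451  -0.1088  0.1982] ydir -0.009 tilt [ 0.082   0.045  -0.9956] j [-0.28    0.1355 -0.218   1.1508  0.066   1.3006] w 0.0541 F [ 0.1162  0.3551 -0.7752]
tool delta [ 0.1766 -0.0123  0.0293] roll -0.00942402483664595 world delta [ 0.002  -0.0212 -0.1782]
tool axes y,z [ 0.9966 -0.0094  0.0816] [-0.0057 -0.9989 -0.0456]
```

Request:
arm_command --motion '[{"x":0.041,"y":-0.003,"z":0.002,"roll":-0.009,"fingers":0.635}]'

```text
clock: 38.82
eef_pos: [0.4568, -0.1091, 0.1637]
tool_rot: [0.533, 0.486, -0.464, 0.514]
ft_force: [2.0, -0.1, 0.2]
grip_width: 0.0542
```

```bash
python3 - <<'E'
from g import *
for i in range(2): camera('top')
E
```

Request:
arm_command --motion '[{"x":0.041,"y":-0.003,"z":0.002,"roll":0,"fingers":0.635}]'

```text
clock: 39.0
eef_pos: [0.4509, -0.1056, 0.1212]
tool_rot: [0.53, 0.492, -0.466, 0.51]
ft_force: [3.4, -0.9, 0.5]
grip_width: 0.0543
```

```bash
python3 - <<'E'
from g import *
for i in range(2): camera('top')
E
```

Request:
arm_command --motion '[{"x":0.041,"y":-0.003,"z":0.002,"roll":0,"fingers":0.635}]'

```text
clock: 39.18
eef_pos: [0.4475, -0.1036, 0.0808]
tool_rot: [0.528, 0.495, -0.467, 0.507]
ft_force: [3.1, -1.1, 0.7]
grip_width: 0.0543
```

```bash
python3 - <<'E'
from g import *
for i in range(2): camera('top')
to(.453,-.13,.02,0)
c=snap('wrist','w36.png');c=snap('scene','s36.png')
E
```

```text
clk 39.28 pos [ 0.4381 -0.1012  0.0724] ydir 0.005 tilt [ 0.0524  0.0547 -0.9971] j [-0.272   0.2589 -0.4253  0.8507  0.0668  1.2937] w 0.0543 F [-0.7847  0.7672  0.1431]
tool delta [0.0514 0.012  0.0317] roll 0.004855323423248681 world delta [ 0.0149 -0.0288 -0.0524]
tool axes y,z [0.9986 0.0048 0.0528] [ 0.0077 -0.9985 -0.0544]
```

View pics/w36.png

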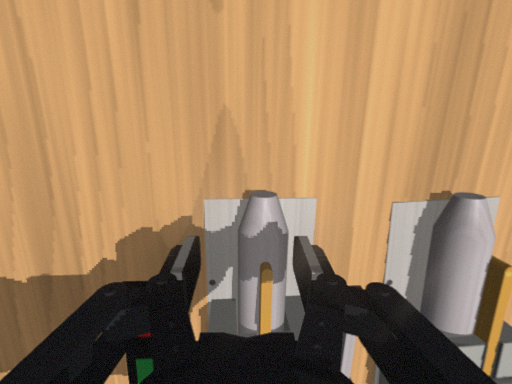

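Request:
arm_command --motion '[{"x":0,"y":0.015,"z":0,"roll":0.004,"fingers":0.635}]'

```text
clock: 39.47
eef_pos: [0.4556, -0.1022, 0.0788]
tool_rot: [0.527, 0.498, -0.471, 0.502]
ft_force: [-0.9, -0.1, -0.4]
grip_width: 0.0544
```

```bash
python3 - <<'E'
from g import *
for i in range(3): camera('top')
to(.453,-.13,.02,0)
E
```

```text
clk 39.62 pos [ 0.4598 -0.103   0.0799] ydir 0.001 tilt [ 0.066   0.051  -0.9965] j [-0.2633  0.2766 -0.377   0.8666  0.0665  1.3063] w 0.0544 F [-0.369  -0.0612  0.0785]
tool delta [ 0.0579 -0.0108  0.0299] roll 0.0012028204912812868 world delta [-0.0068 -0.027  -0.0599]
tool axes y,z [0.9978 0.0012 0.0661] [ 0.0046 -0.9987 -0.0508]
```

Request:
arm_command --motion '[{"x":0.01,"y":-0.008,"z":0,"roll":0,"fingers":0.635}]'

```text
clock: 39.7
eef_pos: [0.4559, -0.1033, 0.0727]
tool_rot: [0.529, 0.494, -0.468, 0.506]
ft_force: [-0.1, -0.4, -0.2]
grip_width: 0.0542
```

```bash
python3 - <<'E'
from g import *
for i in range(3): camera('top')
to(.453,-.13,.02,0)
E
```

```text
clk 39.85 pos [ 0.4518 -0.1024  0.0701] ydir 0.001 tilt [ 0.0657  0.0511 -0.9965] j [-0.2666  0.2761 -0.409   0.8356  0.0667  1.3031] w 0.0541 F [ 0.3261 -0.27    0.2049]
tool delta [ 0.0486 -0.0022  0.0301] roll 0.0010653337687671627 world delta [ 0.0012 -0.0276 -0.0501]
tool axes y,z [0.9978 0.0011 0.0659] [ 0.0044 -0.9987 -0.0509]
```

Request:
arm_command --motion '[{"x":0.028,"y":-0.002,"z":0,"roll":0,"fingers":0.635}]'

```text
clock: 39.93
eef_pos: [0.4566, -0.1025, 0.047]
tool_rot: [0.53, 0.493, -0.468, 0.507]
ft_force: [1.3, -1.0, 0.4]
grip_width: 0.0546
```

```bash
python3 - <<'E'
from g import *
for i in range(3): camera('top')
to(.453,-.13,.02,0)
E
```

```text
clk 40.08 pos [ 0.45   -0.1006  0.0416] ydir 0.001 tilt [ 0.062   0.0521 -0.9967] j [-0.2637  0.3156 -0.446   0.7628  0.0665  1.3061] w 0.0541 F [-0.1777 -0.0408  0.0495]
tool delta [0.0201 0.0016 0.0305] roll 0.0009498393047329134 world delta [ 0.003  -0.0294 -0.0216]
tool axes y,z [0.9981 0.0009 0.0621] [ 0.0042 -0.9986 -0.0519]
```

Request:
arm_command --motion '[{"x":0.018,"y":0.002,"z":0.005,"roll":0,"fingers":0.635}]'

```text
clock: 40.17
eef_pos: [0.4554, -0.105, 0.0266]
tool_rot: [0.528, 0.496, -0.469, 0.504]
ft_force: [0.6, -0.2, 0.9]
grip_width: 0.0543
```

```bash
python3 - <<'E'
from g import *
for i in range(2): camera('top')
to(.453,-.18,.02,0)
E
```

```text
clk 40.27 pos [ 0.4524 -0.1047  0.0231] ydir 0.001 tilt [ 0.0597  0.0526 -0.9968] j [-0.271   0.3511 -0.4555  0.7207  0.0667  1.2991] w 0.0543 F [-0.4155  0.0219  0.1468]
tool delta [-0.0009  0.0004  0.0754] roll 0.0005164488847222426 world delta [ 0.0006 -0.0753 -0.0031]
tool axes y,z [0.9982 0.0005 0.0598] [ 0.0037 -0.9986 -0.0524]
```

Request:
arm_command --motion '[{"x":0.0,"y":0.001,"z":0.025,"roll":0,"fingers":0.635}]'

```text
clock: 40.35
eef_pos: [0.4526, -0.127, 0.0224]
tool_rot: [0.526, 0.501, -0.47, 0.502]
ft_force: [0.2, 0.5, 0.2]
grip_width: 0.0543
```

```bash
python3 - <<'E'
from g import *
for i in range(3): camera('top')
to(.453,-.18,.02,0)
E
```

```text
clk 40.50 pos [ 0.4542 -0.1307  0.023 ] ydir -0.002 tilt [ 0.0612  0.0521 -0.9968] j [-0.3244  0.3656 -0.432   0.7317  0.069   1.2477] w 0.0542 F [-0.0836  0.2157  1.2836]
tool delta [ 0.0004 -0.0014  0.0494] roll -0.0015335816279662406 world delta [-0.0012 -0.0493 -0.003 ]
tool axes y,z [ 0.9981 -0.0015  0.0612] [ 0.0017 -0.9986 -0.0521]
```

Request:
arm_command --motion '[{"x":0.0,"y":0.001,"z":0.025,"roll":0,"fingers":0.635}]'

```text
clock: 40.58
eef_pos: [0.4545, -0.1528, 0.0225]
tool_rot: [0.527, 0.499, -0.47, 0.502]
ft_force: [0.9, -0.2, 0.9]
grip_width: 0.0543
```

```bash
python3 - <<'E'
from g import *
for i in range(3): camera('top')
to(.453,-.18,.02,0)
c=snap('scene','s37.png');cv2.imwrite('pics/s37c.png',cv2.resize(c['frame'][215:335,120:240,::-1],None,fx=5,fy=5,interpolation=cv2.INTER_CUBIC)[:600])
E
```

```text
clk 40.73 pos [ 0.456  -0.1564  0.0229] ydir -0.003 tilt [ 0.0628  0.0518 -0.9967] j [-0.3752  0.3819 -0.406   0.7433  0.0713  1.1986] w 0.0541 F [0.8246 1.024  0.3212]
tool delta [ 0.0014 -0.0031  0.0238] roll -0.003224273530452626 world delta [-0.003  -0.0236 -0.0029]
tool axes y,z [ 0.998  -0.0032  0.0628] [ 0.     -0.9987 -0.0519]
```

View pics/s37c.png

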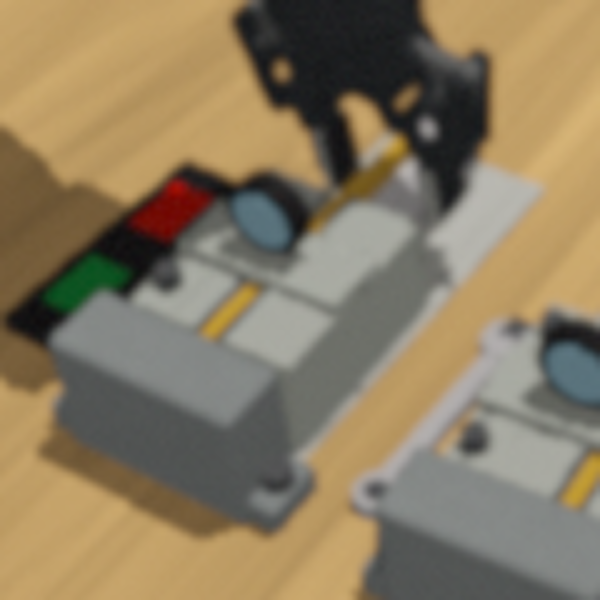

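Request:
arm_command --motion '[{"x":0.0,"y":-0.003,"z":0.015,"roll":0,"fingers":0.635}]'

```text
clock: 40.87
eef_pos: [0.4524, -0.1683, 0.022]
tool_rot: [0.528, 0.498, -0.47, 0.502]
ft_force: [-0.1, 0.1, -0.2]
grip_width: 0.0541
```

```bash
python3 - <<'E'
from g import *
for i in range(2): camera('top')
to(.453,-.185,.02,0)
E
```

```text
clk 40.97 pos [ 0.4524 -0.1707  0.022 ] ydir -0.003 tilt [ 0.0621  0.0522 -0.9967] j [-0.4063  0.3874 -0.3998  0.7472  0.0726  1.1672] w 0.0541 F [ 1.303  -0.6547  0.2   ]
tool delta [0.0013 0.0005 0.0144] roll -0.0030733177092439057 world delta [ 0.0006 -0.0143 -0.002 ]
tool axes y,z [ 0.9981 -0.0031  0.062 ] [ 0.0002 -0.9986 -0.0523]
```

Request:
arm_command --motion '[{"x":0.0,"y":-0.001,"z":0.008,"roll":0,"fingers":0.635}]'

```text
clock: 41.05
eef_pos: [0.4511, -0.1772, 0.0217]
tool_rot: [0.528, 0.498, -0.471, 0.502]
ft_force: [-0.1, 0.5, -0.2]
grip_width: 0.0543
```

```bash
python3 - <<'E'
from g import *
for i in range(2): camera('top')
to(.453,-.185,.02,0)
E
```

```text
clk 41.15 pos [ 0.4514 -0.1787  0.0217] ydir -0.003 tilt [ 0.0622  0.0523 -0.9967] j [-0.4226  0.3916 -0.3938  0.75    0.0733  1.151 ] w 0.0545 F [-0.7831 -0.2237  0.269 ]
tool delta [0.0015 0.0015 0.0064] roll -0.0031277374385167978 world delta [ 0.0016 -0.0063 -0.0017]
tool axes y,z [ 0.9981 -0.0031  0.0621] [ 0.0001 -0.9986 -0.0524]
```

Request:
arm_command --motion '[{"x":0.0,"y":0,"z":0.008,"roll":0,"fingers":0.635}]'

```text
clock: 41.23
eef_pos: [0.4514, -0.1843, 0.0215]
tool_rot: [0.529, 0.498, -0.47, 0.501]
ft_force: [-1.1, 6.6, 4.3]
grip_width: 0.0543
```

```bash
python3 - <<'E'
from g import *
for i in range(2): camera('top')
to(.453,-.185,.02,0)
E
```

```text
clk 41.33 pos [ 0.4517 -0.1856  0.0215] ydir -0.003 tilt [ 0.0629  0.0549 -0.9965] j [-0.4374  0.3976 -0.385   0.7545  0.0765  1.1357] w 0.0541 F [1.4063 4.5764 2.3665]
tool delta [ 0.0016  0.0012 -0.0006] roll -0.002758359085925255 world delta [ 0.0013  0.0006 -0.0015]
tool axes y,z [ 0.998  -0.0028  0.0628] [ 0.0007 -0.9985 -0.055 ]
```

Request:
arm_command --motion '[{"x":0.0,"y":0,"z":0.008,"roll":0,"fingers":0.635}]'

```text
clock: 41.42
eef_pos: [0.4517, -0.1856, 0.0215]
tool_rot: [0.533, 0.502, -0.465, 0.498]
ft_force: [1.0, 39.9, 21.3]
grip_width: 0.0543
```

```bash
python3 - <<'E'
from g import *
for i in range(2): camera('top')
to(.453,-.185,.02,0)
E
```

```text
clk 41.52 pos [ 0.4517 -0.1854  0.0216] ydir 0.000 tilt [ 0.064   0.0734 -0.9952] j [-0.4479  0.4022 -0.3781  0.7644  0.094   1.1217] w 0.0541 F [ 1.1404 24.3502 12.21  ]
tool delta [ 0.0017  0.0012 -0.0003] roll 4.34418846837481e-05 world delta [ 0.0013  0.0004 -0.0016]
tool axes y,z [0.9979 0.     0.0642] [ 0.0048 -0.9973 -0.0732]
```

Request:
arm_command --motion '[{"x":0.0,"y":0,"z":0.01,"roll":0,"fingers":0.635}]'

```text
clock: 41.6
eef_pos: [0.4516, -0.1849, 0.0218]
tool_rot: [0.538, 0.508, -0.457, 0.494]
ft_force: [1.2, 35.2, 19.3]
grip_width: 0.0543
```

```bash
python3 - <<'E'
from g import *
to(.453,-.185,.02,0)
for i in range(2): camera('top')
to(.453,-.185,.02,0)
c=snap('scene','s38.png');cv2.imwrite('pics/s38c.png',cv2.resize(c['frame'][215:335,120:240,::-1],None,fx=5,fy=5,interpolation=cv2.INTER_CUBIC)[:600])
E
```

```text
clk 41.60 pos [ 0.4516 -0.1849  0.0218] ydir 0.004 tilt [ 0.0654  0.0952 -0.9933] j [-0.4597  0.4078 -0.3699  0.7767  0.1146  1.1049] w 0.0543 F [ 1.2152 35.2473 19.3037]
tool delta [0.0018 0.0013 0.0003] roll 0.003990935343700874 world delta [ 0.0014 -0.0001 -0.0018]
tool axes y,z [0.9978 0.004  0.066 ] [ 0.0102 -0.9954 -0.0947]
clk 41.70 pos [ 0.4517 -0.1848  0.0218] ydir 0.003 tilt [ 0.0654  0.0963 -0.9932] j [-0.4602  0.4081 -0.3693  0.7775  0.1156  1.1051] w 0.0544 F [ 1.4293 31.6387 18.0453]
tool delta [0.0019 0.0012 0.0004] roll 0.0032175144466850547 world delta [ 0.0013 -0.0002 -0.0018]
tool axes y,z [0.9978 0.0032 0.066 ] [ 0.0095 -0.9953 -0.0959]
```

View pics/s38c.png

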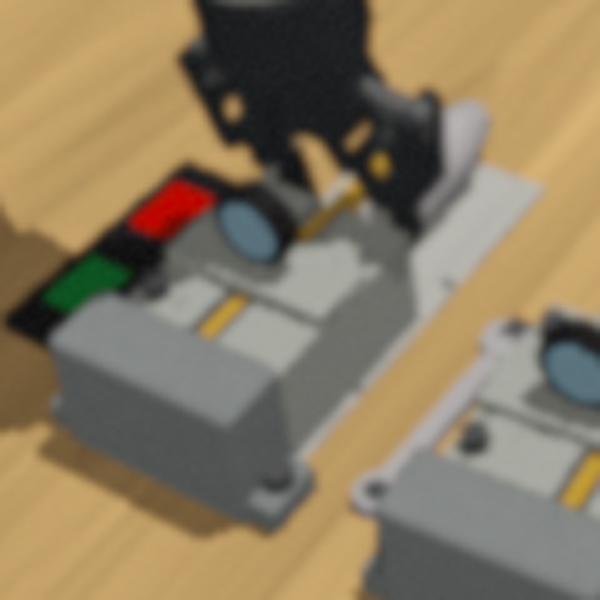

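Request:
arm_command --motion '[{"x":0,"y":0,"z":-0.012,"roll":0,"fingers":0.635},{"x":0,"y":0,"z":-0.03,"roll":0,"fingers":0.635},{"x":0,"y":0,"z":-0.04,"roll":0,"fingers":0.635},{"x":-0.03,"y":0,"z":-0.01,"roll":0,"fingers":0.635},{"x":-0.04,"y":0,"z":0,"roll":0,"fingers":0.635},{"x":-0.04,"y":0,"z":0,"roll":0,"fingers":0.635},{"x":-0.02,"y":-0.01,"z":-0.03,"roll":0,"fingers":0.635},{"x":0,"y":-0.014,"z":-0.039,"roll":0,"fingers":0.635},{"x":0,"y":-0.014,"z":-0.039,"roll":0,"fingers":0.635},{"x":0,"y":-0.014,"z":-0.039,"roll":0,"fingers":0.635},{"x":0,"y":-0.014,"z":-0.039,"roll":0,"fingers":0.635},{"x":0,"y":-0.014,"z":-0.039,"roll":0,"fingers":0.635},{"x":0,"y":0,"z":-0.02,"roll":0,"fingers":0.635},{"x":0,"y":0,"z":0,"roll":0,"fingers":0.635}]'

```text
clock: 42.92
eef_pos: [0.358, 0.1508, 0.1866]
tool_rot: [0.539, 0.504, -0.457, 0.496]
ft_force: [0.1, -0.3, -0.8]
grip_width: 0.0542
```

```bash
python3 - <<'E'
from g import *
for i in range(2): camera('top')
to(.3,.3,.2,0)
c=snap('top','t40.png');cv2.imwrite('pics/t40c.png',cv2.resize(c['frame'][120:240,300:420,::-1],None,fx=5,fy=5,interpolation=cv2.INTER_CUBIC))
snap('scene','s40.png')
E
```

```text
clk 43.02 pos [0.3577 0.1483 0.1859] ydir -0.001 tilt [ 0.0724  0.0885 -0.9934] j [ 0.347  -0.0333 -0.4344  1.0712  0.0587  1.9182] w 0.0542 F [ 0.2852  0.9043 -0.2482]
tool delta [-0.0048 -0.0566 -0.1527] roll -0.0007509907050973208 world delta [-0.0577  0.1517  0.0141]
tool axes y,z [ 0.9974 -0.0007  0.0726] [ 0.0057 -0.9961 -0.0884]
```

View pics/t40c.png

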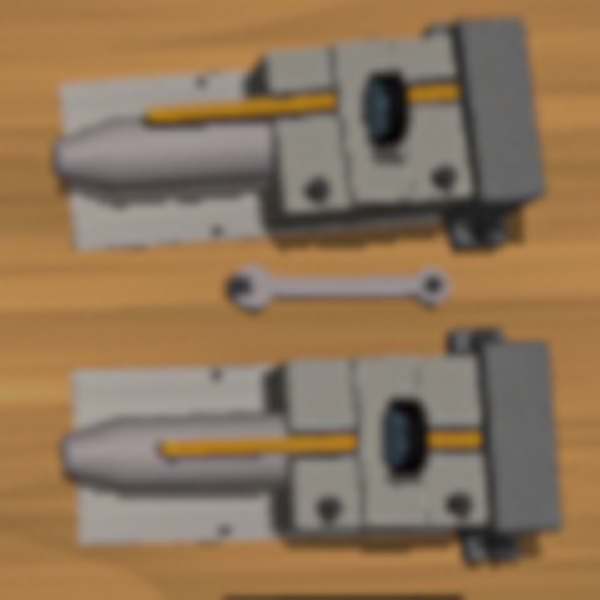

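View pics/s40.png

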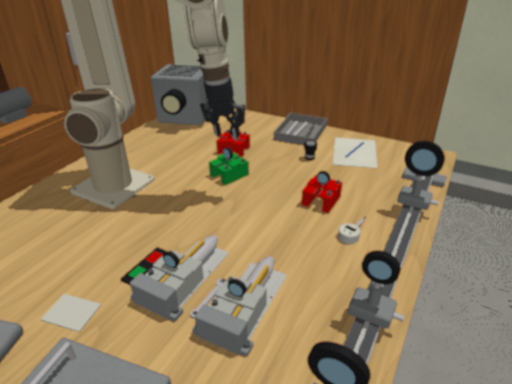

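View pics/t40.png

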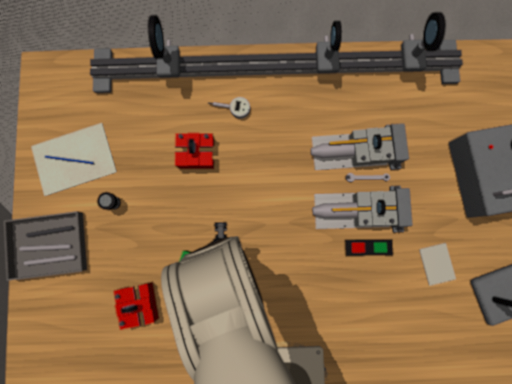

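Both riders now look the same against their stops. Before handing in I'll measure the gap at both, and check that the loose items haven't moved since the start.

```bash
python3 - <<'E'
from g import *
c=load('t40');a=load('top0');f=lambda p:(300+(p[0]+.5)/5-.5,120+(p[1]+.5)/5-.5)
g=c['frame'].astype(float).mean(2)
for n,S in [('side',[(317,189),(445,177)]),('mid',[(329,508),(459,505)])]:
    P=[onz(c,f(p),.064) for p in S]; print(n,fitrect(P,[(-.034,.034),(-.034,-.034)]))
for name,row in [('side',148),('side',134),('mid',196),('mid',214)]:
    print(name,row,g[row,384:404].round().astype(int))
d=np.abs(c['frame'].astype(int)-a['frame'].astype(int)).max(2)
for n,(x0,y0,x1,y1) in dict(spanner=(340,170,392,186),slide=(340,236,396,260),gauge=(205,92,255,122),eyepiece=(94,188,124,214),red1=(170,128,220,175),red2=(110,280,160,330)).items():
    print(n,d[y0:y1,x0:x1].max(),(d[y0:y1,x0:x1]>30).sum())
E
```

```text
side (array([ 0.6227, -0.248 ]), np.float64(0.06724264974413809), array([0.0002, 0.0002]))
mid (array([ 0.4526, -0.2457]), np.float64(-0.007117845186191945), array([0.0003, 0.0003]))
side 148 [135 135 134 134 135 134 135 135 121  79  60  84  99 104 102 102 102 101
 100 100]
side 134 [130 128 128 127 127 125 110  71  56  80  97 101 101 100 101 101 101 102
 101 100]
mid 196 [130 135 136 136 135 135 135 136 136 137 128  96  67  80  98 103 103 103
 102 102]
mid 214 [ 86 120 134 136 136 136 136 136 136 136 137 133 111  76  70  91 101 104
 103 103]
spanner 27 0
slide 7 0
gauge 3 0
eyepiece 7 0
red1 9 0
red2 78 291
```

```bash
python3 -c "
from workcell import job_done
print(job_done())"
```

```text
the job is handed in; nothing more can be done
None
```

Both riders are seated home on their matching shafts, and I handed the job in at about 43 s of the 72 s allowed.

- **What I did:** I sorted the riders by keyway. rider_side, with its keyway off to +x, went on the far shaft, and rider_mid on the near one. I pushed both by their grey bases and tracked the alignment in the top and scene views.
- **Home checks:** In the last top view, both riders show the same narrow dark strip against their stops. The screw heads put rider_side's origin at y −0.248 and rider_mid's at −0.246, against measured shaft origins of −0.249 and −0.247. The final pushes met a hard stop, with about 28 N and 40 N along the push at the wrist.
- **What went wrong on the way:** The tool tilt drifted during the pushes, and the first push of rider_mid stalled about 9 mm short. I backed off, straightened the tool and finished the push. At the stall I worked out about 4–6 mm between the gripper body and the lens. The pictures could not rule out a touch there.
- **Force limit:** The last push on rider_mid read 39.9 N along the push plus 21 N vertical, about 45 N in all. It was carried by the fingers and is well under the 120 N wrist limit.
- **Other items:** The spanner, filter slide, gauge, eyepiece and the red look-alike beside the path show no change from the first picture. The other red look-alike's patch did differ. I took that for the arm's shadow moving, because the block looks to be in the same place. The arm partly hid the green look-alike in the last top view, so I did not compare it.
- **Small disagreement:** The two screw heads gave rider_side's yaw as 0.067 rad, against about 0.05 for its shaft, which is within picking error.

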